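Fill the gaps in a card feeder's roller bed

TASK

Some rollers are missing from the card feeder's roller bed. Swing the clamp open and take the hold-down rail off, then put a spare roller from the mat into every empty pocket, spindle ends fully down in both slots, without lifting out the rollers that are already fitted. Lay the rail back in the notches of its two bridges, centred, and swing the clamp arm fully closed over it, leaving the other things on the bench alone.

Things in the scene. Friction and masses are not known exactly. Their poses are not given: they have to be found in the camera images.
- bed: Roller bed of a card feeder, fixed to the bench. Origin: centre of its underside; x across the bed (along the roller axes), y along the row of five pockets, z up. Base 210 x 380 x 12 mm. Two upright side plates, 10 mm thick, inner faces at x = +-70 mm, 72 mm high, with five open-topped slots each; facing slots make a pocket. A motor up to 74 mm high sits outside the +x plate (x 85 to 135 mm).
- pocket_1 (a point): Pocket 1 of 5, at y = -112 mm of the bed: where the middle of a seated roller lies, 60 mm above the bench, midway between the plates. Its two slots are 12 mm wide, flat floor 55 mm above the bench, straight to 63 mm, then flaring to 28 mm wide at the plate top (72 mm). Pockets are 56 mm apart; three or four of the five are empty at the start.
- pocket_2 (a point): Pocket 2 of 5, at y = -56 mm of the bed: where the middle of a seated roller lies; like pocket 1.
- pocket_3 (a point): Pocket 3 of 5, at y = 0 mm of the bed: where the middle of a seated roller lies; like pocket 1.
- pocket_4 (a point): Pocket 4 of 5, at y = 56 mm of the bed: where the middle of a seated roller lies; like pocket 1.
- pocket_5 (a point): Pocket 5 of 5, at y = 112 mm of the bed: where the middle of a seated roller lies; like pocket 1.
- roller_1: Idler roller, at the start seated in a pocket, or absent (None). All nine are equal: cream rubber sleeve 30 mm diameter, 130 mm long, steel spindle 10 mm diameter sticking out 23 mm at each end (176 mm over all), 0.24 kg. Origin: middle of the roller on its axis; x along the axis (either way round is the same). Seated: spindle on the slot floors, top 75 mm above the bench, up to 5 mm end float.
- roller_2: Idler roller like roller_1, at the start seated in a pocket, or absent (None). Origin: its middle, x along its axis.
- roller_3: Idler roller like roller_1, at the start seated in a pocket, or absent (None). Origin: its middle, x along its axis.
- roller_4: Idler roller like roller_1, at the start seated in a pocket, or absent (None). Origin: its middle, x along its axis.
- roller_5: Idler roller like roller_1, at the start seated in a pocket, or absent (None). Origin: its middle, x along its axis.
- roller_6: Idler roller like roller_1, at the start a spare lying on the mat, axis 18 mm above the bench. Origin: its middle, x along its axis.
- roller_7: Idler roller like roller_1, at the start a spare lying on the mat, axis 18 mm above the bench. Origin: its middle, x along its axis.
- roller_8: Idler roller like roller_1, at the start a spare lying on the mat, axis 18 mm above the bench. Origin: its middle, x along its axis.
- roller_9: Idler roller like roller_1, at the start a spare lying on the mat, axis 18 mm above the bench. Origin: its middle, x along its axis.
- rail: Hold-down rail: straight square aluminium bar, 22 x 22 x 372 mm, dark end caps, 0.28 to 0.46 kg. Origin: its centre; y along its length; any side may be up and either end may lead. At the start it lies in the notches of the two bridges, over the middle of the rollers (underside 89, top 111 mm above the bench), and the closed clamp arm keeps it from being lifted.
- rail_seat (a point): Where the centre of the seated rail lies: 100 mm above the bench, midway between two steel bridges that span the bed at y = +-170 mm (flat bars along x, 20 mm thick in y, 83 to 89 mm above the bench). Two cheeks on each (out to x = +-24 mm, up to 107 mm) form a notch 25 mm wide, straight to 99 mm, flaring to 37 mm. The seated rail runs along the bed's y, 6 mm past each bridge.
- clamp (a joint): Swing clamp angle, rad. A flat arm (20 mm wide, 113 to 121 mm above the bench) on an upright pin at x = +50, y = +170 mm of the bed. 0: closed, arm pointing to the bed's -x across the rail end, 2 mm above it. It opens to at most 2.0, clockwise seen from above; at 1.57 it points to the bed's +y, clear of the rail. Friction holds it (about 1.5 N at the knob). Starts at 0 to 0.1.
- clamp_knob (a point): Centre of the top of the black knob on the clamp arm, 84 mm from the clamp's pin. The knob is upright, lobed, about 24 mm in diameter, from 121 to 149 mm above the bench.
- mat: Black rubber mat, 360 mm (x) by 240 mm (y), 3 mm thick, fixed. Four spare rollers lie on it about 78 mm apart, side by side along its x, axes roughly along its y. Origin: centre of its underside.
- press_wheel: Bystander: loose cream press wheel lying flat, 64 mm diameter, 26 mm high. Origin: centre of its underside.
- spanner: Bystander: loose steel spanner lying flat, 180 mm long. Origin: near its middle, on the bench.
- carton: Bystander: closed cardboard carton, 80 x 120 x 50 mm, 0.4 kg. Origin: centre of its underside.
Mind the look-alikes: they are no part of the job. Leave any blue look-alike of the roller_8 alone. Leave any red look-alike of the roller_9 alone.

How it is judged:
By the outcome, as a careful person would: the job done as asked, in the order asked, and still so for the second after the job is handed in, with the robot touching nothing.
Of roller_1, roller_2, roller_3, roller_4, roller_5 only 1 to 2 are there at a start; the rules pass over those that are not, and their reading is None.
At some moment in a run one of rail may be knocked a few centimetres aside while the robot is not near it.
Once in a run the grip may slacken for a moment while it holds something.
It also fails if it takes over 210 s, if anything falls off the work surface, if the arm or the gripper's body presses on something with over 40 N, if the wrist force passes 120 N, or if a joint passes its speed limit or range.

ROBOT

A 6-joint arm with a two-finger parallel gripper is mounted at the origin on the work surface. World frame = base frame: x ahead of the robot, y to its left, z up, the work surface at z = 0. Lengths are in mm, angles in rad, forces in N, time in s.
With the tool pointing down it reaches from about 400 to 925 mm from the base axis. Payload 12.5 kg.
Tool frame: the origin (TCP) lies midway between the tips of the shut fingers; the grasp point (between the pads) lies 19 mm behind it; z points along the fingers, y is the direction in which the jaws open and shut (so a half turn about z gives the same grasp; the last joint's range is limited). The gripper opens to 95 mm and grips with 3 to 60 N. Pads are 20 mm wide; open, the fingers measure 119 mm over their backs; the gripper's body (75 mm by 180 mm) begins 59 mm behind the grasp point.
Start: joints at [1.039, 0.491, 1.559, -0, 1.092, -0.106], TCP at [258.144, 569.221, 181.861] pointing down, gripper open.
Joint ranges: [-3.1, 3.1], [-0.84, 2.19], [0.05, 2.79], [-1.13, 4.28], [0.06, 2.93], [-2.69, 2.69]. Speed limits (rad/s): [2.22, 2.22, 2.79, 3.14, 3.14, 3.14].

INTERFACE

Orientations are given as a rotation vector (axis times angle).
In Python, from rig import * gives the robot as it stands.
- The arm moves only by the shell command python3 -m handwheel 'ROWS' [OPENING]. ROWS is JSON, a list of rows, each a list of 2 entries, a list of its own where there are three numbers: the shift along the tool's x, y, z in units of 30 mm (1.0 is 30 mm), then the turn, a rotation vector about the tool's x, y, z in units of 5 degrees (1.0 is 5 degrees). A call has 1 to 8 rows; each row is the pose to reach, as a shift and turn from the pose commanded when the call began, along the tool's axes at that moment; what a row does not reach only later rows make up. A row lasts 1/12 s, in which the tool goes at most 41.7 mm and 7.16 degrees, less where a joint would pass 70% of its speed; a pose out of reach is approached as far as the arm can. A call with a gripper value outside its range is refused whole. OPENING is the opening in per cent of the stroke, from 0 (shut) to 100 (fully open), set as the call begins (- or left out, the last holds). The fingers move at their own pace and stop on an object; the grip force is fixed at half the most. Time passes only in rows, so rows that repeat a pose let the fingers close. It gives the time, the measured TCP pose, the force and the opening at its end, in the units of the state.
- get_obs(): the state, without advancing time (a new reading comes with each control period).
- get_image(name): name is "side" or "top" or "wrist"; returns the picture (420x560x3 uint8, red, green, blue); there is no depth.
- camera_model(name): a dict with "K" (3x3 intrinsics, pixels), "camera_from_world" (4x4, takes a point from world to camera coordinates); the wrist camera has in their place "T_tool_cam" (4x4, takes a point from camera to tool coordinates, whose origin is the TCP and whose axes are the flange's). Camera axes: x right, y down, z forward; pixel columns grow to the right and rows downward; lengths in mm; the calibration is good to about 2 mm. The wrist camera is an equidistant fisheye: a pixel r from the principal point sees the ray r / f radians off the axis. A picture is of the moment at which its call begins: read the wrist's pose just before it. camera_model takes no time and is no camera call.
- hand_in(): hands the job in, once; it reports no verdict.
The state is a dict: "t": time; "qpos": joint angles; "qvel": joint speeds; "tau": joint torques, N m; "eef_pos": TCP position; "orientation": TCP orientation; "wrist_force": force on the tool from outside, world axes, zero at the start; "ft_torque": the same for the moment, N m; "opening": finger opening in mm.
Only numpy, scipy, OpenCV 4.12 (cv2) and the standard library are available. Lean on these libraries where they do the work, as an engineer would, in place of code of your own. Each camera call takes 0.05 s, during which the arm holds its last target.

## Working session

There is one attempt and no reset: what is moved stays moved. The work goes in short steps, Python scripts to look and compute and a shell command to move; the robot and the scene stay as the last step left them, time stands still between calls to the robot, and variables do not carry over. Pictures are saved under pics/ and viewed, and the job is handed in when it is done.

```bash
ls; mkdir -p pics; python3 - <<'E'
from rig import *
import cv2
print(get_obs())
for n in ["side","top","wrist"]:
    im=get_image(n); cv2.imwrite(f"pics/{n}0.png",im[:,:,::-1])
    m=camera_model(n); print(n,m)
E
```

```text
pics
{'t': 0.0, 'qpos': array([ 1.03941078e+00,  4.91570267e-01,  1.55952958e+00, -5.49057112e-06,
        1.09169909e+00, -1.05578267e-01]), 'qvel': array([-0.00039962, -0.00108658,  0.00109366, -0.00098068,  0.00153874,
        0.00062325]), 'tau': array([ 3.25942392e-05, -6.12653518e+01, -2.58174241e+01,  6.92112115e-02,
        4.82312625e-02, -1.60038308e-04]), 'eef_pos': array([257.9637934 , 568.92538264, 181.22753339]), 'orientation': array([-6.63732129e-01, -3.07029587e+00,  1.80172240e-03]), 'wrist_force': array([0.43056324, 0.37699923, 0.29256188]), 'ft_torque': array([0.00768323, 0.03492857, 0.01141019]), 'opening': 94.87496170846568}
side {'K': array([[478.33033022,   0.        , 278.75299349],
       [  0.        , 478.33033022, 204.30143619],
       [  0.        ,   0.        ,   1.        ]]), 'camera_from_world': array([[ 9.07238564e-01, -4.20590873e-01, -4.63745219e-03,
        -3.98536331e+02],
       [-2.29806237e-01, -4.86410603e-01, -8.42967270e-01,
         2.17954066e+02],
       [ 3.52288634e-01,  7.65838131e-01, -5.37944863e-01,
         1.50715011e+03],
    
[... 433 characters left out ...]
+02],
       [ 8.75132097e-02, -1.13062291e-02, -9.96099196e-01,
         1.52081663e+03],
       [ 0.00000000e+00,  0.00000000e+00,  0.00000000e+00,
         1.00000000e+00]])}
wrist {'K': array([[325.1922621 ,   0.        , 283.14613753],
       [  0.        , 325.1922621 , 208.51421558],
       [  0.        ,   0.        ,   1.        ]]), 'T_tool_cam': array([[-7.02877212e-04, -9.64664719e-01, -2.63479576e-01,
         7.32922323e+01],
       [ 9.99999178e-01, -9.60687272e-04,  8.49646436e-04,
        -5.73053827e-01],
       [-1.07274542e-03, -2.63478762e-01,  9.64664600e-01,
        -2.03922336e+02],
       [ 0.00000000e+00,  0.00000000e+00,  0.00000000e+00,
         1.00000000e+00]])}
```

View pics/top0.png

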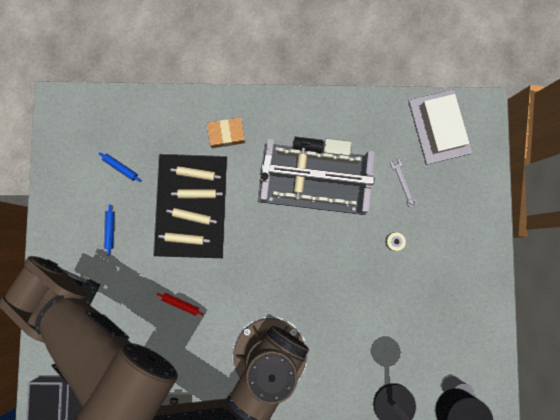

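View pics/side0.png

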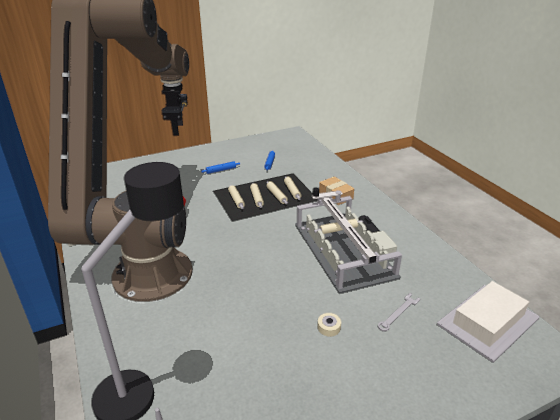

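View pics/wrist0.png

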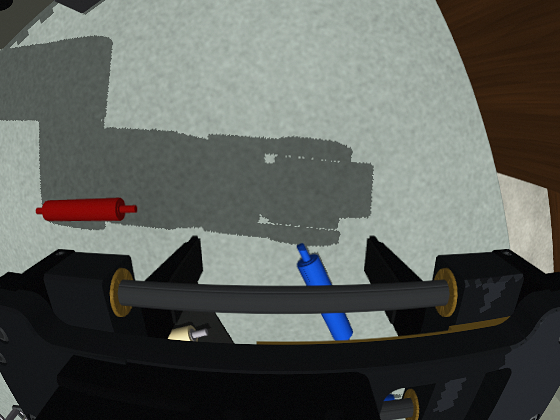

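```bash
cat > h.py <<'E'
from rig import *
import numpy as np, cv2
from scipy.spatial.transform import Rotation as R
def cam(n):
    m=camera_model(n); return m["K"],m["camera_from_world"]
def ray(n,px,tool=None):
    """origin, dir in world"""
    m=camera_model(n); K=m["K"]
    x=(px[0]-K[0,2])/K[0,0]; y=(px[1]-K[1,2])/K[1,1]
    if n=="wrist":
        r=np.hypot(x,y); d=np.array([0,0,1.]) if r<1e-9 else np.array([x/r*np.sin(r),y/r*np.sin(r),np.cos(r)])
        T=m["T_tool_cam"]; p,Rt=tool
        return p+Rt@T[:3,3], Rt@T[:3,:3]@d
    E=m["camera_from_world"]; d=np.array([x,y,1.])
    Rc=E[:3,:3]; return -Rc.T@E[:3,3], Rc.T@d/np.linalg.norm(d)
def onz(n,px,z,tool=None):
    o,d=ray(n,px,tool); return o+d*(z-o[2])/d[2]
def tri(*rays):
    A=np.zeros((3,3));b=np.zeros(3)
    for o,d in rays:
        M=np.eye(3)-np.outer(d,d); A+=M; b+=M@o
    p=np.linalg.solve(A,b)
    return p,[np.linalg.norm((np.eye(3)-np.outer(d,d))@(p-o)) for o,d in rays]
def proj(n,P,tool=None):
    m=camera_model(n); K=m["K"]; P=np.asarray(P,float)
    if n=="wrist":
        p,Rt=tool; T=m["T_tool_cam"]; c=T[:3,:3].T@(Rt.T@(P-p)-T[:3,3])
        th=np.arctan2(np.hypot(c[0],c[1]),c[2]); u=c[:2]/np.hypot(c[0],c[1])*th
        return K[0,0]*u[0]+K[0,2],K[1,1]*u[1]+K[1,2]
    E=m["camera_from_world"]; c=E[:3,:3]@P+E[:3,3]; q=K@c; return q[0]/q[2],q[1]/q[2]
def tool(o=None):
    o=o or get_obs(); return np.array(o["eef_pos"]),R.from_rotvec(o["orientation"]).as_matrix()
def snap(n,name,crop=None,s=1):
    t=tool(); im=get_image(n)[:,:,::-1].copy(); np.savez(f"pics/{name}.npz",im=im,p=t[0],R=t[1])
    show(im,name,crop,s); return im,t
def show(im,name,crop=None,s=1):
    v=im if crop is None else im[crop[1]:crop[3],crop[0]:crop[2]]
    cv2.imwrite(f"pics/{name}.png",cv2.resize(v,None,fx=s,fy=s,interpolation=cv2.INTER_CUBIC))
def to(target,yaw=None):
    """shift (units of 30mm, tool axes) and turn units (5deg) from measured pose to target xyz; yaw = world angle of jaw(y) axis, tool down"""
    p,Rt=tool(); s=Rt.T@(np.asarray(target)-p)/30
    if yaw is None: return s.round(2),None
    out=[]
    for y in (yaw,yaw+np.pi):
        yy=np.array([np.cos(y),np.sin(y),0]); z=np.array([0,0,-1.]); x=np.cross(yy,z)
        rv=R.from_matrix(Rt.T@np.stack([x,yy,z],1)).as_rotvec(); out.append(np.degrees(rv)/5)
    out.sort(key=np.linalg.norm); return s.round(2),out[0].round(2),out[1].round(2)
E
python3 - <<'E'
import cv2
im=cv2.imread('pics/top0.png'); 
cv2.imwrite('pics/top0a.png',cv2.resize(im[120:230,245:385],None,fx=5.5,fy=5.5,interpolation=cv2.INTER_CUBIC))
cv2.imwrite('pics/top0b.png',cv2.resize(im[110:265,145:260],None,fx=3.8,fy=3.8,interpolation=cv2.INTER_CUBIC))
im=cv2.imread('pics/side0.png'); 
cv2.imwrite('pics/side0a.png',cv2.resize(im[160:295,200:410],None,fx=3.8,fy=3.8,interpolation=cv2.INTER_CUBIC))
E
```

```text
(no output)
```

View pics/top0a.png

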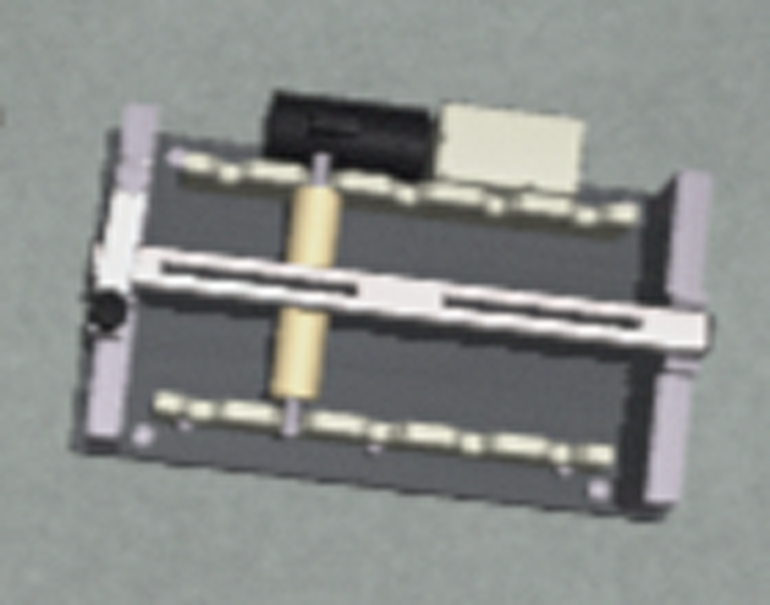

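View pics/side0a.png

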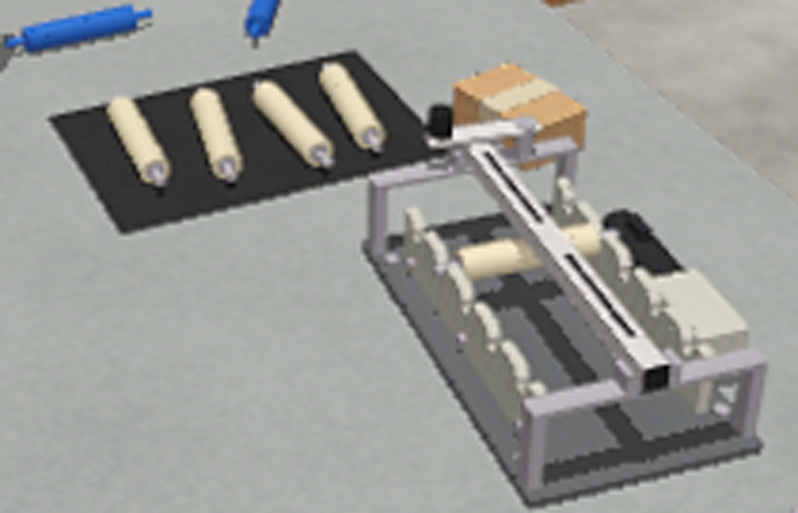

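View pics/top0b.png

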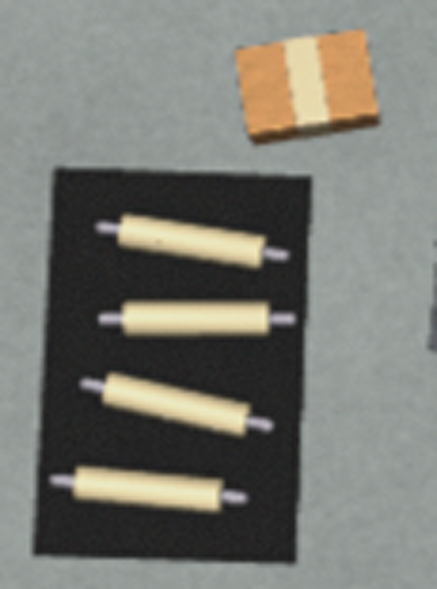

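```bash
python3 - <<'E'
from h import *
im=cv2.imread('pics/top0.png'); hsv=cv2.cvtColor(im,cv2.COLOR_BGR2HSV)
g=lambda x,y:(245+x/5.5,120+y/5.5)
for nm,px,z in [("knob",g(108,308),145),("pinapprox",g(128,205),121),("railL",g(110,262),111),("railR",g(708,331),111),("r4a",g(322,155),60),("r4b",g(289,432),60),("basecornBL",g(75,452),12),("baseBR",g(660,518),12)]:
    print(nm,onz("top",px,z).round(1))
s=lambda x,y:(200+x/3.8,160+y/3.8)
print("knob tri",tri(ray("top",g(108,312)),ray("side",s(440,122))))
# rollers on mat
m=cv2.inRange(hsv,(10,40,120),(35,160,255))
m=cv2.morphologyEx(m,cv2.MORPH_OPEN,np.ones((3,3),np.uint8))
cs,_=cv2.findContours(m,cv2.RETR_EXTERNAL,cv2.CHAIN_APPROX_NONE)
for c in cs:
    if cv2.contourArea(c)<100: continue
    (cx,cy),(w,h),a=cv2.minAreaRect(c); bx=cv2.boxPoints(((cx,cy),(w,h),a))
    e=[(bx[i]+bx[(i+1)%4])/2 for i in range(4)]; 
    i=0 if np.linalg.norm(e[0]-e[2])>np.linalg.norm(e[1]-e[3]) else 1
    P=onz("top",e[i],20);Q=onz("top",e[i+2],20); d=P-Q
    print((cx,cy),"ctr",((P+Q)/2).round(1),"len",np.linalg.norm(d).round(1),"ang",np.degrees(np.arctan2(d[1],d[0])).round(1))
E
```

```text
knob [588.5  22.1 145. ]
pinapprox [654.6  10.7 121. ]
railL [622.1  21.  111. ]
railR [ 584.7 -336.6  111. ]
r4a [ 700.7 -110.3   60. ]
r4b [527.3 -90.4  60. ]
basecornBL [518.8  41.3  12. ]
baseBR [ 480.9 -329.8   12. ]
knob tri (array([589.39167944,  21.28962523, 135.45027391]), [np.float64(1.8059887430248556), np.float64(1.8059887430249248)])
(183.48516845703125, 238.1485137939453) ctr [390.7 297.9  20. ] len 129.8 ang 84.9
(190.99717712402344, 215.84548950195312) ctr [467.8 274.1  20. ] len 132.3 ang 77.6
(196.0, 193.5) ctr [545.7 258.6  20. ] len 131.5 ang -89.3
(299.0, 184.0) ctr [583.2 -98.5  20. ] len 56.2 ang 0.2
(194.9500732421875, 172.81202697753906) ctr [618.2 264.   20. ] len 132.3 ang 81.5
(301.8384704589844, 160.7923126220703) ctr [ 665.3 -108.2   20. ] len 50.7 ang -6.8
(225.2137451171875, 131.0858154296875) ctr [767.7 161.5  20. ] len 124.7 ang -80.0
```

```bash
python3 - <<'E'
from h import *
p,Rt=tool(); print(p.round(1)); print(Rt.round(3)); print(np.degrees(np.arctan2(Rt[1,1],Rt[0,1])))
print(proj("wrist",p,(p,Rt)),proj("wrist",p-19*Rt[:,2]*-1,(p,Rt)))
print(to([560,22,250],np.radians(84)))
E
```

```text
[258.1 569.  181.4]
[[-0.911  0.413 -0.   ]
 [ 0.413  0.911 -0.001]
 [ 0.    -0.001 -1.   ]]
65.60038747609248
(np.float64(283.75576293816823), np.float64(234.0111775488241)) (np.float64(283.68049349150175), np.float64(225.10455581314272))
(array([-16.7 , -12.45,  -2.28]), array([-0.01, -0.  , -3.68]), array([-0.000e+00,  1.000e-02,  3.232e+01]))
```

```bash
python3 -m handwheel '[[[-16,-10,-4],[0,0,-3.7]],[[-16,-10,-4],[0,0,-3.7]],[[-16,-10,-4],[0,0,-3.7]],[[-16,-10,-4],[0,0,-3.7]],[[-16,-10,-4],[0,0,-3.7]],[[-16,-10,-4],[0,0,-3.7]],[[-16,-10,-4],[0,0,-3.7]],[[-16,-10,-4],[0,0,-3.7]]]' 47
```

```text
t: 0.82
eef_pos: [438.2, 297.4, 251.0]
orientation: [-0.161, -3.137, -0.0]
wrist_force: [-0.0, 0.4, 0.6]
opening: 48.0
```

```bash
python3 - <<'E'
from h import *
print(to([560,-60,330],np.radians(84)))
E
```

```text
(array([ -5.26, -11.43,  -2.63]), array([ 0.  , -0.  ,  0.02]), array([  0.  ,   0.  , -35.98]))
```

```bash
python3 - <<'E'
from h import *
snap("wrist","w1")
E
python3 -m handwheel '[[[-5.3,-11.4,-2.6],[0,0,0]],[[-5.3,-11.4,-2.6],[0,0,0]],[[-5.3,-11.4,-2.6],[0,0,0]],[[-5.3,-11.4,-2.6],[0,0,0]],[[-5.3,-11.4,-2.6],[0,0,0]],[[-5.3,-11.4,-2.6],[0,0,0]],[[-5.3,-11.4,-2.6],[0,0,0]],[[-5.3,-11.4,-2.6],[0,0,0]]]'
python3 -m handwheel '[[[-0.75,-2,-0.5],[0,0,0]],[[-0.75,-2,-0.5],[0,0,0]],[[-0.75,-2,-0.5],[0,0,0]]]'
python3 - <<'E'
from h import *
snap("wrist","w2")
E
```

```text
t: 1.53
eef_pos: [544.2, -11.4, 318.5]
orientation: [-0.162, -3.137, -0.0]
wrist_force: [0.9, 0.1, 0.4]
opening: 44.8
t: 1.78
eef_pos: [561.3, -75.6, 333.4]
orientation: [0.168, 3.136, -0.001]
wrist_force: [-0.3, 0.6, -0.2]
opening: 44.6
```

View pics/w1.png

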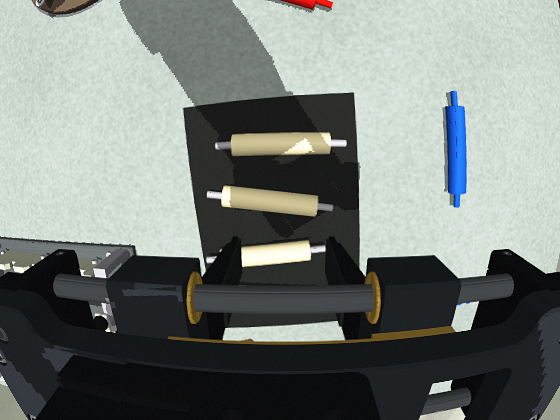

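View pics/w2.png

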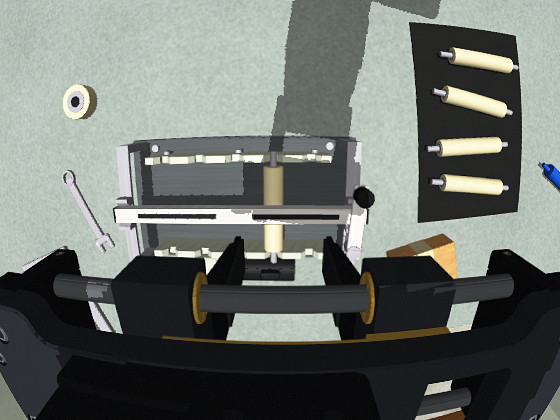

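```bash
python3 - <<'E'
from h import *
d=np.load('pics/w2.npz'); show(d['im'],'w2a',(100,120,390,290),2.7)
E
```

```text
(no output)
```

View pics/w2a.png

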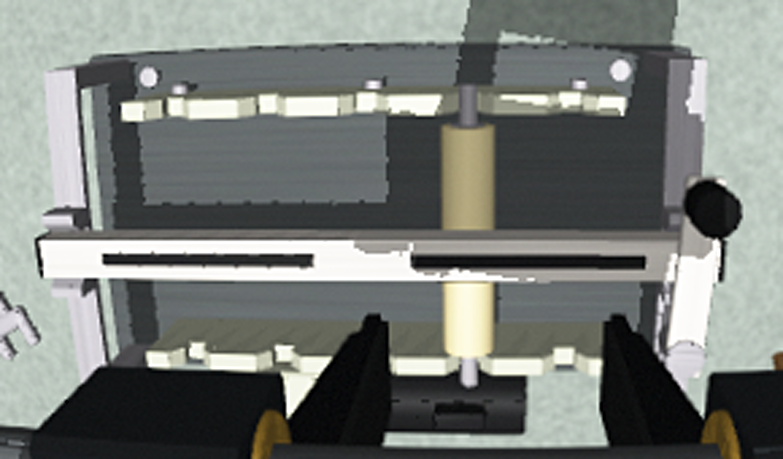

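```bash
python3 - <<'E'
from h import *
d=np.load('pics/w2.npz'); T=(d['p'],d['R'])
g=lambda x,y:(100+x/2.7,120+y/2.7)
a=lambda px,z:onz("wrist",px,z,T).round(1)
print("knob",a(g(716,206),149),"tri",tri(ray("wrist",g(710,208),T),ray("side",(200+440/3.8,160+122/3.8)),ray("top",(245+108/5.5,120+312/5.5))))
print("pin",a(g(685,360),123))
for n,x,y in [("L top near",38,240),("L top far",42,279),("R near",680,233),("R ",672,281)]: print(n,a(g(x,y),111))
print("triL", tri(ray("wrist",g(40,260),T),ray("top",(245+708/5.5,120+331/5.5))))
print("r4",a(g(468,88),60),a(g(469,384),60))
print("bolts",a(g(148,77),14),a(g(620,70),14))
E
```

```text
knob [589.2  24.1 149. ] tri (array([590.96493757,  22.71577852, 135.16759875]), [np.float64(2.8427046437110475), np.float64(1.2178628689651048), np.float64(3.2262012518577086)])
pin [676.6  11.1 123. ]
L top near [ 577.7 -332.6  111. ]
L top far [ 600.2 -335.9  111. ]
R near [611.3  13.6 111. ]
R  [636.6   8.1 111. ]
triL (array([ 587.80443917, -337.34154152,  106.54331071]), [np.float64(2.389442557280046), np.float64(2.389442557279803)])
r4 [532.  -87.5  60. ] [ 705.7 -107.1   60. ]
bolts [ 502.8 -288.2   14. ] [534.6   2.2  14. ]
```

```bash
python3 - <<'E'
from h import *
print(to([590,22,125],np.radians(84)))
E
```

```text
(array([-0.64,  3.27,  6.93]), array([ 0.  , -0.  , -0.02]), array([-0.  , -0.  , 35.98]))
```

```bash
python3 -m handwheel '[[[-0.64,3.27,2],[0,0,0]],[[-0.64,3.27,2],[0,0,0]],[[-0.64,3.27,2],[0,0,0]],[[-0.64,3.27,4],[0,0,0]],[[-0.64,3.27,5],[0,0,0]],[[-0.64,3.27,6],[0,0,0]],[[-0.64,3.27,6.9],[0,0,0]],[[-0.64,3.27,6.9],[0,0,0]]]'
python3 - <<'E'
from h import *
snap("wrist","w3"); snap("side","s3",(260,140,420,260),4)
print(get_obs()["wrist_force"])
E
```

```text
t: 2.5
eef_pos: [586.2, 25.7, 120.9]
orientation: [-0.159, -3.129, -0.001]
wrist_force: [0.9, -0.2, 0.3]
opening: 44.3
[0.20601041 0.45892132 1.28279134]
```

View pics/w3.png

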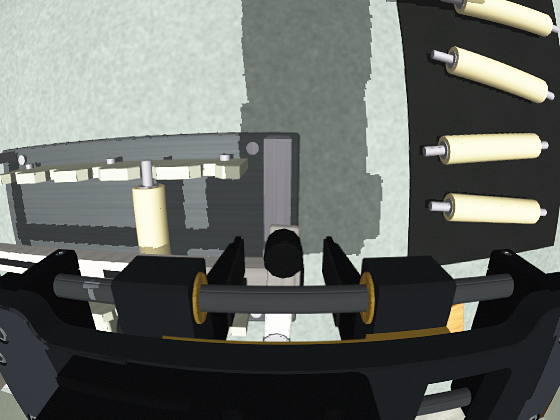

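View pics/s3.png

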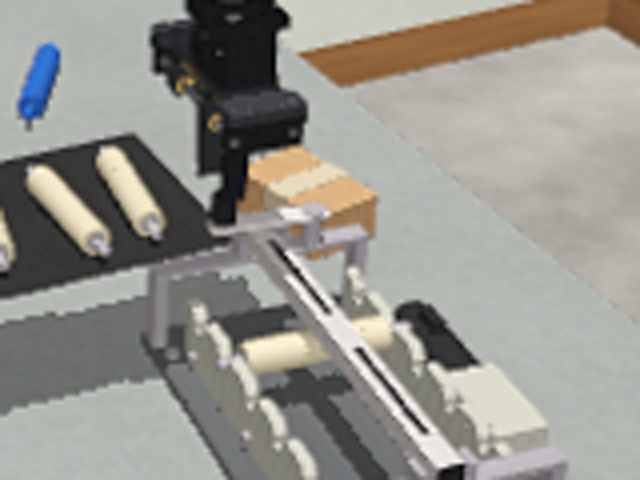

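```bash
python3 -m handwheel '[[[-0.05,0.34,-0.1],[0,0,1.4]],[[-0.14,0.68,-0.1],[0,0,2.8]],[[-0.27,1.0,-0.1],[0,0,4.2]],[[-0.44,1.3,-0.1],[0,0,5.6]],[[-0.64,1.58,-0.1],[0,0,7]],[[-0.87,1.83,-0.1],[0,0,8.4]],[[-1.14,2.06,-0.1],[0,0,9.8]],[[-1.43,2.24,-0.1],[0,0,11.2]]]'
python3 - <<'E'
from h import *
snap("wrist","w4"); p,r=tool(); print(p,np.degrees(np.arctan2(r[1,1],r[0,1])))
# target at clamp alpha 100deg: outward angle 174-100
for a in (80,90,100):
  w=np.radians(174-a); print(a,to([673+85*np.cos(w),8+85*np.sin(w),124],w-np.pi/2))
E
```

```text
t: 3.27
eef_pos: [640.3, 87.7, 132.3]
orientation: [1.621, 2.687, 0.004]
wrist_force: [0.1, 0.3, -0.5]
opening: 44.7
[641.66332833  88.14685983 132.14646805] 27.25734148668125
80 (array([-0.25,  0.82,  0.28]), array([0.06, 0.01, 4.65]), array([-1.000e-02,  8.000e-02, -3.135e+01]))
90 (array([-0.48,  1.26,  0.28]), array([0.06, 0.  , 6.65]), array([-1.000e-02,  8.000e-02, -2.935e+01]))
100 (array([-0.79,  1.65,  0.28]), array([ 0.06, -0.  ,  8.65]), array([  0.  ,   0.07, -27.35]))
```

View pics/w4.png

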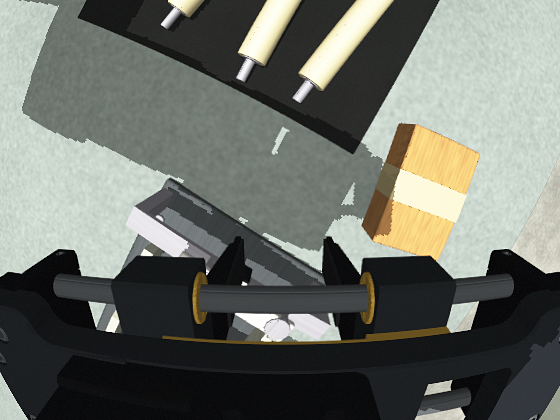

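```bash
python3 - <<'E'
from h import *
print(get_obs()['eef_pos'],get_obs()['wrist_force'])
snap("side","s4",(260,140,420,260),4);snap("top","t4",(240,110,400,230),4)
E
```

```text
[641.66332833  88.14685983 132.14646805] [-1.73294029  0.56629859 -0.48255351]
```

View pics/s4.png

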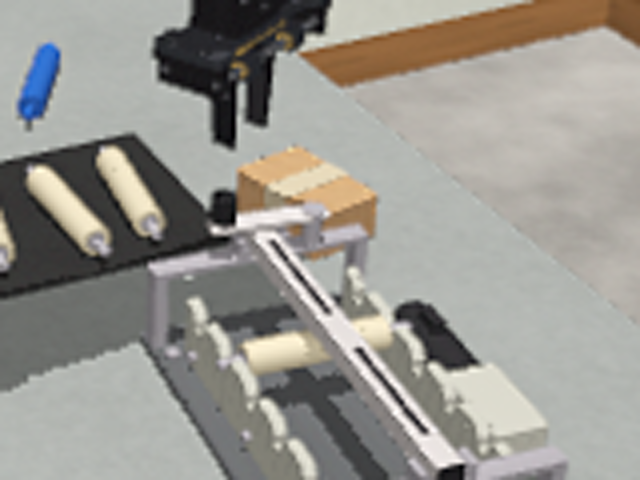

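View pics/t4.png

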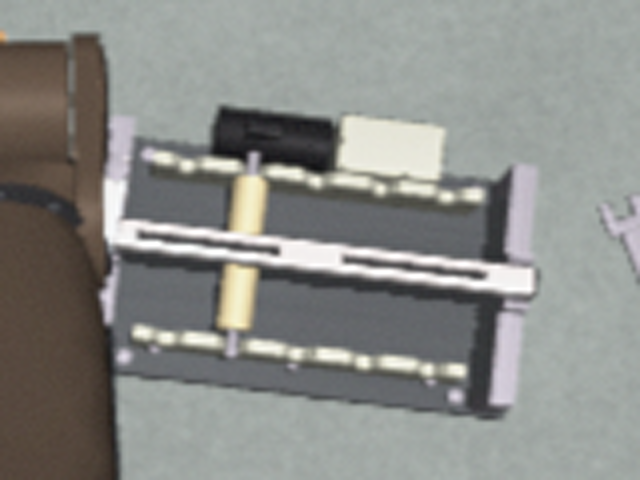

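```bash
python3 - <<'E'
from h import *
for P in ([641,88,132],[590,22,149],[586,25,121],[641,88,190]):
    u=proj("side",P); print(P,u,((u[0]-260)*4,(u[1]-140)*4))
E
python3 -m handwheel '[[[0,0,0],[0,0,0]],[[0,0,0],[0,0,0]]]'
```

```text
[641, 88, 132] (np.float64(318.9642361776576), np.float64(181.22578624797288)) (np.float64(235.8569447106304), np.float64(164.9031449918915))
[590, 22, 149] (np.float64(315.4714626185984), np.float64(188.6819449450996)) (np.float64(221.8858504743937), np.float64(194.72777978039835))
[586, 25, 121] (np.float64(313.7546940621392), np.float64(195.44651824234447)) (np.float64(215.01877624855683), np.float64(221.78607296937787))
[641, 88, 190] (np.float64(319.6272898262849), np.float64(167.03002337328684)) (np.float64(238.50915930513952), np.float64(108.12009349314735))
t: 3.58
eef_pos: [638.8, 86.5, 130.0]
orientation: [1.611, 2.696, 0.001]
wrist_force: [0.3, -0.7, -0.4]
opening: 44.5
```

```bash
python3 - <<'E'
from h import *
c=lambda P:tuple(round((a-b)*4) for a,b in zip(proj("side",P),(260,140)))
for z in (121,130,140,150,160): print(z,"s3",c([584,4,z]),c([588,48,z]),"s4",c([622,78,z]),c([661,98,z]))
T=np.load('pics/w3.npz');T=(T['p'],T['R'])
for z in (121,135,149): print(proj("wrist",[590,22,z],T))
for z in (121,): print(proj("wrist",[584,4,z],T),proj("wrist",[588,48,z],T))
E
python3 - <<'E'
from h import *
snap("side","s5",(260,140,420,260),4);print(tool()[0])
E
```

```text
121 s3 (225, 234) (205, 209) s4 (222, 185) (249, 166)
130 s3 (225, 225) (205, 200) s4 (223, 176) (250, 157)
140 s3 (225, 215) (205, 190) s4 (223, 167) (250, 148)
150 s3 (226, 205) (206, 181) s4 (223, 157) (251, 138)
160 s3 (226, 195) (206, 171) s4 (224, 147) (251, 128)
(np.float64(278.08985428501023), np.float64(239.8291048081612))
(np.float64(277.78673440278453), np.float64(247.51823167463368))
(np.float64(277.44422678218433), np.float64(256.250468516336))
(np.float64(250.32143333458538), np.float64(233.94026824748474)) (np.float64(316.5437185694123), np.float64(233.16957565704132))
[638.78129049  86.4597984  129.80561676]
```

View pics/s5.png

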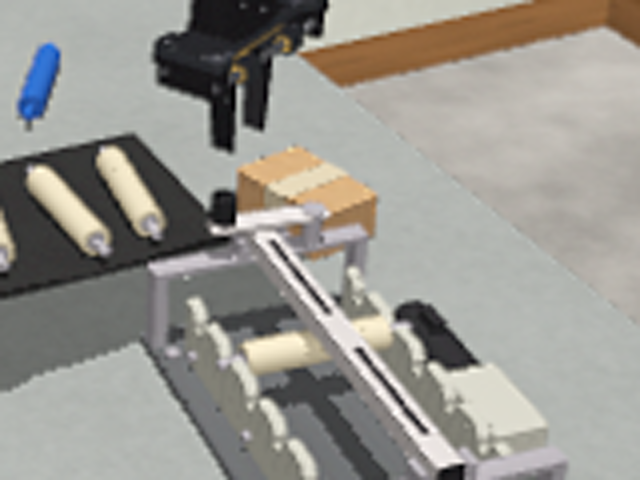

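```bash
python3 - <<'E'
from h import *
mc=onz("top",(226.6,156.6),3); print(mc)
cc=onz("top",(145+378/3.8,110+122/3.8),50); print("carton corner near",cc)
T=np.load('pics/w4.npz')
for dz in (-10,0,10,20,30): 
    t=(T['p']+[0,0,dz],T['R']); print(dz,proj("wrist",mc,t),proj("wrist",cc,t),proj("wrist",[674,8,125],t))
print(get_obs())
E
```

```text
[680.46382516 156.42243949   3.        ]
carton corner near [721.70449958  92.11918088  50.        ]
-10 (np.float64(349.4701334960356), np.float64(153.68152476492125)) (np.float64(362.444342239303), np.float64(241.37849829839283)) (np.float64(273.5684115738593), np.float64(339.7217535795035))
0 (np.float64(347.5154070146679), np.float64(152.71340352110423)) (np.float64(360.0355825090622), np.float64(237.64069065082344)) (np.float64(273.8221889397015), np.float64(332.08432993609006))
10 (np.float64(345.668304100681), np.float64(151.80097343468506)) (np.float64(357.7574389397014), np.float64(234.11585368215907)) (np.float64(274.06289756183077), np.float64(324.89341282610275))
20 (np.float64(343.92031078695527), np.float64(150.93963435737606)) (np.float64(355.60028652820245), np.float64(230.78736270749116)) (np.float64(274.2912759153108), np.float64(318.1174146676332))
30 (np.float64(342.26377418631716), np.float64(150.12527205589825)) (np.float64(353.55534410254097), np.float64(227.640163392636)) (np.float64(274.5080416882532), np.float64(311.726839610019))
{'t': 3.6333, 'qpos': array([ 3.20961102e-02,  5.70219824e-01,  1.56473941e+00,  6.37025634e-05,
        1.00598318e+00, -4.60709202e-01]), 'qvel': array([-0.00370324,  0.00665454,  0.00020585, -0.00135593, -0.00300194,
        0.01284137]), 'tau': array([ 1.56938257e-01, -6.49349570e+01, -2.43723804e+01,  5.18229010e-02,
        7.46809412e-02, -4.93846962e-02]), 'eef_pos': array([638.78129049,  86.4597984 , 129.80561676]), 'orientation': array([1.61227841e+00, 2.69572034e+00, 6.23137132e-04]), 'wrist_force': array([0.06162849, 0.32101436, 0.47834287]), 'ft_torque': array([-0.03774036,  0.00792185, -0.01622041]), 'opening': 44.71363589196105}
```

```bash
python3 - <<'E'
from h import *
d=np.load('pics/s5.npz'); a=cv2.resize(d['im'][140:190,285:345],None,fx=9,fy=9,interpolation=cv2.INTER_NEAREST)
a=cv2.convertScaleAbs(a,alpha=2,beta=20)
cv2.imwrite('pics/s5z.png',a)
d=np.load('pics/w4.npz'); show(cv2.convertScaleAbs(d['im'],alpha=2,beta=30),'w4z',(180,210,390,350),3.8)
E
```

```text
(no output)
```

View pics/s5z.png

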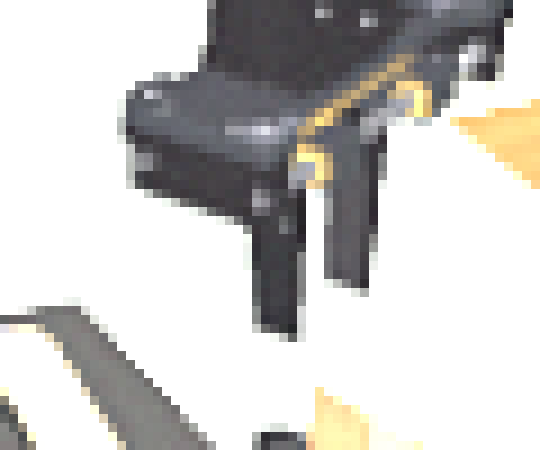

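View pics/w4z.png

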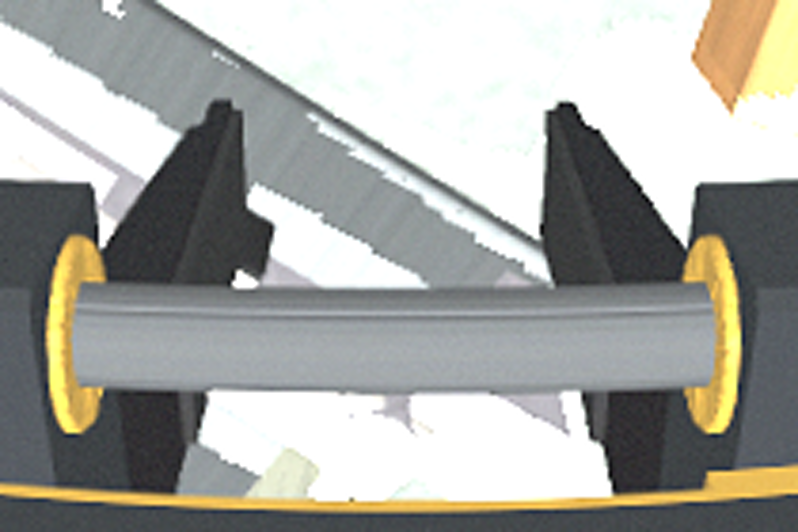

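```bash
python3 -m handwheel '[[[0,0,0],[0,0,0]],[[0,0,0],[0,0,0]],[[0,0,0],[0,0,0]],[[0,0,0],[0,0,0]],[[0,0,0],[0,0,0]],[[0,0,0],[0,0,0]]]' 0
python3 - <<'E'
from h import *
im,_=snap("side","s6");w,_=snap("wrist","w6");print(tool()[0],get_obs()['opening'])
a=cv2.resize(im[140:190,285:345],None,fx=9,fy=9,interpolation=cv2.INTER_NEAREST)
a=cv2.convertScaleAbs(a,alpha=2,beta=20)
b=cv2.resize(cv2.convertScaleAbs(w,alpha=2,beta=30)[210:350,180:390],(675,450))
cv2.imwrite('pics/s6z.png',np.hstack([a[:,100:450],b[:,100:520]]))
for z in (120,130,140,150,160):
    u=proj("side",[638.8,86.5,z]); print(z,((u[0]-285)*9-100,(u[1]-140)*9),proj("wrist",[638.8,86.5,z],tool()))
E
```

```text
t: 4.13
eef_pos: [639.0, 86.7, 129.0]
orientation: [-1.615, -2.694, -0.0]
wrist_force: [0.0, 1.0, -0.2]
opening: 10.6
[639.01108411  86.67157712 129.04198863] 3.0753877201041093
120 (np.float64(201.48127166422768), np.float64(399.7571799252835)) (np.float64(282.5587796884126), np.float64(229.62339956989638))
130 (np.float64(202.47901928635105), np.float64(378.20548495955177)) (np.float64(282.5502349644181), np.float64(234.51754813950927))
140 (np.float64(203.48299667438818), np.float64(356.5192248876584)) (np.float64(282.54100604771844), np.float64(239.85795088655465))
150 (np.float64(204.4932623574561), np.float64(334.6971354603799)) (np.float64(282.5310149116953), np.float64(245.70524061269688))
160 (np.float64(205.5098756001542), np.float64(312.73793654178684)) (np.float64(282.52017303204553), np.float64(252.13079927858593))
```

View pics/s6z.png

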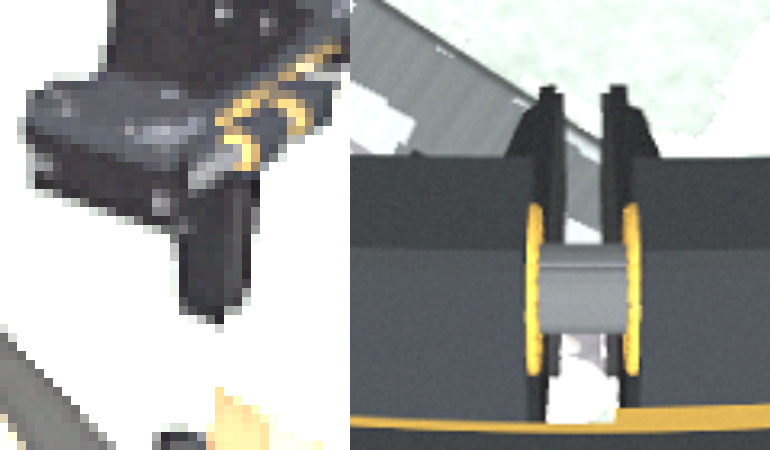

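```bash
python3 - <<'E'
from h import *
from scipy.optimize import least_squares
T=np.load('pics/w2.npz'); p0,Rt=T['p'],T['R']; im=T['im']
m=(im.max(2)<60).astype(np.uint8); m[:, :380]=0; m[235:]=0
m=cv2.morphologyEx(m,cv2.MORPH_CLOSE,np.ones((21,21),np.uint8))
c=max(cv2.findContours(m,0,2)[0],key=cv2.contourArea); ap=cv2.approxPolyDP(c,8,True)[:,0]; print(ap.tolist())
t=cv2.imread('pics/top0.png'); m=(t.max(2)<60).astype(np.uint8); m[:150]=0;m[262:]=0;m[:,:150]=0;m[:,232:]=0
m=cv2.morphologyEx(m,cv2.MORPH_CLOSE,np.ones((15,15),np.uint8))
c=max(cv2.findContours(m,0,2)[0],key=cv2.contourArea); bp=cv2.approxPolyDP(c,5,True)[:,0]; print(bp.tolist())
W=[onz("top",b,3) for b in bp]; print(np.round(W,0).tolist())
E
```

```text
[[410, 22], [418, 222], [516, 211], [515, 36]]
[[160, 155], [154, 255], [221, 257], [226, 157]]
[[683.0, 391.0, 3.0], [332.0, 401.0, 3.0], [327.0, 170.0, 3.0], [679.0, 159.0, 3.0]]
```

```bash
python3 - <<'E'
from h import *
from scipy.optimize import least_squares
T=np.load('pics/w2.npz'); p0,Rt=T['p'],T['R']
# mat model corners expanded by half px already negligible
prs=[((410,22),(327.,170,3)),((418,222),(679.,159,3)),((516,211),(683,391,3)),((515,36),(332,401,3)),
 ((100+148/2.7,120+77/2.7),tuple(onz("top",(245+598/5.5,120+490/5.5),13))),((100+620/2.7,120+70/2.7),tuple(onz("top",(245+143/5.5,120+436/5.5),13)))]
f=lambda d:np.ravel([np.array(proj("wrist",P,(p0+d[:3],R.from_rotvec(d[3:]).as_matrix()@Rt)))-u for u,P in prs])
print(f(np.zeros(6)).round(1)); 
g=lambda d:f(np.r_[d,0,0,0]); s=least_squares(g,np.zeros(3)); print(s.x,g(s.x).round(1))
s=least_squares(f,np.zeros(6)); print(s.x,f(s.x).round(1))
E
```

```text
[ 0.4  0.2 -0.3 -3.4 -1.6 -3.4 -2.5 -0.9 -1.8 -2.4 -3.2 -3. ]
[-4.03209251 -1.63443185 -3.47458345] [ 2.3  1.9  1.2 -0.9 -0.3 -1.1 -0.6  0.8 -1.4 -0.1 -1.7 -0.5]
[-4.56555933e+00  3.63085669e+00 -1.10055684e-01 -1.38866801e-02
 -1.71046275e-04 -2.17192201e-03] [ 1.7  1.8  1.  -0.9  0.5 -1.  -0.1  0.2 -0.4  0.2 -2.4 -0.3]
```

```bash
python3 - <<'E'
from h import *
print(to([590,22,190],np.radians(82)))
E
```

```text
(array([-1.13, -2.46, -2.03]), array([  0.  ,  -0.  , -10.78]), array([-0.  , -0.  , 25.22]))
```

```bash
python3 -m handwheel '[[[0,0,-1.2],[0,0,-1.4]],[[0,0,-2.03],[0,0,-2.8]],[[-1.13,-2.46,-2.03],[0,0,-4.2]],[[-1.13,-2.46,-2.03],[0,0,-5.6]],[[-1.13,-2.46,-2.03],[0,0,-7]],[[-1.13,-2.46,-2.03],[0,0,-8.4]],[[-1.13,-2.46,-2.03],[0,0,-9.8]],[[-1.13,-2.46,-2.03],[0,0,-10.8]]]' 47
python3 -m handwheel '[[[0,0,0],[0,0,0]],[[0,0,0],[0,0,0]]]' 47
python3 - <<'E'
from h import *
w,t=snap("wrist","w7");print(t[0],np.degrees(np.arctan2(t[1][1,1],t[1][0,1])))
print(to([590,22,93],np.radians(82)))
E
```

```text
t: 4.9
eef_pos: [589.8, 21.7, 190.2]
orientation: [0.207, 3.134, 0.0]
wrist_force: [1.0, -0.6, 0.4]
opening: 44.1
t: 5.07
eef_pos: [589.9, 22.0, 190.0]
orientation: [0.221, 3.134, 0.0]
wrist_force: [-0.1, 0.2, -0.1]
opening: 44.4
[589.89815639  21.99298772 189.9913232 ] 81.93524070444887
(array([-0.  , -0.  ,  3.23]), array([ 0.  , -0.  , -0.02]), array([-0.  , -0.  , 35.98]))
```

View pics/w7.png

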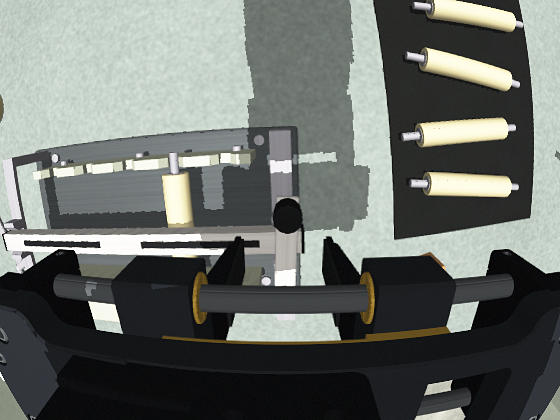

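```bash
python3 -m handwheel '[[[0,0,1],[0,0,0]],[[0,0,1.6],[0,0,0]],[[0,0,2],[0,0,0]],[[0,0,2.4],[0,0,0]],[[0,0,2.7],[0,0,0]],[[0,0,2.9],[0,0,0]],[[0,0,3.1],[0,0,0]],[[0,0,3.2],[0,0,0]]]'
python3 - <<'E'
from h import *
w,t=snap("wrist","w8");snap("side","s8",(260,140,420,260),4);print(t[0],get_obs()['wrist_force'])
E
```

```text
t: 5.78
eef_pos: [589.9, 22.1, 93.5]
orientation: [-0.217, -3.134, -0.0]
wrist_force: [-0.4, -0.3, -0.9]
opening: 45.0
[589.90623139  22.06073383  93.52296787] [-0.20935609  0.71722846  0.10749845]
```

View pics/w8.png

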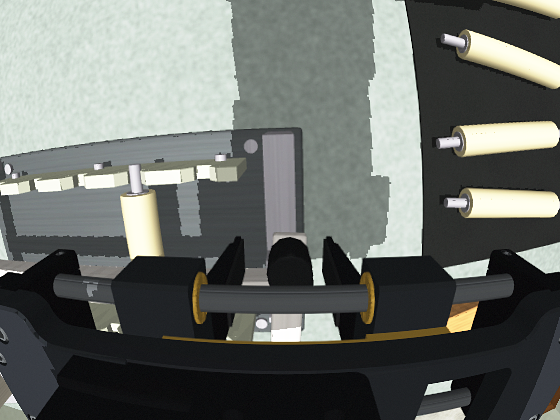

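View pics/s8.png

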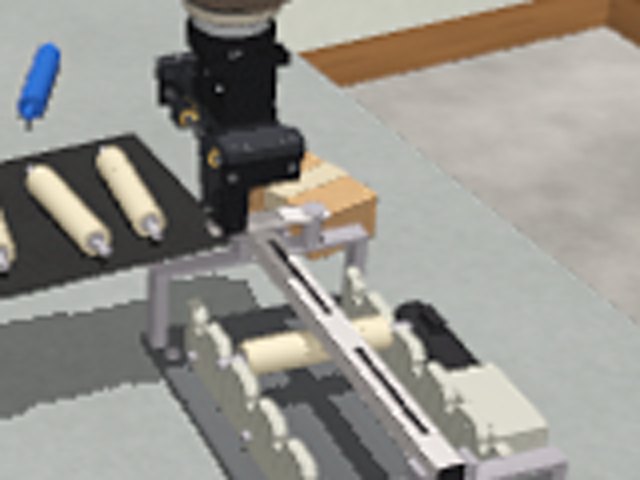

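```bash
python3 -m handwheel '[[[-0.03,0.35,0],[0,0,1.4]],[[-0.1,0.68,0],[0,0,2.8]],[[-0.21,1.01,0],[0,0,4.2]],[[-0.37,1.32,0],[0,0,5.6]],[[-0.56,1.62,0],[0,0,7]],[[-0.78,1.88,0],[0,0,8.4]],[[-1.03,2.12,0],[0,0,9.8]],[[-1.31,2.32,0],[0,0,11.2]]]'
python3 - <<'E'
from h import *
w,t=snap("wrist","w9"); p,r=t; print(p,np.degrees(np.arctan2(r[1,1],r[0,1])),get_obs()['wrist_force'])
for a in (80,90,100):
  w=np.radians(174-a); print(a,to([674+85*np.cos(w),8+85*np.sin(w),93],w-np.pi/2))
E
```

```text
t: 6.55
eef_pos: [638.1, 86.2, 94.4]
orientation: [-1.67, -2.66, 0.001]
wrist_force: [-3.5, 1.0, 0.6]
opening: 45.0
[638.05640541  86.17927646  94.41788148] 25.755310277152766 [-0.36500159  0.19847815 -0.84027936]
80 (array([-0.22,  0.94,  0.05]), array([ 0.01, -0.  ,  4.24]), array([ 0.000e+00,  1.000e-02, -3.176e+01]))
90 (array([-0.44,  1.38,  0.05]), array([ 0.01, -0.  ,  6.24]), array([ 1.000e-02,  1.000e-02, -2.976e+01]))
100 (array([-0.73,  1.78,  0.05]), array([ 0.01, -0.  ,  8.24]), array([ 1.000e-02,  1.000e-02, -2.776e+01]))
```

View pics/w9.png

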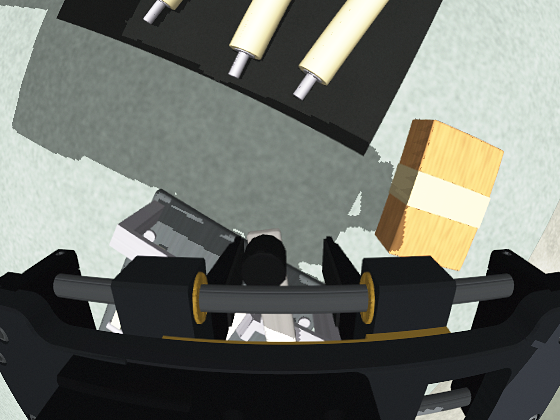

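```bash
python3 -m handwheel '[[[-0.04,0.3,0],[0,0,1.4]],[[-0.11,0.62,0],[0,0,2.8]],[[-0.22,0.94,0],[0,0,4.2]],[[-0.35,1.24,0],[0,0,5.6]],[[-0.54,1.54,0],[0,0,7]],[[-0.73,1.78,0],[0,0,8.2]],[[-0.86,1.93,0],[0,0,9]],[[-0.86,1.93,0],[0,0,9]]]'
python3 - <<'E'
from h import *
w,t=snap("wrist","w10"); p,r=t; print(p,np.degrees(np.arctan2(r[1,1],r[0,1])),get_obs()['wrist_force'])
snap("side","s10",(260,140,420,260),4)
E
```

```text
t: 7.27
eef_pos: [702.5, 87.6, 94.3]
orientation: [2.556, 1.825, 0.001]
wrist_force: [-0.4, 1.2, 0.0]
opening: 44.8
[702.47838724  87.5586127   94.25489671] -18.939432216966075 [ 0.19065353 -0.2967089  -0.27300832]
```

View pics/w10.png

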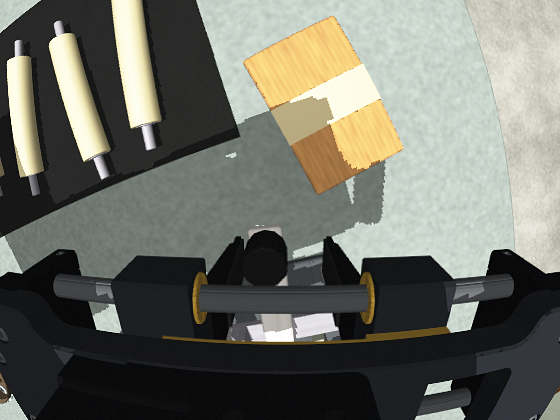

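```bash
python3 - <<'E'
from h import *
print(to([600,-150,250],np.radians(-6)))
E
```

```text
(array([-8.59, -0.67, -5.19]), array([ 0.01, -0.  , -2.53]), array([-0.000e+00, -1.000e-02,  3.347e+01]))
```

```bash
python3 -m handwheel '[[[0,0,-1.2],[0,0,0]],[[0,0,-2.4],[0,0,0]],[[0,0,-3.6],[0,0,-1.3]],[[-8.6,-0.67,-5.2],[0,0,-2.5]],[[-8.6,-0.67,-5.2],[0,0,-2.5]],[[-8.6,-0.67,-5.2],[0,0,-2.5]],[[-8.6,-0.67,-5.2],[0,0,-2.5]],[[-8.6,-0.67,-5.2],[0,0,-2.5]]]' 60
python3 - <<'E'
from h import *
print(to([600,-150,250],np.radians(-6)))
E
```

```text
t: 8.03
eef_pos: [619.0, -101.6, 240.8]
orientation: [2.337, 2.099, 0.0]
wrist_force: [1.1, 0.3, 0.1]
opening: 56.5
(array([-1.67, -0.46, -0.31]), array([ 0.01,  0.  , -0.03]), array([ 0.000e+00, -1.000e-02,  3.597e+01]))
```

```bash
python3 -m handwheel '[[[-1.3,-0.46,0],[0,0,0]],[[-1.67,-0.46,0],[0,0,0]],[[-1.67,-0.46,0],[0,0,0]],[[-1.67,-0.46,0],[0,0,0]]]' 60
python3 - <<'E'
from h import *
w,t=snap("wrist","w11"); p,r=t; print(p,np.degrees(np.arctan2(r[1,1],r[0,1])))
snap("top","t11",(240,110,400,230),4)
E
```

```text
t: 8.37
eef_pos: [601.0, -148.6, 240.2]
orientation: [2.341, 2.095, 0.001]
wrist_force: [0.7, 0.1, -0.9]
opening: 56.9
[ 601.0031865  -148.64845734  240.20201212] -6.349489125714068
```

View pics/w11.png

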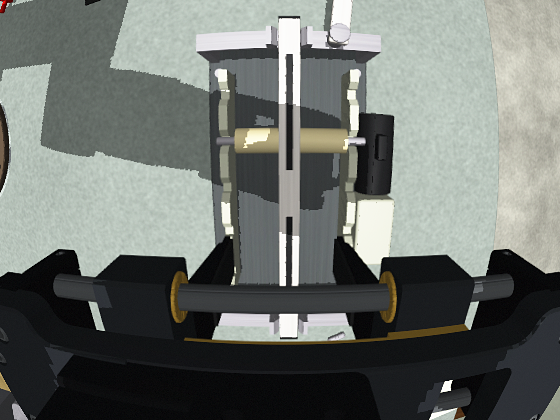

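View pics/t11.png

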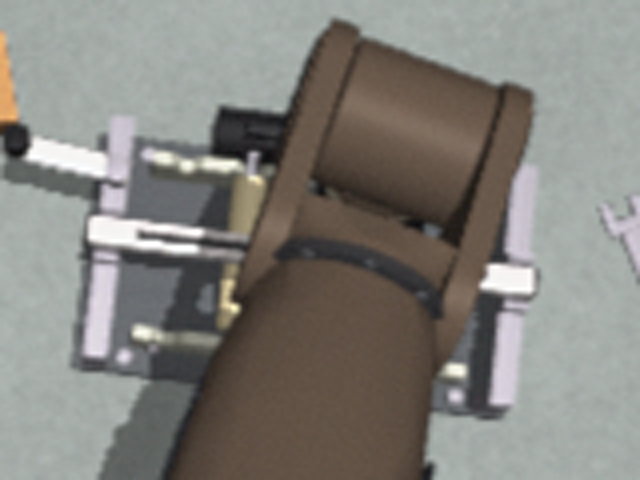

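```bash
python3 - <<'E'
from h import *
d=np.load('pics/w11.npz'); show(d['im'],'w11a',(185,5,405,175),3.5)
show(d['im'],'w11b',(205,230,375,350),4)
E
```

```text
(no output)
```

View pics/w11a.png

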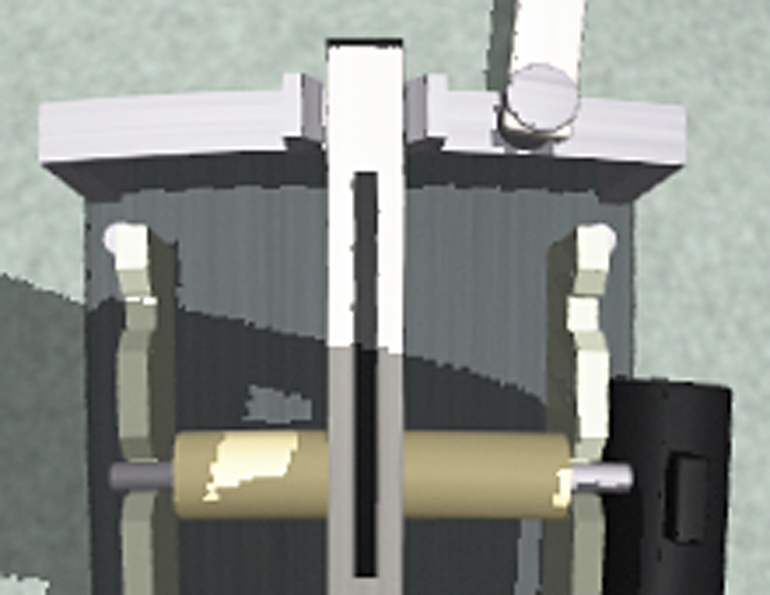

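View pics/w11b.png

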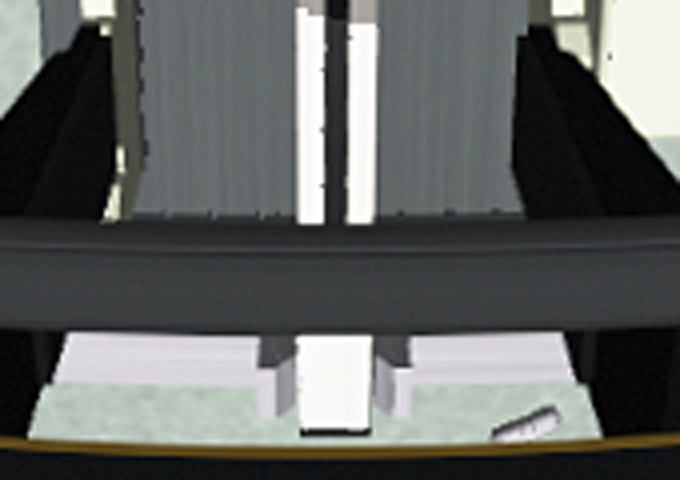

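```bash
python3 - <<'E'
from h import *
d=np.load('pics/w11.npz'); T=(d['p'],d['R'])
A=lambda x,y:(185+x/3.5,5+y/3.5); B=lambda x,y:(205+x/4,230+y/4)
w=lambda px,z:onz("wrist",px,z,T)
f=w(A(365,38),111); n=w(B(335,436),111); print("rail",f,n,(f+n)/2,np.linalg.norm(f-n),np.degrees(np.arctan2(*(f-n)[[1,0]])))
b1=w(A(40,103),89);b2=w(A(685,105),89); print("farbridge outer",b1,b2,(b1+b2)/2,np.linalg.norm(b1-b2))
b3=w(B(52,383),89);b4=w(B(580,383),89); print("nearbridge outer",b3,b4,(b3+b4)/2,np.linalg.norm(b3-b4))
r1=w(A(110,476),60);r2=w(A(632,476),60);print("r4",r1,r2,(r1+r2)/2,np.linalg.norm(r1-r2),np.degrees(np.arctan2(*(r2-r1)[[1,0]])))
# sleeve ends
r1=w(A(175,476),62);r2=w(A(570,476),62);print("r4 sleeve",(r1+r2)/2,np.linalg.norm(r1-r2))
print("pin",w(A(542,97),127))
# height check of rail: width 22
print("cheeks mid far", (w(A(312,95),107)+w(A(415,95),107))/2)
for z in (100,111): print(np.linalg.norm(w(A(327,200),z)-w(A(403,200),z)))
C=(b1+b2+b3+b4)/4; print(C)
# stereo check against w2 for rail L end & top pic
d2=np.load('pics/w2.npz');T2=(d2['p'],d2['R'])
print(tri(ray("wrist",B(335,436),T),ray("wrist",(100+38/2.7,120+259/2.7),T2)))
print("r4 tri",tri(ray("wrist",A(110,476),T),ray("wrist",(100+468/2.7,120+88/2.7),T2)))
E
```

```text
rail [628.67491172  35.73196548 111.        ] [ 587.76864465 -337.16604024  111.        ] [ 608.22177818 -150.71703738  111.        ] 375.1349695208431 83.73978309824915
farbridge outer [526.07428928  37.07010061  89.        ] [729.39382909  14.98494159  89.        ] [627.73405918  26.0275211   89.        ] 204.51549945500116
nearbridge outer [ 494.35722393 -323.76477784   89.        ] [ 670.12459373 -343.75070879   89.        ] [ 582.24090883 -333.75774331   89.        ] 176.89998791326116
r4 [528.64803039 -88.0212785   60.        ] [ 705.95420937 -107.27463727   60.        ] [617.30111988 -97.64795788  60.        ] 178.34845928547358 -6.197363147094465
r4 sleeve [617.48510772 -98.17390959  62.        ] 133.27591868767954
pin [674.96136627   8.73077329 127.        ]
cheeks mid far [626.39521182  18.82935915 107.        ]
22.6145074159358
21.89166073847835
[ 604.98748401 -153.86511111   89.        ]
(array([ 587.67178546, -332.63376946,  115.21149121]), [np.float64(1.0511408612184046), np.float64(1.051140861218241)])
r4 tri (array([530.75470192, -86.8183379 ,  69.85786536]), [np.float64(0.893679581929318), np.float64(0.8936795819292762)])
```

```bash
python3 - <<'E'
from h import *
print(to([608.2,-152,54],np.radians(-6.2)))
E
```

```text
(array([-0.13,  0.24,  6.2 ]), array([ 0.  , -0.  , -0.01]), array([-1.000e-02, -0.000e+00,  3.599e+01]))
```

```bash
python3 -m handwheel '[[[-0.13,0.24,1.3],[0,0,0]],[[-0.13,0.24,2.6],[0,0,0]],[[-0.13,0.24,3.6],[0,0,0]],[[-0.13,0.24,4.4],[0,0,0]],[[-0.13,0.24,5.1],[0,0,0]],[[-0.13,0.24,5.6],[0,0,0]],[[-0.13,0.24,6],[0,0,0]],[[-0.13,0.24,6.2],[0,0,0]]]'
python3 -m handwheel '[[[0,0,0],[0,0,0]],[[0,0,0],[0,0,0]],[[0,0,0],[0,0,0]],[[0,0,0],[0,0,0]],[[0,0,0],[0,0,0]],[[0,0,0],[0,0,0]]]' 10
python3 - <<'E'
from h import *
w,t=snap("wrist","w12"); print(t[0],get_obs()['opening'],get_obs()['wrist_force'])
snap("side","s12",(260,140,420,260),4)
E
```

```text
t: 9.13
eef_pos: [607.8, -151.7, 52.3]
orientation: [-2.338, -2.095, 0.001]
wrist_force: [-0.8, 0.2, 0.5]
opening: 57.0
t: 9.63
eef_pos: [607.9, -153.2, 54.5]
orientation: [2.342, 2.094, 0.0]
wrist_force: [-5.1, 0.4, 4.3]
opening: 22.7
[ 607.88271906 -153.18084411   54.54321321] 21.34497889032984 [-3.51317605  0.92898766  4.44430524]
```

View pics/w12.png

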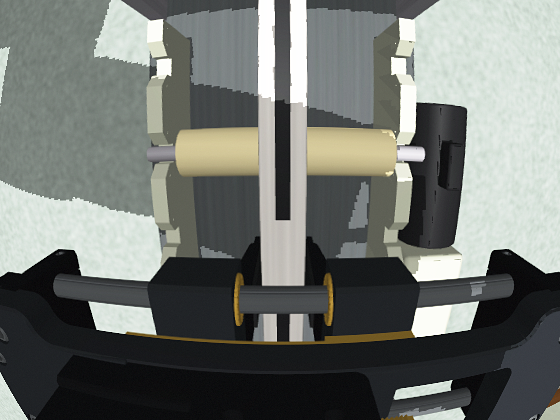

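View pics/s12.png

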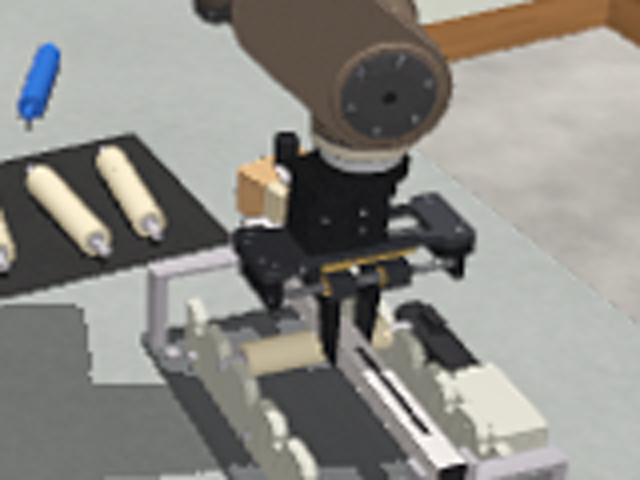

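```bash
python3 -m handwheel '[[[0,0,-0.2],[0,0,0]],[[0,0,-0.6],[0,0,0]],[[0,0,-1.2],[0,0,0]],[[0,0,-1.9],[0,0,0]],[[0,0,-2.5],[0,0,0]],[[0,0,-2.6],[0,0,0]],[[0,0,-2.6],[0,0,0]]]'
python3 - <<'E'
from h import *
w,t=snap("wrist","w13"); o=get_obs(); print(t[0],o['opening'],o['wrist_force'],o['ft_torque'])
E
```

```text
t: 10.32
eef_pos: [608.4, -153.3, 133.4]
orientation: [2.34, 2.093, 0.002]
wrist_force: [0.7, 0.6, -3.8]
opening: 21.8
[ 608.43527133 -153.28162481  133.36823966] 21.695527759236107 [-0.81127349  0.05669454 -3.96071883] [-0.11373387  0.0851398   0.01721094]
```

View pics/w13.png

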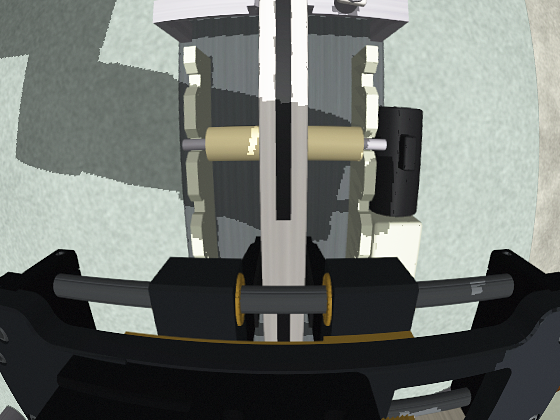

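```bash
python3 -m handwheel '[[[0,-0.9,0],[0,0,0]],[[0,-2,0],[0,0,0]],[[0,-3.2,0],[0,0,0]],[[0,-4.4,0.6],[0,0,0]],[[0,-5.5,1.4],[0,0,0]],[[0,-6.3,2.4],[0,0,0]],[[0,-6.6,3.4],[0,0,0]],[[0,-6.6,4.2],[0,0,0]]]'
python3 -m handwheel '[[[0,0,0.5],[0,0,0]],[[0,0,0.9],[0,0,0]],[[0,0,1.2],[0,0,0]],[[0,0,1.2],[0,0,0]]]'
python3 - <<'E'
from h import *
o=get_obs(); print(o['eef_pos'],o['opening'],o['wrist_force'])
snap("side","s14",(180,160,420,340),3)
E
```

```text
t: 11.03
eef_pos: [408.0, -130.0, 4.2]
orientation: [-2.34, -2.091, 0.002]
wrist_force: [0.9, -0.3, -4.3]
opening: 21.5
t: 11.37
eef_pos: [410.6, -130.8, -31.6]
orientation: [-2.34, -2.092, 0.001]
wrist_force: [-0.4, 0.5, -3.9]
opening: 21.5
[ 410.57529618 -130.79596642  -31.62801594] 21.530742115530416 [-0.37481653  0.49078746 -3.92746252]
```

View pics/s14.png

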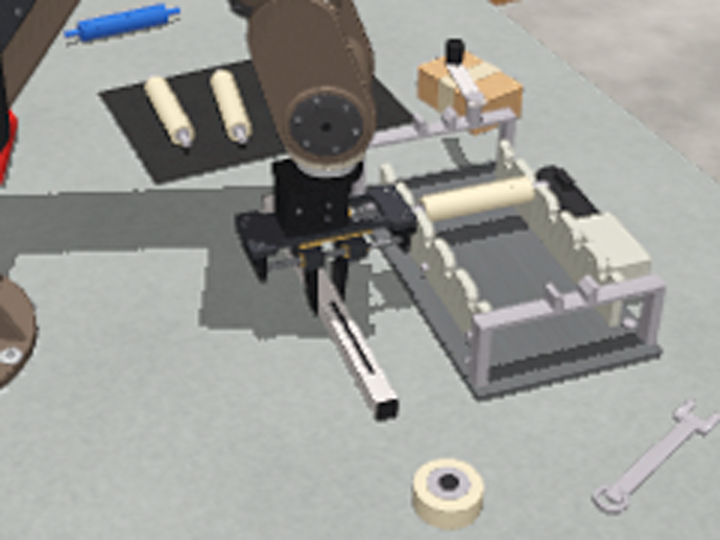

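```bash
python3 -m handwheel '[[[0,0,0.05],[0,0,0]],[[0,0,0.05],[0,0,0]]]'
python3 -m handwheel '[[[0,0,0],[0,0,0]],[[0,0,0],[0,0,0]],[[0,0,0],[0,0,0]],[[0,0,0],[0,0,0]]]' 45
python3 -m handwheel '[[[0,0,-1],[0,0,0]],[[0,0,-2.2],[0,0,0]],[[0,0,-3.4],[0,0,0]],[[0,0,-4.6],[0,0,0]],[[0,0,-5.8],[0,0,0]],[[0,0,-7],[0,0,0]]]'
python3 - <<'E'
from h import *
print(get_obs()['wrist_force'])
print(to([560,215,250],np.radians(-6)))
E
```

```text
t: 11.58
eef_pos: [411.3, -131.0, -31.5]
orientation: [2.342, 2.094, 0.0]
wrist_force: [0.1, -0.3, -3.2]
opening: 21.6
t: 11.92
eef_pos: [411.4, -131.1, -31.2]
orientation: [2.341, 2.094, 0.001]
wrist_force: [-0.4, 0.1, -0.0]
opening: 40.8
t: 12.42
eef_pos: [410.7, -130.8, 180.6]
orientation: [2.342, 2.094, 0.0]
wrist_force: [0.2, 0.4, -0.1]
opening: 43.0
[ 0.21974638  0.41436672 -0.11704278]
(array([12.01,  3.66, -2.31]), array([ 0.01,  0.  , -0.08]), array([ 0.000e+00, -1.000e-02,  3.592e+01]))
```

```bash
python3 -m handwheel '[[[10.6,2,0],[0,0,0]],[[10.6,2,0],[0,0,0]],[[10.6,2,0],[0,0,0]],[[10.6,2,0],[0,0,0]],[[10.6,2,0],[0,0,0]],[[10.6,2,0],[0,0,0]],[[10.6,2,0],[0,0,0]],[[10.6,2,0],[0,0,0]]]' 60
python3 -m handwheel '[[[0,0,0],[0,0,0]],[[0,0,0],[0,0,0]]]' 60
python3 - <<'E'
from h import *
w,t=snap("wrist","w15"); print(t[0])
E
```

```text
t: 13.08
eef_pos: [506.5, 181.2, 178.6]
orientation: [2.341, 2.095, 0.001]
wrist_force: [0.7, 0.3, -0.4]
opening: 56.9
t: 13.25
eef_pos: [506.0, 179.5, 178.1]
orientation: [-2.339, -2.097, 0.001]
wrist_force: [0.1, 0.3, 0.3]
opening: 57.0
[505.95247711 179.5120507  178.12906312]
```

View pics/w15.png

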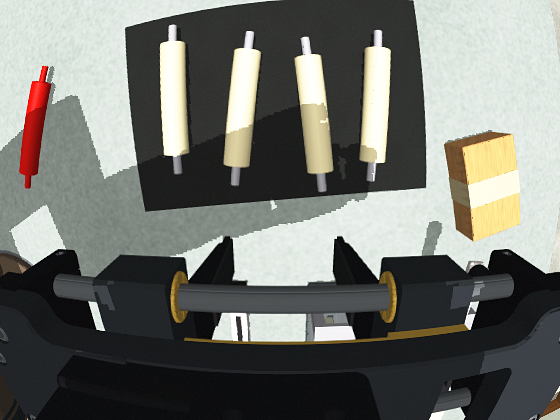

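```bash
cat > mat.py <<'E'
from h import *
def rollers(name,zc=22):
    d=np.load(f'pics/{name}.npz'); T=(d['p'],d['R']); im=d['im']
    h=cv2.cvtColor(im,cv2.COLOR_BGR2HSV); m=cv2.inRange(h,(12,15,90),(40,140,255))
    m=cv2.morphologyEx(m,cv2.MORPH_OPEN,np.ones((3,3),np.uint8))
    m=cv2.morphologyEx(m,cv2.MORPH_CLOSE,np.ones((9,9),np.uint8))
    out=[]
    for c in cv2.findContours(m,0,2)[0]:
        if cv2.contourArea(c)<1200: continue
        (cx,cy),(w,hh),a=cv2.minAreaRect(c)
        if max(w,hh)/min(w,hh)<3: continue
        bx=cv2.boxPoints(((cx,cy),(w,hh),a)); e=[(bx[i]+bx[(i+1)%4])/2 for i in range(4)]
        i=0 if np.linalg.norm(e[0]-e[2])>np.linalg.norm(e[1]-e[3]) else 1
        P=onz("wrist",e[i],zc,T);Q=onz("wrist",e[i+2],zc,T); D=P-Q
        out.append(((cx,cy),(P+Q)/2,np.linalg.norm(D),np.degrees(np.arctan2(D[1],D[0]))%180))
    for o in out: print(np.round(o[0]),"ctr",o[1].round(1),"len",o[2].round(1),"ang",o[3].round(1))
    return out
if __name__=="__main__":
    import sys; rollers(sys.argv[1])
E
python3 mat.py w15; python3 mat.py w2
```

```text
[314. 114.] ctr [549.8 258.   22. ] len 133.9 ang 90.8
[241. 108.] ctr [469.9 274.2  22. ] len 133.6 ang 77.4
[375. 104.] ctr [620.8 264.7  22. ] len 134.3 ang 81.9
[240. 178.] ctr [ 568.9 -150.4   22. ] len 293.3 ang 83.4
```

```bash
python3 - <<'E'
from h import *
for z in (20,30,40,50,60,70,80):
    print(z,[np.round(proj("side",P),1).tolist() for P in ([322,-121,z],[500,-141,z],[395,-129,z])])
d=np.load('pics/s14.npz'); 
cv2.imwrite('pics/s14z.png',cv2.resize(cv2.convertScaleAbs(d['im'],alpha=1.8,beta=30)[200:290,250:330],None,fx=7,fy=6.6,interpolation=cv2.INTER_NEAREST))
E
```

```text
20 [[261.2, 262.9], [313.7, 251.6], [283.1, 258.2]]
30 [[261.1, 260.5], [313.8, 249.2], [283.1, 255.7]]
40 [[261.1, 258.0], [313.9, 246.8], [283.1, 253.3]]
50 [[261.0, 255.5], [314.0, 244.3], [283.1, 250.8]]
60 [[260.9, 253.0], [314.1, 241.8], [283.1, 248.3]]
70 [[260.8, 250.5], [314.2, 239.3], [283.1, 245.8]]
80 [[260.8, 247.9], [314.3, 236.8], [283.1, 243.2]]
```

View pics/s14z.png

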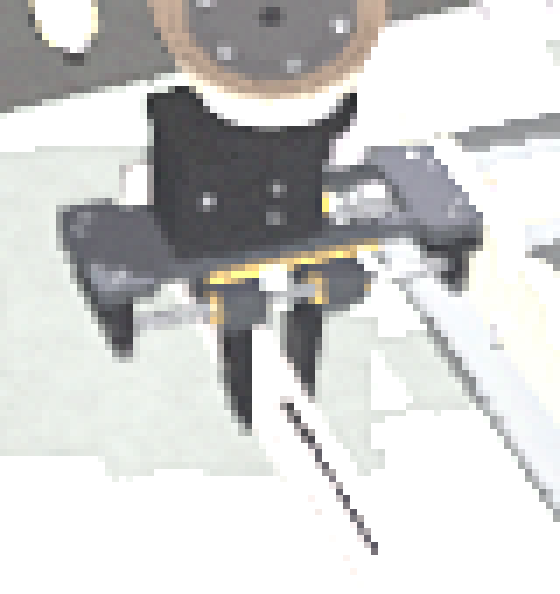

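```bash
python3 - <<'E'
from h import *
print(to([549.8,258,100],np.radians(0.8)))
E
```

```text
(array([2.8 , 1.17, 2.61]), array([-0.01,  0.  , -1.42]), array([1.000e-02, 1.000e-02, 3.458e+01]))
```

```bash
python3 -m handwheel '[[[2.8,1.17,1.5],[0,0,-1.4]],[[2.8,1.17,2.6],[0,0,-1.4]],[[2.8,1.17,2.6],[0,0,-1.4]],[[2.8,1.17,2.6],[0,0,-1.4]],[[2.8,1.17,2.6],[0,0,-1.4]]]' 60
python3 - <<'E'
from h import *
w,t=snap("wrist","w16"); print(t[0])
print(to([549.8,258,-20],np.radians(0.8)))
E
```

```text
t: 13.72
eef_pos: [549.9, 256.8, 98.9]
orientation: [-2.209, -2.232, 0.005]
wrist_force: [-0.9, -0.6, 0.1]
opening: 57.3
[549.85703917 256.84264004  98.92415569]
(array([ 0.05, -0.01,  4.01]), array([-0.01,  0.01, -0.05]), array([1.000e-02, 2.000e-02, 3.595e+01]))
```

View pics/w16.png

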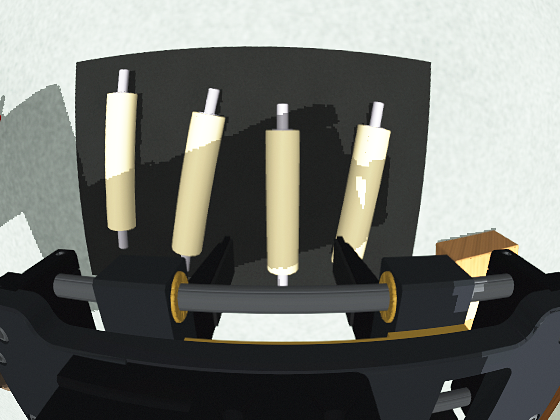

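```bash
python3 - <<'E'
from h import *
d=np.load('pics/w16.npz'); T=(d['p'],d['R'])
im=d['im']; col=im[:,283].astype(int); print([ (r,col[r].tolist()) for r in list(range(98,108,1))+list(range(126,134))+list(range(262,292,2))])
for r in (130,275): print(onz("wrist",(283,r),33,T))
print("spindle",onz("wrist",(283,103),23,T),onz("wrist",(283,287),23,T))
E
```

```text
[(98, [54, 57, 54]), (99, [53, 57, 55]), (100, [55, 57, 55]), (101, [52, 56, 54]), (102, [44, 48, 48]), (103, [122, 118, 120]), (104, [255, 255, 255]), (105, [255, 255, 255]), (106, [253, 252, 253]), (107, [253, 252, 253]), (126, [173, 167, 168]), (127, [173, 168, 170]), (128, [168, 162, 163]), (129, [162, 154, 155]), (130, [168, 186, 194]), (131, [172, 221, 231]), (132, [179, 226, 233]), (133, [179, 225, 233]), (262, [170, 218, 229]), (264, [170, 218, 229]), (266, [168, 218, 228]), (268, [161, 214, 225]), (270, [253, 255, 255]), (272, [251, 255, 255]), (274, [251, 255, 255]), (276, [250, 248, 249]), (278, [250, 248, 249]), (280, [250, 248, 250]), (282, [251, 248, 249]), (284, [255, 252, 254]), (286, [77, 76, 74]), (288, [58, 56, 55]), (290, [67, 66, 62])]
[549.42905778 323.46068557  33.        ]
[550.66162554 192.87361747  33.        ]
spindle [549.18205572 346.45595464  23.        ] [550.80583553 174.52664492  23.        ]
```

```bash
python3 -m handwheel '[[[0.05,0,1.2],[0,0,0]],[[0.05,0,2.2],[0,0,0]],[[0.05,0,2.9],[0,0,0]],[[0.05,0,3.4],[0,0,0]],[[0.05,0,3.7],[0,0,0]],[[0.05,0,3.9],[0,0,0]],[[0.05,0,4],[0,0,0]],[[0.05,0,4],[0,0,0]]]' 60
python3 -m handwheel '[[[0,0,0],[0,0,0]],[[0,0,0],[0,0,0]],[[0,0,0],[0,0,0]],[[0,0,0],[0,0,0]],[[0,0,0],[0,0,0]],[[0,0,0],[0,0,0]]]' 15
python3 -m handwheel '[[[0,0,-0.4],[0,0,0]],[[0,0,-1.4],[0,0,0]],[[0,0,-2.6],[0,0,0]],[[0,0,-3.8],[0,0,0]],[[0,0,-5],[0,0,0]],[[0,0,-5.5],[0,0,0]],[[0,0,-5.5],[0,0,0]]]'
python3 - <<'E'
from h import *
w,t=snap("wrist","w17"); print(t[0],get_obs()['opening'],get_obs()['wrist_force'])
E
```

```text
t: 14.43
eef_pos: [550.9, 259.0, -18.7]
orientation: [2.21, 2.232, 0.002]
wrist_force: [-0.3, -0.6, 0.3]
opening: 57.2
t: 14.93
eef_pos: [550.5, 259.4, -19.3]
orientation: [-2.21, -2.233, -0.0]
wrist_force: [-1.4, 0.3, 3.2]
opening: 29.3
t: 15.52
eef_pos: [551.9, 259.9, 150.1]
orientation: [2.207, 2.231, 0.01]
wrist_force: [-0.2, -0.0, -2.2]
opening: 29.4
[551.89478655 259.8814688  150.10646609] 29.2692747966602 [ 0.30694993 -0.51745076 -2.43246693]
```

View pics/w17.png

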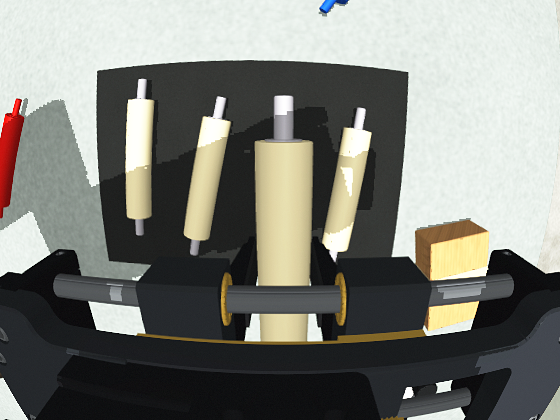

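```bash
python3 - <<'E'
from h import *
print(to([619.2,-42,150],np.radians(83.8)))
E
```

```text
(array([-10.07,   2.17,  -0.09]), array([  0.04,   0.02, -16.64]), array([ 0.02, -0.04, 19.36]))
```

```bash
python3 -m handwheel '[[[-1,0.2,-0.3],[0,0,-1.4]],[[-2.2,0.4,-0.3],[0,0,-2.8]],[[-3.4,0.7,-0.3],[0,0,-4.2]],[[-4.6,1,-0.3],[0,0,-5.6]],[[-5.8,1.3,-0.3],[0,0,-7]],[[-7,1.5,-0.3],[0,0,-8.4]],[[-8.2,1.8,-0.3],[0,0,-9.8]],[[-9.3,2,-0.3],[0,0,-11.2]]]'
python3 - <<'E'
from h import *
print(to([619.2,-42,120],np.radians(83.8)))
E
```

```text
t: 16.23
eef_pos: [612.8, -21.1, 152.3]
orientation: [-0.893, -3.009, 0.001]
wrist_force: [0.3, -0.2, -3.2]
opening: 29.4
(array([-0.56, -0.47,  1.08]), array([-0.01, -0.04, -5.37]), array([-5.000e-02,  1.000e-02,  3.063e+01]))
```

```bash
python3 -m handwheel '[[[-0.5,-0.4,0],[0,0,-1.4]],[[-0.56,-0.47,0.3],[0,0,-2.8]],[[-0.56,-0.47,0.6],[0,0,-4.2]],[[-0.56,-0.47,0.9],[0,0,-5.4]],[[-0.56,-0.47,1],[0,0,-5.4]],[[-0.56,-0.47,1],[0,0,-5.4]]]'
python3 - <<'E'
from h import *
w,t=snap("wrist","w18"); print(t[0],get_obs()['opening'],to([619.2,-42,120],np.radians(83.8)))
E
```

```text
t: 16.73
eef_pos: [618.6, -39.9, 122.2]
orientation: [-0.18, -3.132, -0.001]
wrist_force: [0.4, -0.0, -2.0]
opening: 29.6
[618.57285765 -39.89272861 122.18776945] 29.475864994643068 (array([-0.01, -0.07,  0.11]), array([ 0.  , -0.03, -0.08]), array([-0.04, -0.  , 35.92]))
```

View pics/w18.png

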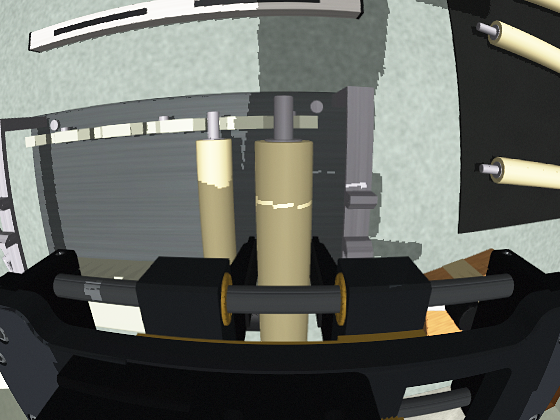

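```bash
python3 - <<'E'
from h import *
d=np.load('pics/w18.npz'); show(d['im'],'w18a',(180,80,380,200),4)
E
```

```text
(no output)
```

View pics/w18a.png

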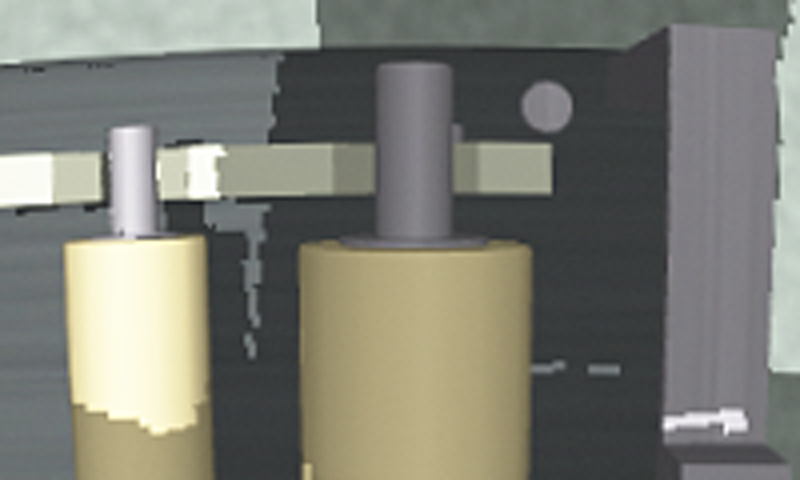

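```bash
python3 - <<'E'
from h import *
d=np.load('pics/w18.npz'); T=(d['p'],d['R']); g=lambda x,y:(180+x/4,80+y/4)
s=onz("wrist",g(405,168),72,T); print("slot5 -x plate",s, [onz("wrist",g(x,168),72,T).round(1) for x in (332,478)])
s4=onz("wrist",g(132,180),62,T); print("spindle4 at plate",s4)
u=np.array([np.cos(np.radians(-6.2)),np.sin(np.radians(-6.2))]); print("pocket5 centre",s[:2]+75*u, "pocket4",s4[:2]+75*u)
# held spindle: tip
print("held tip", onz("wrist",g(414,64),T[0][2]+37.3+5,T), "sleeve end",onz("wrist",g(414,240),T[0][2]+37.3+14,T))
E
```

```text
slot5 -x plate [545.35573152 -33.41637336  72.        ] [array([543.6, -47.4,  72. ]), array([546.9, -19.4,  72. ])]
spindle4 at plate [540.253622   -88.97478677  62.        ]
pocket5 centre [619.91705381 -41.51632503] pocket4 [614.8149443  -97.07473844]
held tip [532.92787835 -30.43083232 164.48776945] sleeve end [554.25785406 -32.93022189 173.48776945]
```

```bash
python3 -m handwheel '[[[-0.02,-0.06,0.6],[0,0,0]],[[-0.02,-0.06,1.2],[0,0,0]],[[-0.02,-0.06,1.8],[0,0,0]],[[-0.02,-0.06,2.3],[0,0,0]],[[-0.02,-0.06,2.6],[0,0,0]],[[-0.02,-0.06,2.8],[0,0,0]],[[-0.02,-0.06,2.9],[0,0,0]],[[-0.02,-0.06,2.9],[0,0,0]]]'
python3 - <<'E'
from h import *
w,t=snap("wrist","w19"); snap("side","s19",(260,140,420,260),5);print(t[0],get_obs()['opening'],get_obs()['wrist_force'],to([619.4,-41.8,22.7],np.radians(83.8)))
E
```

```text
t: 17.45
eef_pos: [620.1, -41.8, 37.4]
orientation: [-0.176, -3.137, -0.0]
wrist_force: [-0.6, 0.9, -1.8]
opening: 29.2
[620.14023675 -41.82865504  37.39490291] 28.919314494685448 [-0.29063998 -0.24839223 -2.72621513] (array([0.04, 0.  , 0.52]), array([-0.  ,  0.01, -0.04]), array([2.000e-02, 0.000e+00, 3.596e+01]))
```

View pics/w19.png

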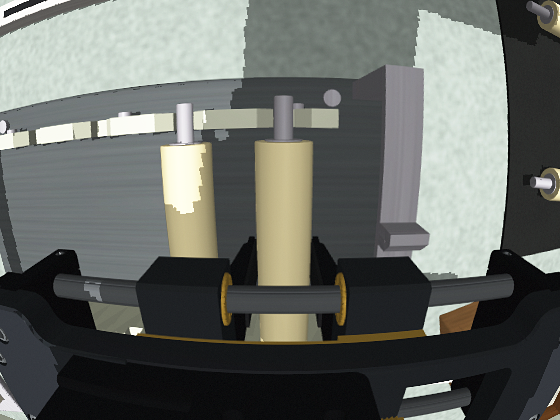

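View pics/s19.png

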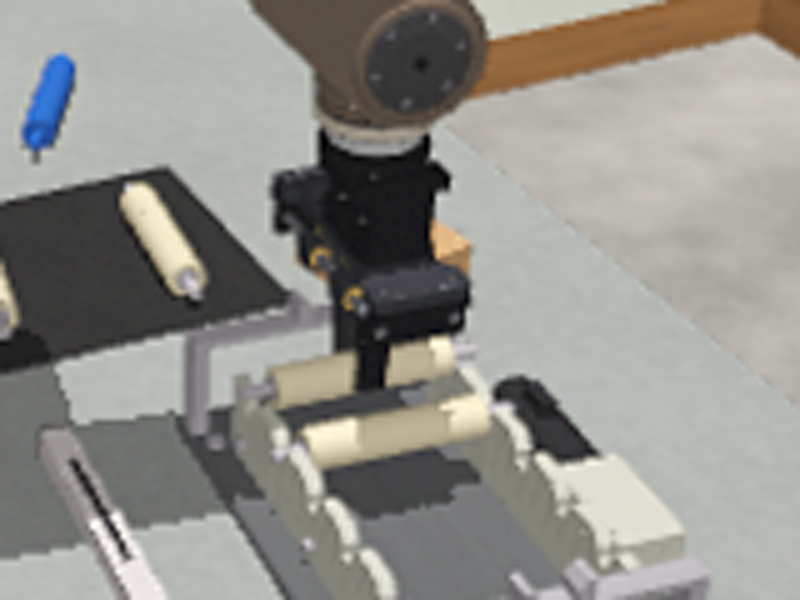

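```bash
python3 -m handwheel '[[[0.03,0,0.1],[0,0,0]],[[0.03,0,0.2],[0,0,0]],[[0.03,0,0.3],[0,0,0]],[[0.03,0,0.36],[0,0,0]],[[0.03,0,0.42],[0,0,0]],[[0.03,0,0.42],[0,0,0]]]'
python3 - <<'E'
from h import *
w,t=snap("wrist","w20"); print(t[0],get_obs()['opening'],get_obs()['wrist_force'])
show(w,"w20a",(150,60,420,300),2.9)
E
```

```text
t: 18.05
eef_pos: [619.0, -41.8, 24.4]
orientation: [-0.175, -3.136, -0.0]
wrist_force: [-0.3, -0.2, -2.5]
opening: 29.4
[618.99872173 -41.75830653  24.43416738] 29.479616807993935 [ 0.02480922  0.50102994 -2.58452055]
```

View pics/w20a.png

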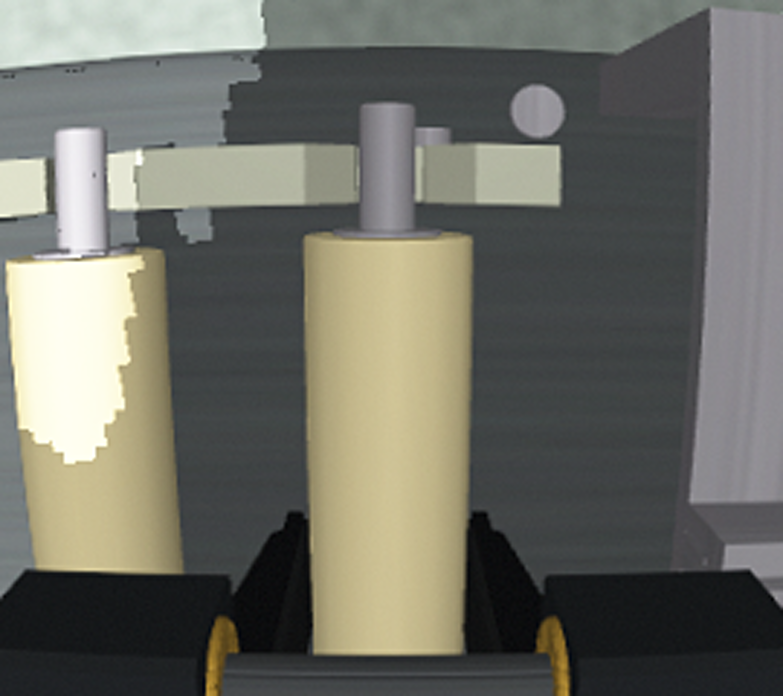

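```bash
python3 -m handwheel '[[[0,0,0],[0,0,0]],[[0,0,0],[0,0,0]],[[0,0,0],[0,0,0]],[[0,0,0],[0,0,0]]]' 42
python3 -m handwheel '[[[0,0,-0.3],[0,0,0]],[[0,0,-1],[0,0,0]],[[0,0,-2],[0,0,0]],[[0,0,-3.2],[0,0,0]],[[0,0,-4.4],[0,0,0]],[[0,0,-4.4],[0,0,0]]]'
python3 - <<'E'
from h import *
w,t=snap("wrist","w21"); print(t[0],get_obs()['opening'],get_obs()['wrist_force'])
show(w,"w21a",(100,60,420,300),2.5); print(to([505,190,180],np.radians(-9)))
E
```

```text
t: 18.43
eef_pos: [619.3, -41.8, 25.1]
orientation: [0.175, 3.136, 0.0]
wrist_force: [-0.2, 0.0, 0.1]
opening: 39.6
t: 18.93
eef_pos: [621.9, -42.2, 164.6]
orientation: [0.174, 3.126, -0.002]
wrist_force: [0.2, 0.3, 0.2]
opening: 39.5
[621.89725682 -42.18338937 164.64260774] 39.63805696951732 [ 0.83682266  0.24184799 -0.67089269]
(array([ 4.69,  7.26, -0.66]), array([ -0.07,   0.06, -17.48]), array([ 0.06,  0.07, 18.52]))
```

View pics/w21a.png

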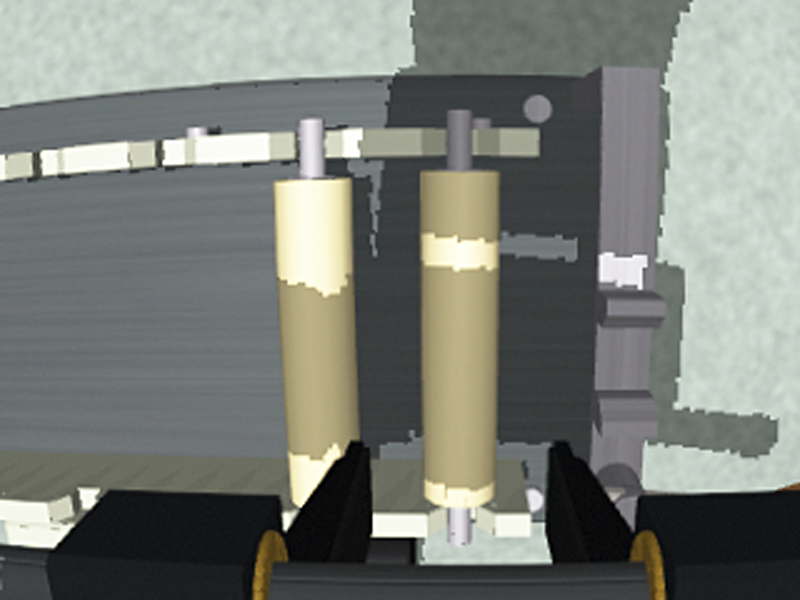

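```bash
python3 - <<'E'
from h import *
print(to([620.8,264.7,120],np.radians(-8.1)))
E
```

```text
(array([ 1.15, 10.16,  1.37]), array([ -0.07,   0.06, -17.66]), array([ 0.06,  0.07, 18.34]))
```

```bash
python3 -m handwheel '[[[0.1,1.2,0],[0,0,1.4]],[[0.2,2.5,0],[0,0,2.8]],[[0.4,3.8,0],[0,0,4.2]],[[0.6,5.1,0],[0,0,5.6]],[[0.7,6.4,0.2],[0,0,7]],[[0.9,7.7,0.4],[0,0,8.4]],[[1,9,0.8],[0,0,9.8]],[[1.15,10.16,1.2],[0,0,11.2]]]' 60
python3 - <<'E'
from h import *
print(to([620.8,264.7,100],np.radians(-8.1)))
E
```

```text
t: 19.65
eef_pos: [618.4, 267.3, 120.2]
orientation: [-1.634, -2.683, -0.0]
wrist_force: [1.4, 0.4, -0.4]
opening: 56.9
(array([-0.11,  0.03,  0.67]), array([ 0.  , -0.  ,  7.09]), array([  0.  ,   0.  , -28.91]))
```

```bash
python3 -m handwheel '[[[0,0,0.3],[0,0,1.4]],[[-0.05,0,0.5],[0,0,2.8]],[[-0.05,0,0.67],[0,0,4.2]],[[-0.05,0,0.67],[0,0,5.6]],[[-0.05,0,0.67],[0,0,7.1]],[[-0.05,0,0.67],[0,0,7.1]]]' 60
python3 - <<'E'
from h import *
w,t=snap("wrist","w22"); print(t[0],np.degrees(np.arctan2(t[1][1,1],t[1][0,1])))
E
python3 mat.py w22
```

```text
t: 20.15
eef_pos: [619.1, 263.5, 100.0]
orientation: [-2.374, -2.057, 0.002]
wrist_force: [-0.4, -0.4, -0.1]
opening: 57.4
[619.09488851 263.53228927  99.99600425] -8.16928286761898
[131. 202.] ctr [472.9 285.4  22. ] len 108.2 ang 77.1
[ 69. 203.] ctr [394.2 296.   22. ] len 134.2 ang 84.3
[284. 202.] ctr [620.3 262.8  22. ] len 132.3 ang 81.8
```

View pics/w22.png

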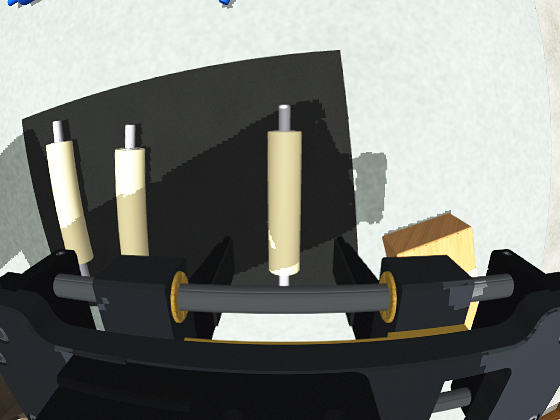

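```bash
python3 - <<'E'
from h import *
d=np.load('pics/w22.npz'); T=(d['p'],d['R'])
im=cv2.cvtColor(d['im'],cv2.COLOR_BGR2HSV); c=im[:,284]; s=[r for r in range(110,290) if c[r,1]>15 and 10<c[r,0]<40]; print(min(s),max(s))
a,b=onz("wrist",(284.5,131),33,T),onz("wrist",(284,274.5),33,T); print(a,b,(a+b)/2,np.linalg.norm(a-b))
print(to([620.5,264.5,-20],np.radians(-8.1)))
E
python3 -m handwheel '[[[0.05,0.05,1.2],[0,0,0]],[[0.05,0.05,2.2],[0,0,0]],[[0.05,0.05,2.9],[0,0,0]],[[0.05,0.05,3.4],[0,0,0]],[[0.05,0.05,3.7],[0,0,0]],[[0.05,0.05,3.9],[0,0,0]],[[0.05,0.05,4],[0,0,0]],[[0.05,0.05,4],[0,0,0]]]' 60
python3 -m handwheel '[[[0,0,0],[0,0,0]],[[0,0,0],[0,0,0]],[[0,0,0],[0,0,0]],[[0,0,0],[0,0,0]],[[0,0,0],[0,0,0]],[[0,0,0],[0,0,0]]]' 15
python3 -m handwheel '[[[0,0,-0.4],[0,0,0]],[[0,0,-1.4],[0,0,0]],[[0,0,-2.6],[0,0,0]],[[0,0,-3.8],[0,0,0]],[[0,0,-5],[0,0,0]],[[0,0,-5.5],[0,0,0]],[[0,0,-5.5],[0,0,0]]]'
```

```text
131 267
[630.14423962 328.51288677  33.        ] [611.29792385 200.1634502   33.        ] [620.72108174 264.33816848  33.        ] 129.72571636663838
(array([0.04, 0.04, 4.01]), array([-0.01,  0.  ,  0.07]), array([-1.000e-02, -2.000e-02, -3.593e+01]))
t: 20.87
eef_pos: [621.3, 264.9, -19.1]
orientation: [-2.367, -2.066, -0.0]
wrist_force: [-0.2, -0.4, 0.9]
opening: 57.1
t: 21.37
eef_pos: [621.3, 265.0, -18.8]
orientation: [2.368, 2.064, 0.001]
wrist_force: [-1.2, -0.2, 2.7]
opening: 29.2
t: 21.95
eef_pos: [622.8, 265.4, 150.9]
orientation: [2.366, 2.063, 0.01]
wrist_force: [-0.3, -0.6, -2.2]
opening: 29.3
```

```bash
python3 - <<'E'
from h import *
print(to([607.4,-153.1,140],np.radians(83.8)))
E
```

```text
(array([-13.89,   1.39,   0.33]), array([ 0.03, -0.09, 17.67]), array([  0.09,   0.03, -18.33]))
```

```bash
python3 -m handwheel '[[[-1,0.1,-0.2],[0,0,-1.4]],[[-2.2,0.2,-0.2],[0,0,-2.8]],[[-3.4,0.4,-0.2],[0,0,-4.2]],[[-4.6,0.5,-0.2],[0,0,-5.6]],[[-5.8,0.6,-0.2],[0,0,-7]],[[-7,0.7,-0.2],[0,0,-8.4]],[[-8.2,0.8,-0.2],[0,0,-9.8]],[[-9.4,1,-0.2],[0,0,-11.2]]]'
python3 - <<'E'
from h import *
print(to([607.4,-153.1,130],np.radians(83.8)))
E
```

```text
t: 22.62
eef_pos: [611.0, -20.1, 150.4]
orientation: [-1.112, -2.936, 0.001]
wrist_force: [1.1, 0.4, -2.5]
opening: 29.3
(array([-2.85, -3.4 ,  0.68]), array([-0.01, -0.03, -7.06]), array([-4.000e-02,  1.000e-02,  2.894e+01]))
```

```bash
python3 -m handwheel '[[[-0.8,-0.9,0],[0,0,-1.4]],[[-1.6,-1.9,0],[0,0,-2.8]],[[-2.4,-2.8,0],[0,0,-4.2]],[[-2.85,-3.35,0],[0,0,-5.6]],[[-2.85,-3.35,0],[0,0,-7]],[[-2.85,-3.35,0.3],[0,0,-7]],[[-2.85,-3.35,0.65],[0,0,-7]],[[-2.85,-3.35,0.65],[0,0,-7]]]'
python3 - <<'E'
from h import *
w,t=snap("wrist","w23"); print(t[0],get_obs()['opening'],to([607.4,-153.1,30],np.radians(83.8)))
show(w,"w23a",(120,60,440,300),2.5)
E
```

```text
t: 23.28
eef_pos: [607.7, -149.3, 128.9]
orientation: [-0.193, -3.131, -0.002]
wrist_force: [-0.5, 0.2, -2.4]
opening: 29.3
[ 607.67378719 -149.29546608  128.89085158] 29.610939577765357 (array([-0.  , -0.13,  3.34]), array([ 0.01, -0.04, -0.16]), array([-6.000e-02, -2.000e-02,  3.584e+01]))
```

View pics/w23a.png

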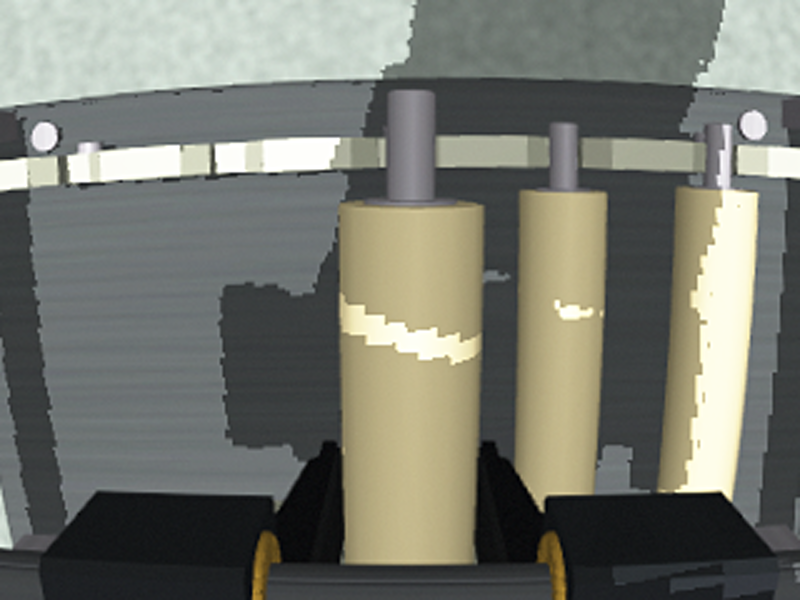

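```bash
python3 - <<'E'
from h import *
d=np.load('pics/w23.npz'); T=(d['p'],d['R']); g=lambda x,y:(120+x/2.5,60+y/2.5)
u=np.array([np.cos(np.radians(-6.2)),np.sin(np.radians(-6.2))])
for n,x,y,z in (("s1L",28,172,72),("s1R",100,166,72),("s2L",180,160,72),("s2R",262,155,72),("s3L",333,152,72),("s4R",612,152,72),("sp4",564,160,62),("sp5",719,160,62)):
    P=onz("wrist",g(x,y),z,T); print(n,P.round(1),(P[:2]+75*u).round(1))
E
```

```text
s1L [ 519.1 -269.7   72. ] [ 593.6 -277.8]
s1R [ 522.2 -242.5   72. ] [ 596.8 -250.6]
s2L [ 525.3 -214.3   72. ] [ 599.9 -222.4]
s2R [ 528.1 -187.    72. ] [ 602.7 -195.1]
s3L [ 530.6 -164.2   72. ] [ 605.1 -172.3]
s4R [540.4 -74.8  72. ] [614.9 -82.9]
sp4 [541.8 -89.1  62. ] [616.4 -97.2]
sp5 [546.  -33.5  62. ] [620.5 -41.6]
```

```bash
python3 -m handwheel '[[[0,-0.12,0.6],[0,0,0]],[[0,-0.12,1.2],[0,0,0]],[[0,-0.12,1.8],[0,0,0]],[[0,-0.12,2.4],[0,0,0]],[[0,-0.12,2.8],[0,0,0]],[[0,-0.12,3],[0,0,0]],[[0,-0.12,3.1],[0,0,0]],[[0,-0.12,3.1],[0,0,0]]]'
python3 - <<'E'
from h import *
w,t=snap("wrist","w24"); print(t[0],get_obs()['wrist_force'],to([607.4,-153.1,24.5],np.radians(83.8)))
show(w,"w24a",(120,60,440,300),2.5)
E
```

```text
t: 24.0
eef_pos: [608.8, -153.8, 39.1]
orientation: [-0.188, -3.136, -0.0]
wrist_force: [-0.3, 0.0, -1.3]
opening: 29.2
[ 608.83216231 -153.75465143   39.14141599] [ 0.35956904  0.44551179 -1.82930403] (array([0.06, 0.02, 0.51]), array([-0.  ,  0.01, -0.13]), array([1.000e-02, 0.000e+00, 3.587e+01]))
```

View pics/w24a.png

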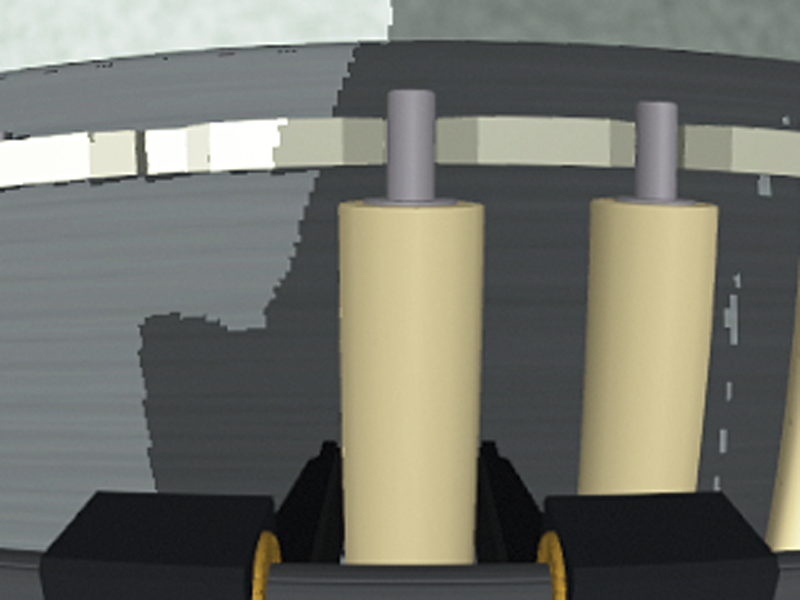

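Spindle (411,130) is centred in the flare of slot 3 (edges 343 and 478). Lower and release.

```bash
python3 -m handwheel '[[[0.05,0,0.12],[0,0,-0.1]],[[0.05,0,0.24],[0,0,-0.1]],[[0.05,0,0.34],[0,0,-0.1]],[[0.05,0,0.42],[0,0,-0.1]],[[0.05,0,0.48],[0,0,-0.1]],[[0.05,0,0.48],[0,0,-0.1]]]'
python3 - <<'E'
from h import *
o=get_obs(); print(o['eef_pos'],o['wrist_force'],o['opening'])
E
```

```text
t: 24.55
eef_pos: [607.3, -153.6, 24.7]
orientation: [0.174, 3.137, 0.001]
wrist_force: [0.5, 2.7, -0.8]
opening: 29.5
[ 607.30907106 -153.58877085   24.66063284] [ 0.54708592  2.6663593  -0.79331035] 29.485981837979537
```

```bash
python3 -m handwheel '[[[0,0.02,0],[0,0,0]],[[0,0.02,0],[0,0,0]],[[0,0.02,0],[0,0,0]],[[0,0.02,0],[0,0,0]]]' 42
python3 -m handwheel '[[[0,0,-0.3],[0,0,0]],[[0,0,-1],[0,0,0]],[[0,0,-2],[0,0,0]],[[0,0,-3.2],[0,0,0]],[[0,0,-4.4],[0,0,0]],[[0,0,-4.4],[0,0,0]]]'
python3 - <<'E'
from h import *
w,t=snap("wrist","w25"); print(t[0],get_obs()['opening'],get_obs()['wrist_force'])
show(w,"w25a",(100,60,420,300),2.5); print(to([470.3,275,110],np.radians(-12.6)))
E
```

```text
t: 24.88
eef_pos: [607.4, -153.4, 25.1]
orientation: [0.174, 3.136, -0.0]
wrist_force: [0.6, 0.1, 0.7]
opening: 39.6
t: 25.38
eef_pos: [609.9, -154.2, 164.7]
orientation: [0.173, 3.127, -0.005]
wrist_force: [1.5, -0.5, 0.1]
opening: 40.0
[ 609.88690512 -154.18951012  164.65113619] 39.67875145941193 [-0.09507142  0.49367788 -0.13374679]
(array([ 6.18, 13.7 ,  1.65]), array([ -0.07,   0.05, -16.75]), array([ 0.05,  0.08, 19.25]))
```

View pics/w25a.png

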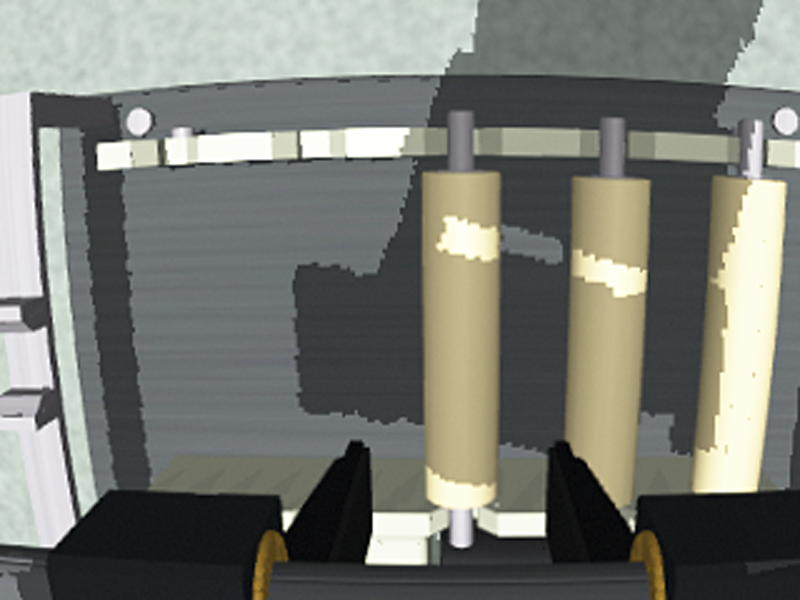

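```bash
python3 -m handwheel '[[[0.5,1.1,0],[0,0,1.4]],[[1,2.2,0],[0,0,2.8]],[[1.5,3.4,0],[0,0,4.2]],[[2,4.5,0],[0,0,5.6]],[[2.6,5.7,0],[0,0,7]],[[3.1,6.8,0],[0,0,8.4]],[[3.6,8,0],[0,0,9.8]],[[4.1,9.1,0],[0,0,11.2]]]' 60
python3 - <<'E'
from h import *
print(to([470.3,275,100],np.radians(-12.6)))
E
```

```text
t: 26.1
eef_pos: [515.0, 130.6, 156.5]
orientation: [-1.612, -2.696, 0.001]
wrist_force: [0.9, -0.2, 0.5]
opening: 56.6
(array([4.95, 0.97, 1.88]), array([-0.01, -0.  ,  8.17]), array([ 0.000e+00, -1.000e-02, -2.783e+01]))
```

```bash
python3 -m handwheel '[[[1,0.2,0.3],[0,0,1.4]],[[2.1,0.4,0.6],[0,0,2.8]],[[3.2,0.6,1],[0,0,4.2]],[[4.2,0.8,1.4],[0,0,5.6]],[[4.95,0.9,1.7],[0,0,7]],[[4.95,0.9,1.85],[0,0,8.2]],[[4.95,0.9,1.85],[0,0,8.2]],[[4.95,0.9,1.85],[0,0,8.2]]]' 60
python3 - <<'E'
from h import *
w,t=snap("wrist","w26"); print(t[0],np.degrees(np.arctan2(t[1][1,1],t[1][0,1])))
E
python3 mat.py w26
```

```text
t: 26.77
eef_pos: [468.4, 272.3, 101.0]
orientation: [-2.445, -1.973, 0.002]
wrist_force: [-0.3, -0.2, -0.3]
opening: 56.9
[468.42864826 272.26393767 100.96321756] -12.202579847807927
[284. 200.] ctr [469.8 272.1  22. ] len 134.5 ang 77.8
[197. 193.] ctr [392.7 297.   22. ] len 133.4 ang 84.4
```

View pics/w26.png

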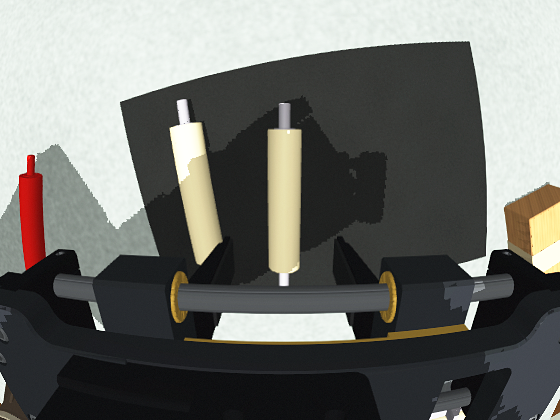

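```bash
python3 - <<'E'
from h import *
d=np.load('pics/w26.npz'); T=(d['p'],d['R'])
im=d['im'][:,286].astype(int); print([(r,im[r].tolist()) for r in (126,127,128,129,130,268,270,272,274,276,278)])
a,b=onz("wrist",(284.5,128.5),33,T),onz("wrist",(284.5,272.5),33,T); print(a,b,(a+b)/2,np.linalg.norm(a-b))
c=(a+b)/2; print(to([c[0],c[1],-20],np.radians(-12.4)))
E
```

```text
[(126, [169, 163, 166]), (127, [166, 158, 162]), (128, [159, 150, 153]), (129, [171, 187, 195]), (130, [171, 223, 232]), (268, [170, 218, 228]), (270, [171, 218, 228]), (272, [166, 217, 228]), (274, [242, 237, 239]), (276, [242, 238, 240]), (278, [241, 238, 239])]
[484.52563323 338.35239095  33.        ] [457.05149233 211.09650234  33.        ] [470.78856278 274.72444664  33.        ] 130.18790114406733
(array([0.1 , 0.05, 4.05]), array([-0.  ,  0.  ,  0.04]), array([-0.000e+00, -1.000e-02, -3.596e+01]))
```

```bash
python3 -m handwheel '[[[0.1,0.05,1.2],[0,0,0]],[[0.1,0.05,2.2],[0,0,0]],[[0.1,0.05,2.9],[0,0,0]],[[0.1,0.05,3.4],[0,0,0]],[[0.1,0.05,3.7],[0,0,0]],[[0.1,0.05,3.9],[0,0,0]],[[0.1,0.05,4],[0,0,0]],[[0.1,0.05,4],[0,0,0]]]' 60
python3 -m handwheel '[[[0,0,0],[0,0,0]],[[0,0,0],[0,0,0]],[[0,0,0],[0,0,0]],[[0,0,0],[0,0,0]],[[0,0,0],[0,0,0]],[[0,0,0],[0,0,0]]]' 15
python3 -m handwheel '[[[0,0,-0.4],[0,0,0]],[[0,0,-1.4],[0,0,0]],[[0,0,-2.6],[0,0,0]],[[0,0,-3.8],[0,0,0]],[[0,0,-5],[0,0,0]],[[0,0,-5.5],[0,0,0]],[[0,0,-5.5],[0,0,0]]]'
python3 - <<'E'
from h import *
print(to([601,-209,150],np.radians(83.8)))
E
```

```text
t: 27.48
eef_pos: [471.2, 274.8, -18.4]
orientation: [2.448, 1.969, 0.001]
wrist_force: [-0.7, 0.7, 0.6]
opening: 57.2
t: 27.98
eef_pos: [470.9, 275.1, -18.3]
orientation: [2.449, 1.968, 0.0]
wrist_force: [-1.1, -0.1, 3.4]
opening: 29.1
t: 28.57
eef_pos: [472.2, 275.7, 149.8]
orientation: [2.447, 1.967, 0.009]
wrist_force: [0.5, 0.2, -2.9]
opening: 29.6
(array([-14.85,   7.67,  -0.02]), array([ 0.02, -0.08, 16.76]), array([  0.08,   0.02, -19.24]))
```

```bash
python3 -m handwheel '[[[-0.8,0.4,-0.3],[0,0,-1.4]],[[-1.8,1,-0.3],[0,0,-2.8]],[[-2.9,1.5,-0.3],[0,0,-4.2]],[[-4,2,-0.3],[0,0,-5.6]],[[-5.1,2.6,-0.3],[0,0,-7]],[[-6.2,3.2,-0.3],[0,0,-8.4]],[[-7.3,3.8,-0.3],[0,0,-9.8]],[[-8.4,4.3,-0.3],[0,0,-11.2]]]'
python3 - <<'E'
from h import *
print(to([601.5,-208.7,130],np.radians(83.8)))
E
```

```text
t: 29.23
eef_pos: [542.0, 1.9, 153.5]
orientation: [-1.294, -2.86, 0.001]
wrist_force: [1.4, 0.5, -2.3]
opening: 29.4
(array([-6.59, -3.14,  0.78]), array([-0.01, -0.03, -8.5 ]), array([-3.00e-02,  1.00e-02,  2.75e+01]))
```

```bash
python3 -m handwheel '[[[-1,-0.5,0],[0,0,-1.4]],[[-2.1,-1,0],[0,0,-2.8]],[[-3.2,-1.5,0],[0,0,-4.2]],[[-4.3,-2,0],[0,0,-5.6]],[[-5.4,-2.5,0],[0,0,-7]],[[-6.3,-2.95,0.3],[0,0,-8.4]],[[-6.55,-3.1,0.6],[0,0,-8.4]],[[-6.55,-3.1,0.7],[0,0,-8.4]]]'
python3 -m handwheel '[[[0,0,0],[0,0,0]],[[0,0,0],[0,0,0]]]'
python3 - <<'E'
from h import *
w,t=snap("wrist","w27"); print(t[0],get_obs()['opening'],to([601.5,-208.7,30],np.radians(83.8)))
show(w,"w27a",(120,60,440,300),2.5)
E
```

```text
t: 29.9
eef_pos: [599.7, -207.3, 130.6]
orientation: [-0.198, -3.131, -0.002]
wrist_force: [0.1, 0.7, -2.7]
opening: 29.3
t: 30.07
eef_pos: [600.3, -204.2, 133.4]
orientation: [-0.194, -3.134, -0.002]
wrist_force: [0.0, -0.8, -2.5]
opening: 29.4
[ 600.2793454  -204.23181867  133.4143831 ] 29.318335556650457 (array([-0.05, -0.15,  3.47]), array([ 0.01, -0.01, -0.17]), array([-1.000e-02, -1.000e-02,  3.583e+01]))
```

View pics/w27a.png

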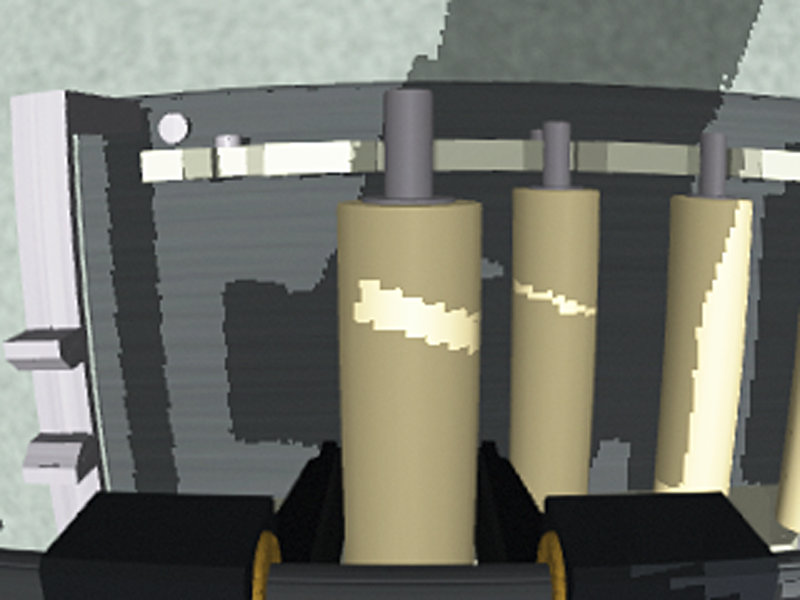

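```bash
python3 -m handwheel '[[[-0.05,-0.15,0.6],[0,0,-0.15]],[[-0.05,-0.15,1.2],[0,0,-0.15]],[[-0.05,-0.15,1.8],[0,0,-0.15]],[[-0.05,-0.15,2.4],[0,0,-0.15]],[[-0.05,-0.15,2.8],[0,0,-0.15]],[[-0.05,-0.15,3.1],[0,0,-0.15]],[[-0.05,-0.15,3.2],[0,0,-0.15]],[[-0.05,-0.15,3.2],[0,0,-0.15]]]'
python3 - <<'E'
from h import *
w,t=snap("wrist","w28"); print(t[0],get_obs()['wrist_force'],to([601.5,-208.7,24.7],np.radians(83.8)))
show(w,"w28a",(120,60,440,300),2.5)
E
```

```text
t: 30.78
eef_pos: [601.9, -209.8, 38.2]
orientation: [-0.171, -3.137, -0.0]
wrist_force: [0.0, -0.8, -1.8]
opening: 29.7
[ 601.90382755 -209.83008207   38.24497926] [-0.91435349  0.50378939 -0.97598884] (array([0.03, 0.04, 0.47]), array([-0.  ,  0.01, -0.01]), array([1.000e-02, 0.000e+00, 3.599e+01]))
```

View pics/w28a.png

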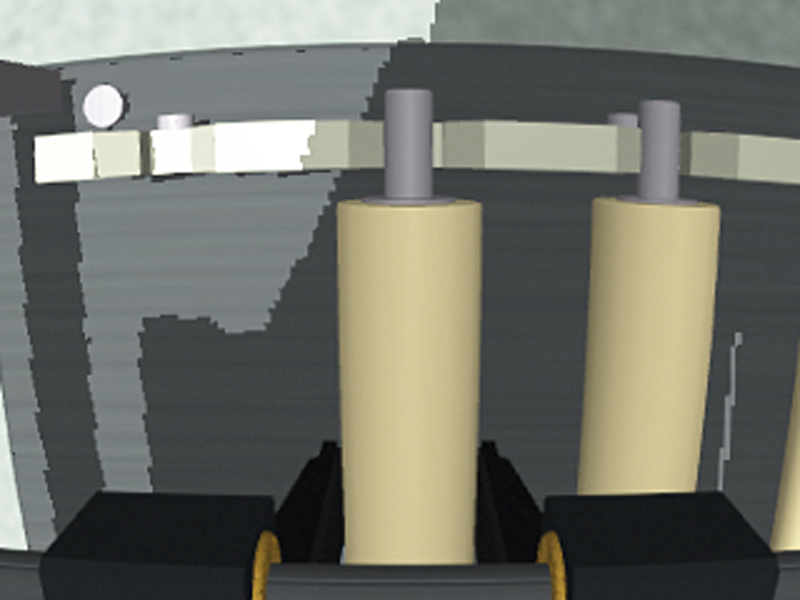

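```bash
python3 -m handwheel '[[[0.03,0.05,0],[0,0,0]],[[0.03,0.05,0.12],[0,0,0]],[[0.03,0.05,0.24],[0,0,0]],[[0.03,0.05,0.34],[0,0,0]],[[0.03,0.05,0.42],[0,0,0]],[[0.03,0.05,0.46],[0,0,0]],[[0.03,0.05,0.46],[0,0,0]]]'
python3 - <<'E'
from h import *
o=get_obs(); print(o['eef_pos'],o['wrist_force'],o['opening'])
E
```

```text
t: 31.42
eef_pos: [600.9, -208.6, 24.2]
orientation: [-0.172, -3.136, -0.0]
wrist_force: [0.4, 0.3, -2.3]
opening: 29.2
[ 600.93245648 -208.62071337   24.15712158] [ 0.3876393   0.26090904 -2.30503109] 29.24214010088992
```

```bash
python3 -m handwheel '[[[0,0,0],[0,0,0]],[[0,0,0],[0,0,0]],[[0,0,0],[0,0,0]],[[0,0,0],[0,0,0]]]' 42
python3 -m handwheel '[[[0,0,-0.3],[0,0,0]],[[0,0,-1],[0,0,0]],[[0,0,-2],[0,0,0]],[[0,0,-3.2],[0,0,0]],[[0,0,-4.4],[0,0,0]],[[0,0,-4.4],[0,0,0]]]'
python3 - <<'E'
from h import *
w,t=snap("wrist","w29"); print(t[0],get_obs()['opening'],get_obs()['wrist_force'])
show(w,"w29a",(100,60,420,300),2.5); print(to([393.5,298,110],np.radians(-5.6)))
E
```

```text
t: 31.75
eef_pos: [601.3, -208.7, 24.9]
orientation: [0.172, 3.136, -0.0]
wrist_force: [-0.0, 0.0, 0.5]
opening: 39.9
t: 32.25
eef_pos: [603.6, -209.8, 164.5]
orientation: [0.171, 3.127, -0.006]
wrist_force: [0.6, -0.5, 0.3]
opening: 39.7
[ 603.64152628 -209.75622342  164.49877551] 40.13477369640981 [-0.31098945  0.55640095 -0.36765312]
(array([ 8.79, 16.05,  1.61]), array([ 0.04,  0.08, 17.87]), array([ -0.09,   0.04, -18.13]))
```

View pics/w29a.png

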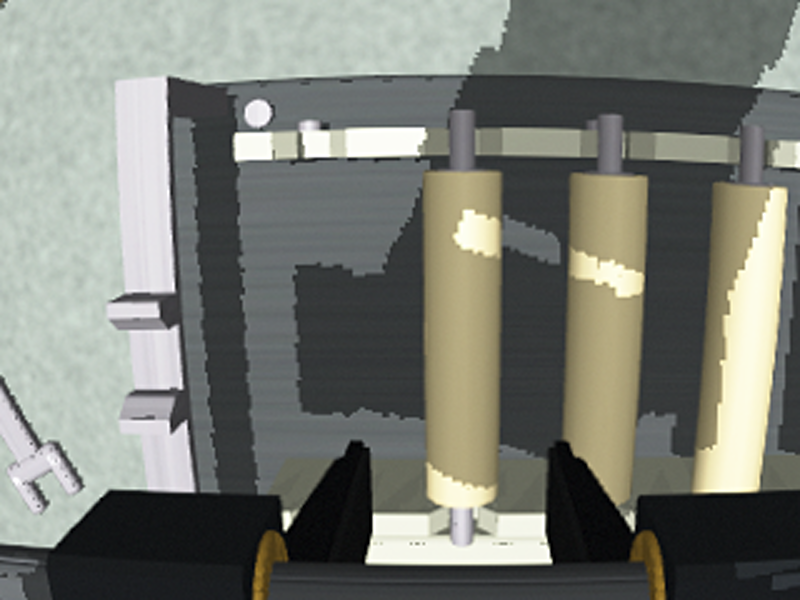

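```bash
python3 -m handwheel '[[[0.6,1.1,0],[0,0,1.4]],[[1.2,2.3,0],[0,0,2.8]],[[1.8,3.5,0],[0,0,4.2]],[[2.5,4.7,0],[0,0,5.6]],[[3.1,5.9,0],[0,0,7]],[[3.8,7.1,0],[0,0,8.4]],[[4.5,8.3,0],[0,0,9.8]],[[5.1,9.5,0],[0,0,11.2]]]' 60
python3 - <<'E'
from h import *
print(to([393.5,298,100],np.radians(-5.6)))
E
```

```text
t: 32.97
eef_pos: [481.7, 84.7, 156.2]
orientation: [-1.601, -2.702, 0.001]
wrist_force: [1.7, 0.0, 0.4]
opening: 56.7
(array([7.65, 0.84, 1.88]), array([-0.01, -0.  ,  6.86]), array([ 0.000e+00, -1.000e-02, -2.914e+01]))
```

```bash
python3 -m handwheel '[[[1.1,0.1,0.2],[0,0,1.4]],[[2.3,0.2,0.4],[0,0,2.8]],[[3.5,0.4,0.7],[0,0,4.2]],[[4.7,0.5,1],[0,0,5.6]],[[5.9,0.6,1.3],[0,0,6.8]],[[7,0.7,1.6],[0,0,6.8]],[[7.6,0.8,1.85],[0,0,6.8]],[[7.6,0.8,1.85],[0,0,6.8]]]' 60
python3 -m handwheel '[[[0,0,0],[0,0,0]],[[0,0,0],[0,0,0]]]'
python3 - <<'E'
from h import *
w,t=snap("wrist","w30"); print(t[0],np.degrees(np.arctan2(t[1][1,1],t[1][0,1])))
E
python3 mat.py w30
```

```text
t: 33.63
eef_pos: [391.4, 296.3, 99.5]
orientation: [-2.311, -2.127, 0.004]
wrist_force: [-0.2, -0.1, -0.7]
opening: 57.1
t: 33.8
eef_pos: [393.7, 293.6, 101.1]
orientation: [-2.315, -2.124, 0.001]
wrist_force: [0.2, -0.4, 0.8]
opening: 57.0
[393.7380186  293.59552421 101.06276548] -4.922662343442241
[282. 199.] ctr [393.  295.1  22. ] len 135.2 ang 85.0
```

View pics/w30.png

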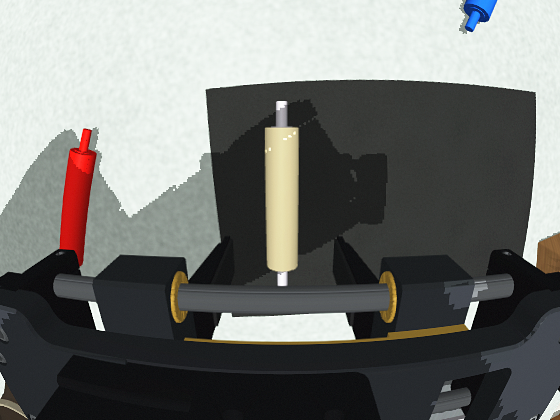

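```bash
python3 - <<'E'
from h import *
d=np.load('pics/w30.npz'); T=(d['p'],d['R'])
im=d['im'][:,285].astype(int); print([(r,im[r].tolist()) for r in (125,126,127,128,129,266,268,270,272,274,276)])
a,b=onz("wrist",(281.7,127),33,T),onz("wrist",(283,271),33,T); print(a,b,(a+b)/2,np.linalg.norm(a-b))
c=(a+b)/2; print(to([c[0],c[1],-20],np.radians(-5)))
E
```

```text
[(125, [153, 148, 149]), (126, [150, 144, 145]), (127, [153, 171, 179]), (128, [177, 229, 237]), (129, [173, 223, 231]), (266, [169, 219, 227]), (268, [170, 218, 227]), (270, [169, 220, 231]), (272, [231, 223, 226]), (274, [234, 229, 232]), (276, [234, 230, 232])]
[399.11082922 362.5843195   33.        ] [388.92881573 233.05946125  33.        ] [394.01982248 297.82189037  33.        ] 129.9244484414767
(array([ 0.15, -0.01,  4.04]), array([0.  , 0.  , 0.01]), array([ -0.  ,   0.  , -35.99]))
```

```bash
python3 -m handwheel '[[[0.13,0,1.2],[0,0,0]],[[0.13,0,2.2],[0,0,0]],[[0.13,0,2.9],[0,0,0]],[[0.13,0,3.4],[0,0,0]],[[0.13,0,3.7],[0,0,0]],[[0.13,0,3.9],[0,0,0]],[[0.13,0,4],[0,0,0]],[[0.13,0,4],[0,0,0]]]' 60
python3 -m handwheel '[[[0,0,0],[0,0,0]],[[0,0,0],[0,0,0]],[[0,0,0],[0,0,0]],[[0,0,0],[0,0,0]],[[0,0,0],[0,0,0]],[[0,0,0],[0,0,0]]]' 15
python3 -m handwheel '[[[0,0,-0.4],[0,0,0]],[[0,0,-1.4],[0,0,0]],[[0,0,-2.6],[0,0,0]],[[0,0,-3.8],[0,0,0]],[[0,0,-5],[0,0,0]],[[0,0,-5.5],[0,0,0]],[[0,0,-5.5],[0,0,0]]]'
python3 - <<'E'
from h import *
print(to([595.5,-264.3,150],np.radians(83.8)))
E
```

```text
t: 34.52
eef_pos: [394.4, 297.8, -18.8]
orientation: [2.316, 2.123, 0.001]
wrist_force: [-0.8, -0.2, 0.1]
opening: 57.1
t: 35.02
eef_pos: [394.0, 298.1, -18.6]
orientation: [2.315, 2.124, 0.001]
wrist_force: [-1.2, 0.0, 4.5]
opening: 29.0
t: 35.6
eef_pos: [395.2, 298.8, 149.3]
orientation: [2.314, 2.123, 0.009]
wrist_force: [-0.5, -0.2, -2.6]
opening: 29.4
(array([-18.13,   8.27,  -0.05]), array([ 8.000e-02,  1.000e-02, -1.775e+01]), array([ 1.000e-02, -8.000e-02,  1.825e+01]))
```

```bash
python3 -m handwheel '[[[-0.8,0.4,-0.3],[0,0,-1.4]],[[-1.9,0.9,-0.3],[0,0,-2.8]],[[-3.1,1.4,-0.3],[0,0,-4.2]],[[-4.3,2,-0.3],[0,0,-5.6]],[[-5.5,2.5,-0.3],[0,0,-7]],[[-6.7,3,-0.3],[0,0,-8.4]],[[-7.9,3.6,-0.3],[0,0,-9.8]],[[-9.1,4.1,-0.3],[0,0,-11.2]]]'
python3 - <<'E'
from h import *
print(to([595.4,-264.3,130],np.radians(83.8)))
E
```

```text
t: 36.27
eef_pos: [485.8, 35.0, 153.4]
orientation: [-1.173, -2.912, 0.001]
wrist_force: [0.9, -0.4, -3.1]
opening: 29.4
(array([-9.55, -4.66,  0.77]), array([-0.01, -0.03, -7.54]), array([-3.000e-02,  1.000e-02,  2.846e+01]))
```

```bash
python3 -m handwheel '[[[-1.1,-0.5,0],[0,0,-1.4]],[[-2.3,-1.1,0],[0,0,-2.8]],[[-3.5,-1.7,0],[0,0,-4.2]],[[-4.7,-2.3,0],[0,0,-5.6]],[[-5.9,-2.9,0],[0,0,-7]],[[-7.1,-3.5,0],[0,0,-7.5]],[[-8.3,-4.1,0],[0,0,-7.5]],[[-9.4,-4.6,0],[0,0,-7.5]]]'
python3 -m handwheel '[[[-0.1,0,0.2],[0,0,0]],[[-0.1,0,0.5],[0,0,0]],[[-0.1,0,0.6],[0,0,0]],[[-0.1,0,0.6],[0,0,0]]]'
python3 - <<'E'
from h import *
w,t=snap("wrist","w31"); print(t[0],get_obs()['opening'],to([595.4,-264.3,30],np.radians(83.8)))
show(w,"w31a",(120,60,440,300),2.5)
E
```

```text
t: 36.93
eef_pos: [591.9, -261.2, 152.5]
orientation: [-0.184, -3.134, -0.002]
wrist_force: [0.9, 0.5, -2.4]
opening: 29.1
t: 37.27
eef_pos: [594.0, -257.7, 134.7]
orientation: [-0.182, -3.133, -0.003]
wrist_force: [0.1, 0.2, -2.6]
opening: 29.3
[ 594.03401353 -257.67114046  134.65217211] 29.244219565733204 (array([-0.06, -0.21,  3.53]), array([ 0.01, -0.02, -0.08]), array([-4.000e-02, -2.000e-02,  3.591e+01]))
```

View pics/w31a.png

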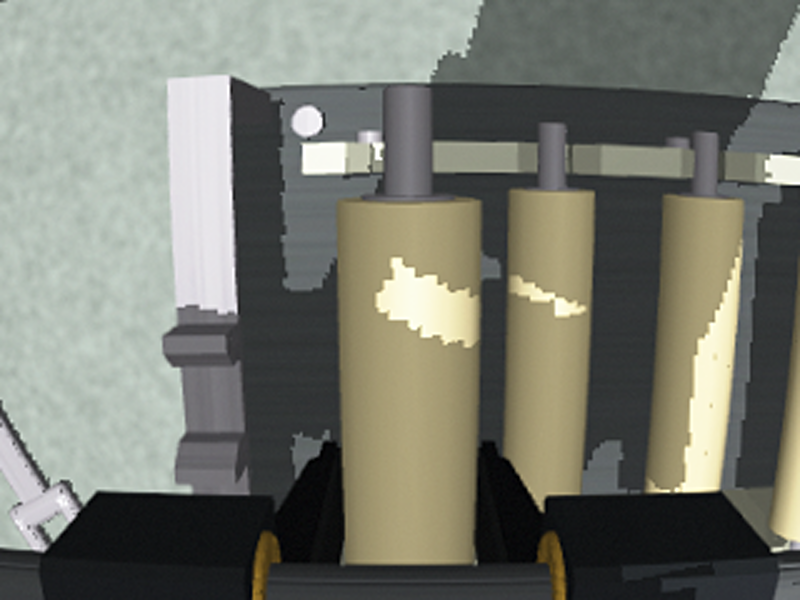

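```bash
python3 -m handwheel '[[[-0.06,-0.2,0.6],[0,0,-0.1]],[[-0.06,-0.2,1.2],[0,0,-0.1]],[[-0.06,-0.2,1.8],[0,0,-0.1]],[[-0.06,-0.2,2.4],[0,0,-0.1]],[[-0.06,-0.2,2.8],[0,0,-0.1]],[[-0.06,-0.2,3.1],[0,0,-0.1]],[[-0.06,-0.2,3.2],[0,0,-0.1]],[[-0.06,-0.2,3.2],[0,0,-0.1]]]'
python3 - <<'E'
from h import *
w,t=snap("wrist","w32"); print(t[0],get_obs()['wrist_force'],to([595.4,-264.3,24.4],np.radians(83.8)))
show(w,"w32a",(120,60,440,300),2.5)
E
```

```text
t: 37.98
eef_pos: [596.3, -265.0, 40.9]
orientation: [-0.169, -3.137, -0.0]
wrist_force: [0.2, -0.6, -3.1]
opening: 29.3
[ 596.30869283 -265.04709809   40.89218454] [ 0.02269609  0.03582347 -3.12034206] (array([0.04, 0.03, 0.57]), array([-0.  ,  0.01,  0.01]), array([-1.000e-02, -0.000e+00, -3.599e+01]))
```

View pics/w32a.png

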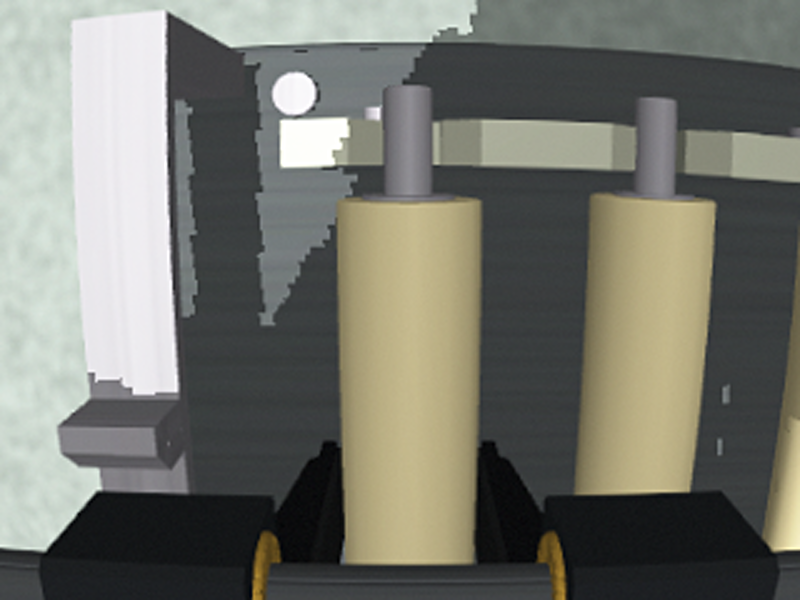

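```bash
python3 -m handwheel '[[[0.03,0.04,0.1],[0,0,0]],[[0.03,0.04,0.22],[0,0,0]],[[0.03,0.04,0.34],[0,0,0]],[[0.03,0.04,0.42],[0,0,0]],[[0.03,0.04,0.48],[0,0,0]],[[0.03,0.04,0.54],[0,0,0]],[[0.03,0.04,0.54],[0,0,0]]]'
python3 - <<'E'
from h import *
o=get_obs(); print(o['eef_pos'],o['wrist_force'],o['opening'])
E
```

```text
t: 38.62
eef_pos: [595.4, -264.0, 24.5]
orientation: [-0.17, -3.137, -0.0]
wrist_force: [0.6, 0.2, -2.3]
opening: 29.5
[ 595.41476759 -264.03783042   24.48035656] [ 0.61625677  0.19207515 -2.32227277] 29.493904033639136
```

```bash
python3 -m handwheel '[[[0,0,0],[0,0,0]],[[0,0,0],[0,0,0]],[[0,0,0],[0,0,0]],[[0,0,0],[0,0,0]]]' 42
python3 -m handwheel '[[[0,0,-0.3],[0,0,0]],[[0,0,-1],[0,0,0]],[[0,0,-2],[0,0,0]],[[0,0,-3.2],[0,0,0]],[[0,0,-4.4],[0,0,0]],[[0,0,-5],[0,0,0]]]'
python3 - <<'E'
from h import *
w,t=snap("wrist","w33"); print(t[0],get_obs()['opening'],get_obs()['wrist_force'])
snap("top","t33"); snap("side","s33")
E
```

```text
t: 38.95
eef_pos: [595.7, -264.2, 25.2]
orientation: [0.17, 3.136, -0.0]
wrist_force: [-0.4, -0.1, -1.0]
opening: 39.3
t: 39.45
eef_pos: [596.5, -264.6, 180.3]
orientation: [0.169, 3.132, -0.004]
wrist_force: [0.3, -0.3, 0.4]
opening: 40.1
[ 596.52458401 -264.58690796  180.29031387] 39.88981497046814 [-0.03628041 -0.57237078  3.82608311]
```

View pics/w33.png

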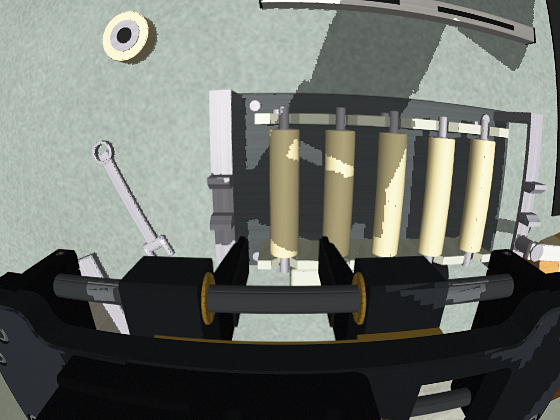

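View pics/s33.png

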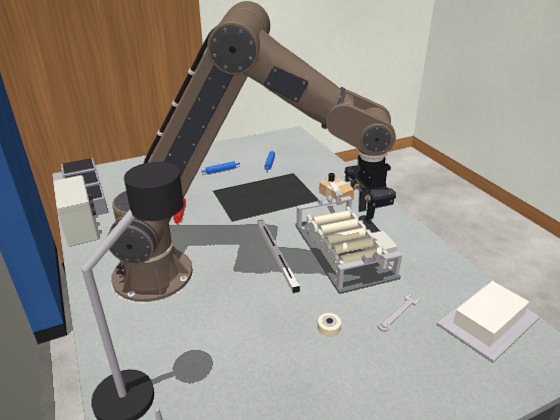

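View pics/t33.png

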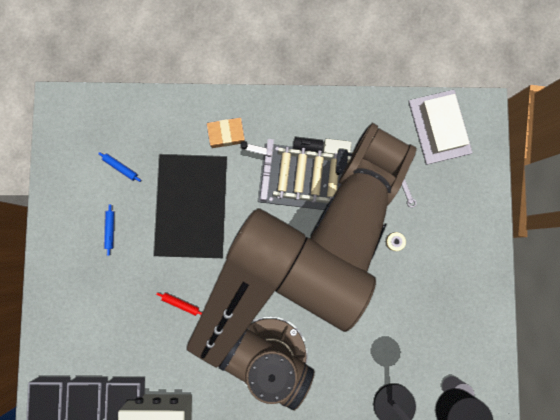

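```bash
python3 - <<'E'
from h import *
a,b=onz("side",(263,223),22),onz("side",(295,289),22); print(a,b,(a+b)/2,np.linalg.norm(a-b),np.degrees(np.arctan2(*(a-b)[[1,0]])))
print(to([415,-160,210],np.radians(-6.2)))
E
```

```text
[413.73576688  77.81211072  22.        ] [ 364.22854436 -276.18348992   22.        ] [388.98215562 -99.1856896   22.        ] 357.4406948768436 82.03867006430757
(array([ 6.37,  2.8 , -1.12]), array([ -0.04,   0.02, -18.  ]), array([ 0.02,  0.04, 18.  ]))
```

```bash
python3 -m handwheel '[[[0.6,0.2,-0.2],[0,0,1.4]],[[1.4,0.5,-0.5],[0,0,2.8]],[[2.2,0.8,-0.8],[0,0,4.2]],[[3,1.2,-1],[0,0,5.6]],[[3.8,1.6,-1.1],[0,0,7]],[[4.6,2,-1.1],[0,0,8.4]],[[5.4,2.4,-1.1],[0,0,9.8]],[[6.2,2.8,-1.1],[0,0,11.2]]]' 60
python3 - <<'E'
from h import *
print(to([415,-160,210],np.radians(-6.2)))
E
```

```text
t: 40.27
eef_pos: [417.9, -159.5, 206.8]
orientation: [-1.63, -2.684, -0.0]
wrist_force: [-0.4, 0.4, 0.5]
opening: 57.2
(array([ 0.03, -0.09, -0.11]), array([-0.02, -0.02,  6.73]), array([ 2.000e-02, -2.000e-02, -2.927e+01]))
```

```bash
python3 -m handwheel '[[[0,0,-0.1],[0,0,1.4]],[[0,0,-0.1],[0,0,2.8]],[[0,0,-0.1],[0,0,4.2]],[[0,0,-0.1],[0,0,5.6]],[[0,0,-0.1],[0,0,6.7]],[[0,0,-0.1],[0,0,6.7]]]' 60
python3 - <<'E'
from h import *
w,t=snap("wrist","w34"); print(t[0],np.degrees(np.arctan2(t[1][1,1],t[1][0,1])))
E
```

```text
t: 40.77
eef_pos: [419.1, -160.2, 209.9]
orientation: [-2.332, -2.102, 0.001]
wrist_force: [-0.3, -0.0, 1.3]
opening: 57.1
[ 419.12383328 -160.22034072  209.9096877 ] -5.939264406102784
```

View pics/w34.png

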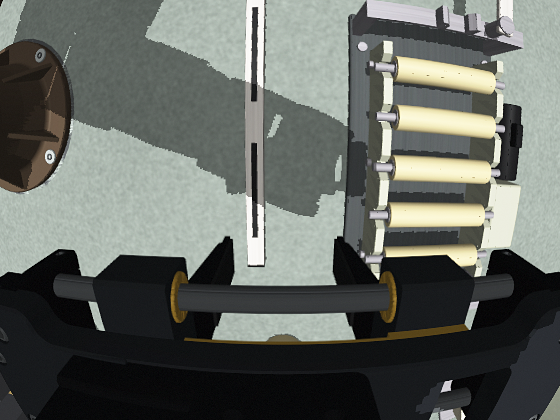

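```bash
python3 - <<'E'
from h import *
d=np.load('pics/w34.npz'); T=(d['p'],d['R']); im=d['im']; show(im,'w34a',(200,0,320,280),2.1)
n=onz("wrist",(257,264.5),22,T); 
for e in [(254.8,100),(254.6,122),(254.6,142)]: print(onz("wrist",e,22,T))
m=(onz("wrist",(254.8,100.5),22,T)+onz("wrist",(254.6,143),22,T))/2
print("near end",n,"mid",m,np.linalg.norm(n-m),np.degrees(np.arctan2(*(m-n)[[1,0]])))
u=(m-n)/np.linalg.norm(m-n); print("centre by end",n+186*u)
print(to([m[0],m[1],100],np.arctan2(*(m-n)[[1,0]])-np.pi/2))
E
```

```text
[396.43987652 -56.74174247  22.        ]
[393.28035568 -83.17696599  22.        ]
[ 390.53441096 -107.21387545   22.        ]
near end [ 373.52437063 -266.0676041    22.        ] mid [393.38445695 -82.88189359  22.        ] 184.25913155711746 83.8124426739554
centre by end [393.57209377 -81.15116676  22.        ]
(array([ 2.48, -1.1 ,  3.67]), array([-0.02, -0.01,  0.12]), array([ 1.000e-02, -3.000e-02, -3.588e+01]))
```

View pics/w34a.png

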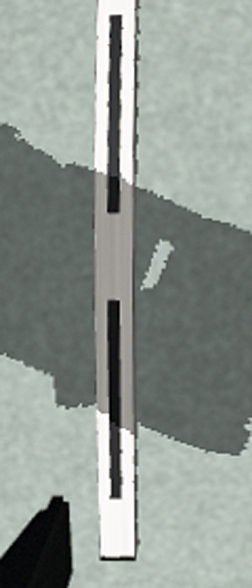

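```bash
python3 -m handwheel '[[[1.2,-0.5,1],[0,0,0]],[[2.3,-1,2],[0,0,0]],[[2.48,-1.1,3],[0,0,0]],[[2.48,-1.1,4],[0,0,0]],[[2.48,-1.1,5],[0,0,0]],[[2.48,-1.1,5],[0,0,0]],[[2.48,-1.1,5],[0,0,0]]]' 50
python3 - <<'E'
from h import *
w,t=snap("wrist","w35"); print(t[0],np.degrees(np.arctan2(t[1][1,1],t[1][0,1])),get_obs()['qpos'])
print(to([393.5,-82,-28],np.radians(-6.2)))
E
```

```text
t: 41.4
eef_pos: [393.4, -82.9, 60.2]
orientation: [-2.324, -2.109, 0.003]
wrist_force: [0.6, 0.2, 1.4]
opening: 47.5
[393.42133948 -82.89298249  60.24595123] -5.548188781906661 [-3.72529411e-01  3.87832857e-01  2.20946088e+00  1.55269336e-04
  5.45356334e-01 -2.75163479e-01]
(array([ 0.04, -0.03,  2.98]), array([-0.01, -0.  ,  0.12]), array([ 1.000e-02, -2.000e-02, -3.588e+01]))
```

View pics/w35.png

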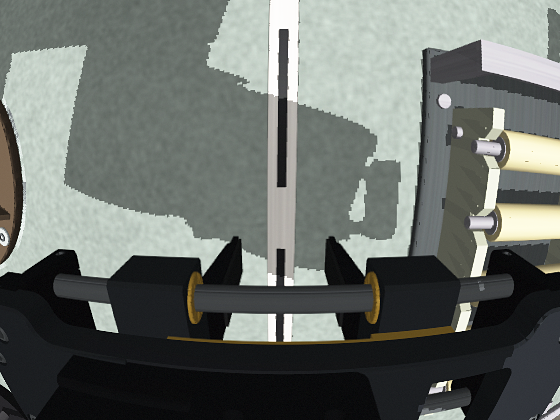

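```bash
python3 - <<'E'
from h import *
d=np.load('pics/w35.npz'); T=(d['p'],d['R'])
a,b=onz("wrist",(283,187),22,T),onz("wrist",(282,249.5),22,T); print(a,b,(a+b)/2)
E
python3 -m handwheel '[[[0.02,-0.02,0.8],[0,0,0.12]],[[0.02,-0.02,1.5],[0,0,0.12]],[[0.02,-0.02,2],[0,0,0.12]],[[0.02,-0.02,2.4],[0,0,0.12]],[[0.02,-0.02,2.7],[0,0,0.12]],[[0.02,-0.02,2.85],[0,0,0.12]],[[0.02,-0.02,2.95],[0,0,0.12]],[[0.02,-0.02,2.95],[0,0,0.12]]]' 50
python3 - <<'E'
from h import *
o=get_obs();print(o['wrist_force'],o['qpos'])
E
```

```text
[396.11730004 -58.67337093  22.        ] [ 390.34178395 -109.38314702   22.        ] [393.229542   -84.02825897  22.        ]
t: 42.12
eef_pos: [394.3, -82.9, -27.0]
orientation: [2.339, 2.096, 0.001]
wrist_force: [-0.6, -0.6, -0.7]
opening: 47.5
[-0.60017842 -0.59621001 -0.71064692] [-3.71510928e-01  5.88658641e-01  2.27523069e+00  3.69413972e-04
  2.76378379e-01 -2.62428972e-01]
```

```bash
python3 -m handwheel '[[[0,0,0],[0,0,0]],[[0,0,0],[0,0,0]],[[0,0,0],[0,0,0]],[[0,0,0],[0,0,0]],[[0,0,0],[0,0,0]],[[0,0,0],[0,0,0]]]' 10
python3 -m handwheel '[[[0,0,-0.2],[0,0,0]],[[0,0,-0.8],[0,0,0]],[[0,0,-1.6],[0,0,0]],[[0,0,-2.5],[0,0,0]],[[0,0,-3.5],[0,0,0]],[[0,0,-4.5],[0,0,0]],[[0,0,-5.5],[0,0,0]],[[0,0,-6.3],[0,0,0]]]'
python3 -m handwheel '[[[0,0,0],[0,0,0]],[[0,0,0],[0,0,0]]]'
python3 - <<'E'
from h import *
w,t=snap("wrist","w36"); o=get_obs();print(t[0],o['wrist_force'],o['ft_torque'],o['opening'])
print(to([608,-153.2,161],np.radians(-6.2)))
E
```

```text
t: 42.62
eef_pos: [393.2, -82.4, -27.4]
orientation: [-2.339, -2.096, 0.0]
wrist_force: [-2.7, 0.5, 6.9]
opening: 21.6
t: 43.28
eef_pos: [393.5, -82.4, 163.8]
orientation: [2.339, 2.096, 0.001]
wrist_force: [0.6, -0.9, -4.8]
opening: 21.7
t: 43.45
eef_pos: [393.8, -82.6, 161.9]
orientation: [2.338, 2.095, 0.002]
wrist_force: [0.1, -0.5, -4.0]
opening: 21.7
[393.76517183 -82.55010365 161.88206406] [ 0.33104304 -0.32158617 -4.50483897] [-0.10213605  0.08186956 -0.02647632] 21.84768418657282
(array([-1.56,  7.38, -0.01]), array([-0.  , -0.  , -0.02]), array([-0.  ,  0.  , 35.98]))
```

View pics/w36.png

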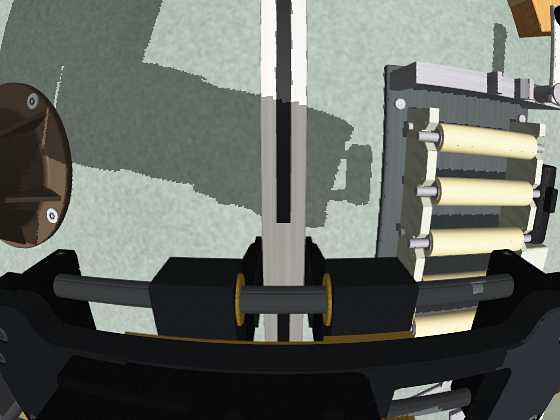

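```bash
python3 - <<'E'
from h import *
for n,zz in (("w12",56.5),("w13",56.5),("w36",49.4)):
    d=np.load(f'pics/{n}.npz'); im=d['im']
    g=im[200:245,283].astype(int).sum(1); k=np.argmax(np.diff(g)); print(n,200+k,g[k-2:k+4])
    T=(d['p'],d['R']); P=onz("wrist",(283,200.5+k),d['p'][2]+zz,T); print((d['R'].T@(P-d['p'])).round(1))
E
```

```text
w12 219 [ 90  82  50 461 585 571]
[ 27.8   0.5 -56.5]
w13 219 [ 72  66  39 412 524 513]
[ 27.8   0.5 -56.5]
w36 222 [ 67  56  30 508 474 470]
[ 24.    0.5 -49.4]
```

```bash
python3 -m handwheel '[[[-0.1,0.7,0],[0,0,0]],[[-0.4,1.7,0],[0,0,0]],[[-0.7,2.8,0],[0,0,0]],[[-0.9,3.9,0],[0,0,0]],[[-1.1,5,0],[0,0,0]],[[-1.3,6,0],[0,0,0]],[[-1.45,6.9,0],[0,0,0]],[[-1.5,7.38,0],[0,0,0]]]'
python3 -m handwheel '[[[0,0,0.5],[0,0,0]],[[0,0,1],[0,0,0]],[[0,0,1.3],[0,0,0]],[[0,0,1.5],[0,0,0]],[[0,0,1.5],[0,0,0]]]'
python3 - <<'E'
from h import *
w,t=snap("wrist","w37"); o=get_obs();print(t[0],o['wrist_force'],o['opening'])
print(to([608.2,-151.5,63],np.radians(-6.2)))
show(w,"w37a",(120,0,440,260),2.5)
E
```

```text
t: 44.17
eef_pos: [610.4, -152.2, 157.9]
orientation: [-2.338, -2.094, 0.002]
wrist_force: [-1.8, -0.5, -5.3]
opening: 21.6
t: 44.58
eef_pos: [607.8, -151.2, 113.9]
orientation: [-2.337, -2.094, 0.003]
wrist_force: [-0.4, -0.3, -2.9]
opening: 21.8
[ 607.79096253 -151.18180556  113.9057778 ] [-0.07333198 -0.02755241 -3.65232105] 21.994860405546234
(array([-0.01, -0.  ,  1.74]), array([-0.02, -0.01, -0.02]), array([-1.000e-02,  4.000e-02,  3.598e+01]))
```

View pics/w37a.png

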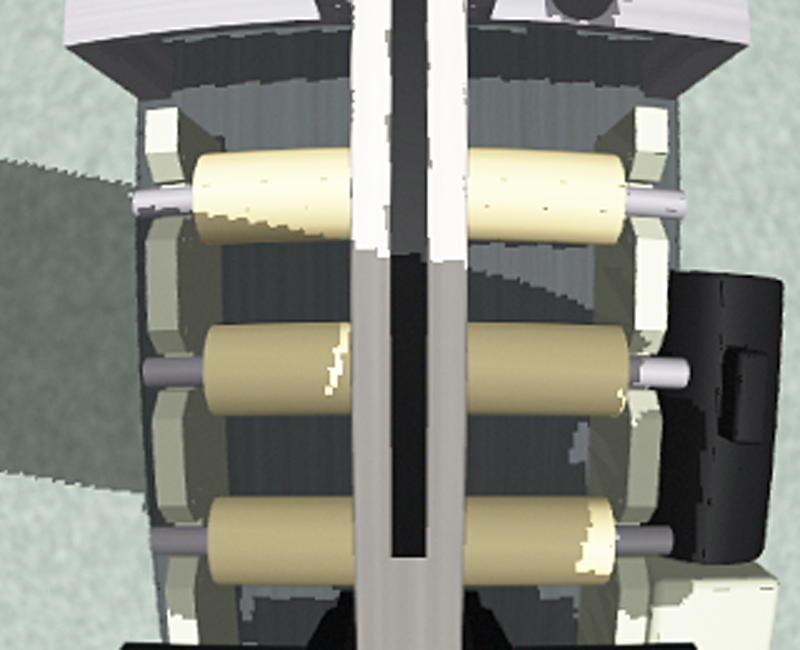

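```bash
python3 -m handwheel '[[[0,0,0.3],[0,0,0]],[[0,0,0.7],[0,0,0]],[[0,0,1],[0,0,0]],[[0,0,1.2],[0,0,0]],[[0,0,1.3],[0,0,0]],[[0,0,1.3],[0,0,0]]]'
python3 - <<'E'
from h import *
w,t=snap("wrist","w38"); o=get_obs();print(t[0],o['wrist_force'],o['opening'],to([608.2,-151.5,63],np.radians(-6.2)))
snap("side","s38",(270,150,420,290),5)
E
```

```text
t: 45.13
eef_pos: [608.5, -151.4, 76.4]
orientation: [-2.339, -2.095, 0.001]
wrist_force: [0.4, -0.7, -4.1]
opening: 22.1
[ 608.48856739 -151.41512957   76.44278663] [-0.45896049 -0.25680324 -2.72003751] 22.155896140224048 (array([-0.  , -0.02,  0.47]), array([-0.01, -0.  , -0.02]), array([-0.000e+00,  1.000e-02,  3.598e+01]))
```

View pics/w38.png

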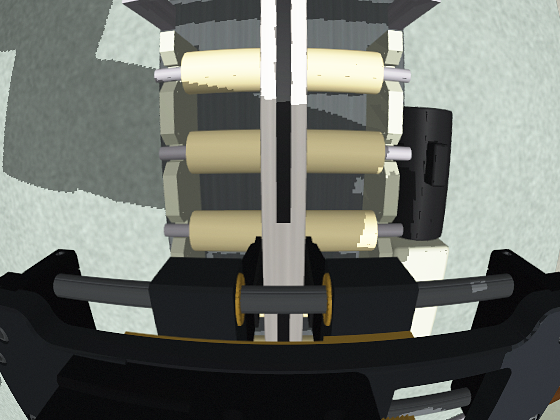

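View pics/s38.png

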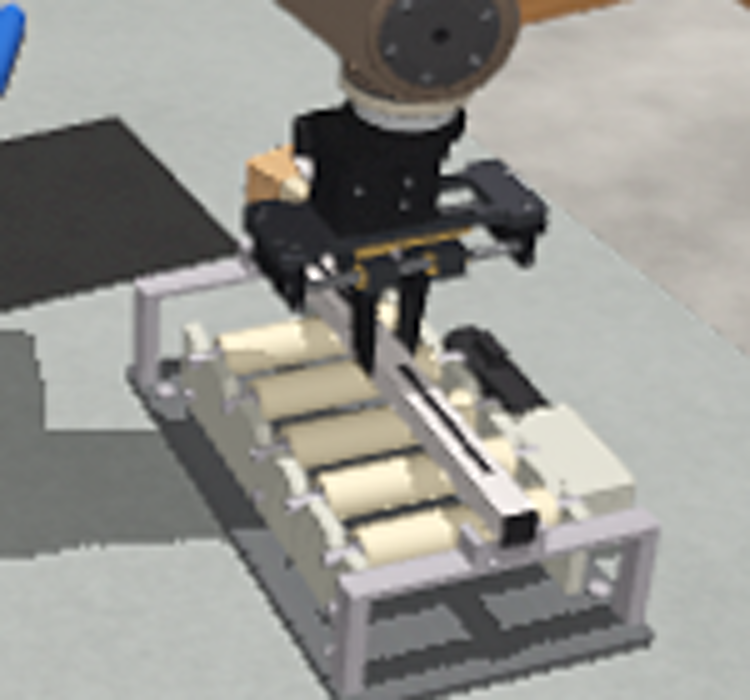

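```bash
python3 -m handwheel '[[[0,0,0.12],[0,0,0]],[[0,0,0.24],[0,0,0]],[[0,0,0.34],[0,0,0]],[[0,0,0.42],[0,0,0]],[[0,0,0.47],[0,0,0]],[[0,0,0.47],[0,0,0]]]'
python3 - <<'E'
from h import *
o=get_obs();print(o['eef_pos'],o['wrist_force'],o['ft_torque'],o['opening'])
E
```

```text
t: 45.73
eef_pos: [608.4, -151.3, 62.9]
orientation: [-2.339, -2.096, 0.001]
wrist_force: [-3.8, 2.5, -2.0]
opening: 21.9
[ 608.35533979 -151.25008787   62.94897085] [-3.75777131  2.51600145 -2.04904788] [-0.00689844  0.79565255 -0.00198756] 21.864549486960065
```

```bash
python3 -m handwheel '[[[0,-0.02,0],[0,0,0]],[[0,-0.02,0.03],[0,0,0]],[[0,-0.02,0.05],[0,0,0]],[[0,-0.02,0.05],[0,0,0]]]'
python3 - <<'E'
from h import *
o=get_obs();print(o['eef_pos'],o['wrist_force'],o['ft_torque'],o['opening'])
E
```

```text
t: 46.07
eef_pos: [608.4, -151.4, 61.7]
orientation: [2.34, 2.096, 0.0]
wrist_force: [-0.6, 3.0, -2.1]
opening: 21.9
[ 608.37003345 -151.43101903   61.71255637] [-0.63595877  2.96767943 -2.11572147] [-0.02212565  0.36872719  0.0216853 ] 21.878068099840362
```

```bash
python3 -m handwheel '[[[0,0,0.03],[0,0,0]],[[0,0,0.03],[0,0,0]]]'
python3 -m handwheel '[[[0,0,0],[0,0,0]],[[0,0,0],[0,0,0]],[[0,0,0],[0,0,0]],[[0,0,0],[0,0,0]]]' 45
python3 -m handwheel '[[[0,0,-0.4],[0,0,0]],[[0,0,-1.2],[0,0,0]],[[0,0,-2.4],[0,0,0]],[[0,0,-3.6],[0,0,0]],[[0,0,-4.8],[0,0,0]],[[0,0,-6],[0,0,0]],[[0,0,-6],[0,0,0]]]'
python3 - <<'E'
from h import *
w,t=snap("wrist","w39"); o=get_obs();print(t[0],o['wrist_force'])
show(w,'w39a',(185,5,405,175),3.5)
show(w,'w39b',(205,230,375,350),4)
E
```

```text
t: 46.23
eef_pos: [608.4, -151.4, 61.5]
orientation: [2.34, 2.096, 0.001]
wrist_force: [-3.3, 2.7, 5.2]
opening: 21.7
t: 46.57
eef_pos: [608.5, -151.6, 60.9]
orientation: [2.34, 2.096, 0.001]
wrist_force: [0.2, -0.2, 0.3]
opening: 40.4
t: 47.15
eef_pos: [610.4, -152.2, 249.3]
orientation: [2.332, 2.09, 0.009]
wrist_force: [0.1, -0.3, 0.3]
opening: 43.0
[ 610.40946371 -152.17681452  249.31333098] [-0.18111572  0.40724807 -0.55923648]
```

View pics/w39a.png

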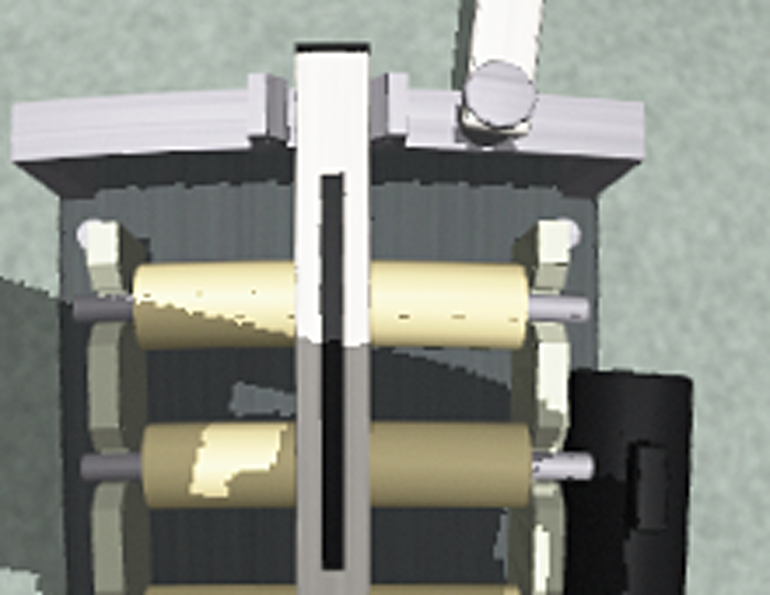

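View pics/w39b.png

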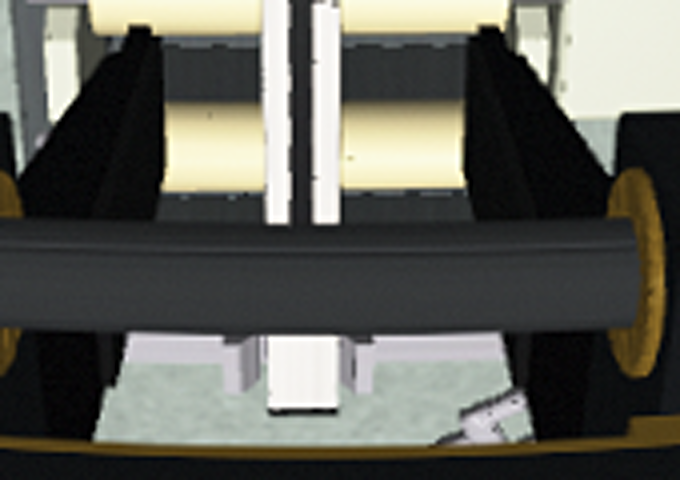

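```bash
python3 - <<'E'
from h import *
d=np.load('pics/w39.npz'); T=(d['p'],d['R'])
A=lambda x,y:(185+x/3.5,5+y/3.5); B=lambda x,y:(205+x/4,230+y/4)
w=lambda px,z:onz("wrist",px,z,T)
for zz in (111,):
  f=w(A(332,43),zz); n=w(B(303,414),zz); print("rail",f.round(1),n.round(1),((f+n)/2).round(1),np.linalg.norm(f-n),np.degrees(np.arctan2(*(f-n)[[1,0]])))
cf=[w(A(258,73),107),w(A(398,73),107)]; cn=[w(B(235,393),107),w(B(365,393),107)]
print("cheek outer far",np.round(cf,1).tolist(),"near",np.round(cn,1).tolist())
F=sum(cf)/2;N=sum(cn)/2; print(F,N,(F+N)/2,np.linalg.norm(F-N))
d1=np.load('pics/w11.npz'); T1=(d1['p'],d1['R'])
cf=[onz("wrist",A(290,73),107,T1),onz("wrist",A(437,73),107,T1)];cn=[onz("wrist",B(270,417),107,T1),onz("wrist",B(400,417),107,T1)]
F=sum(cf)/2;N=sum(cn)/2; print("w11",F,N,(F+N)/2,np.linalg.norm(F-N))
E
```

```text
rail [629.8  34.  111. ] [ 588.9 -338.4  111. ] [ 609.4 -152.2  111. ] 374.61939271961705 83.72913545778357
cheek outer far [[606.7, 28.0, 107.0], [648.7, 23.3, 107.0]] near [[567.7, -330.4, 107.0], [609.5, -335.3, 107.0]]
[627.71179729  25.68927407 107.        ] [ 588.5963948  -332.81482935  107.        ] [ 608.15409604 -153.56277764  107.        ] 360.6316775874923
w11 [627.23276829  26.00409468 107.        ] [ 588.3282626  -332.63289934  107.        ] [ 607.78051545 -153.31440233  107.        ] 360.7409791618685
```

```bash
python3 - <<'E'
from h import *
im,_=snap("top","t40",(225,115,385,235),5)
E
```

```text
(no output)
```

View pics/t40.png

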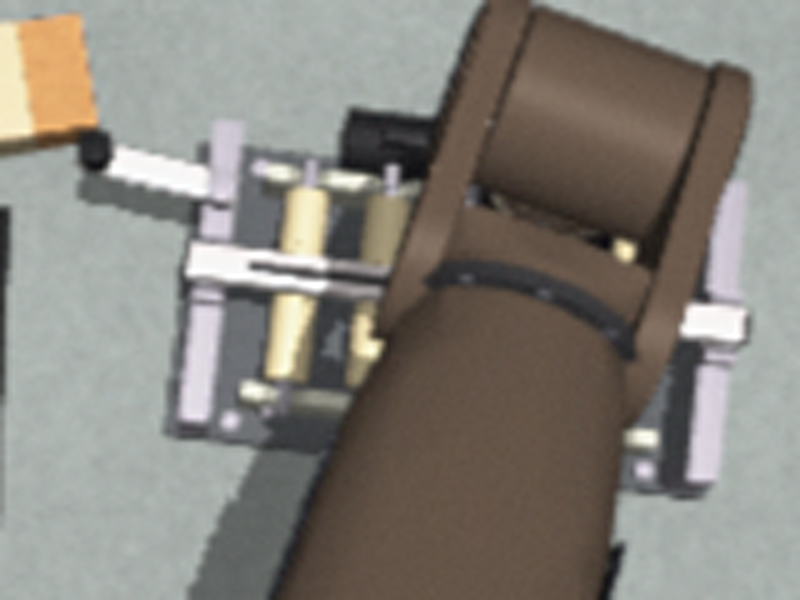

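```bash
python3 - <<'E'
from h import *
k=onz("top",(225+94/5,115+149/5),143); print(k); pin=np.array([674.5,8.5]); v=k[:2]-pin; print(np.hypot(*v),np.degrees(np.arctan2(v[1],v[0])))
print(to([k[0],k[1],200],np.arctan2(v[1],v[0])-np.pi/2))
E
```

```text
[689.6813463   90.31531947 143.        ]
83.21189683737265 79.48796718777324
(array([8.31, 1.8 , 1.43]), array([0.04, 0.01, 0.85]), array([-1.000e-02,  6.000e-02, -3.515e+01]))
```

```bash
python3 -m handwheel '[[[1.2,0.3,0],[0,0,0.85]],[[2.5,0.6,0],[0,0,0.85]],[[3.8,0.9,0],[0,0,0.85]],[[5.1,1.2,0.2],[0,0,0.85]],[[6.4,1.4,0.5],[0,0,0.85]],[[7.6,1.6,1],[0,0,0.85]],[[8.31,1.8,1.4],[0,0,0.85]],[[8.31,1.8,1.4],[0,0,0.85]]]' 47
python3 -m handwheel '[[[0,0,0],[0,0,0]],[[0,0,0],[0,0,0]]]'
python3 - <<'E'
from h import *
w,t=snap("wrist","w41"); o=get_obs();print(t[0],np.degrees(np.arctan2(t[1][1,1],t[1][0,1])))
print(to([690,90.3,94],np.radians(-10.5)))
print(proj("wrist",[690,90.3,149],t))
E
```

```text
t: 47.92
eef_pos: [688.2, 94.7, 194.3]
orientation: [-2.409, -2.01, 0.007]
wrist_force: [-0.1, -0.1, -0.6]
opening: 44.8
t: 48.08
eef_pos: [688.8, 89.8, 198.4]
orientation: [-2.416, -2.008, 0.002]
wrist_force: [-0.0, 0.7, 0.2]
opening: 44.5
[688.84013765  89.82180925 198.35480292] -10.538804305145185
(array([0.04, 0.03, 3.5 ]), array([-0.  ,  0.  , -0.02]), array([ 0.  ,  0.  , 35.98]))
(np.float64(283.731690750025), np.float64(212.96808124506256))
```

View pics/w41.png

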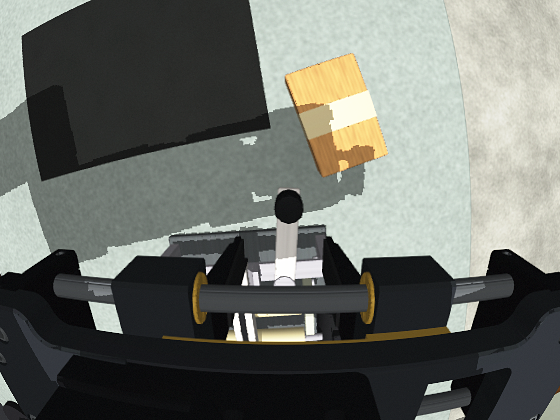

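```bash
python3 -m handwheel '[[[0.1,0.12,0.5],[0,0,0]],[[0.1,0.12,1.2],[0,0,0]],[[0.1,0.12,1.9],[0,0,0]],[[0.1,0.12,2.5],[0,0,0]],[[0.1,0.12,3],[0,0,0]],[[0.1,0.12,3.3],[0,0,0]],[[0.1,0.12,3.45],[0,0,0]],[[0.1,0.12,3.45],[0,0,0]]]'
python3 -m handwheel '[[[0,0,0],[0,0,0]],[[0,0,0],[0,0,0]],[[0,0,0],[0,0,0]]]' 36
python3 - <<'E'
from h import *
w,t=snap("wrist","w42"); o=get_obs();print(t[0],np.degrees(np.arctan2(t[1][1,1],t[1][0,1])),o['opening'],o['wrist_force'])
E
```

```text
t: 48.8
eef_pos: [693.1, 92.2, 94.5]
orientation: [-2.416, -2.007, 0.001]
wrist_force: [0.7, 0.1, 0.5]
opening: 44.6
t: 49.05
eef_pos: [693.7, 92.7, 96.4]
orientation: [2.416, 2.007, 0.002]
wrist_force: [0.5, 0.8, 0.3]
opening: 35.2
[693.71744548  92.68430614  96.37575173] -10.545987067019666 34.81785684250711 [-0.25271184 -0.01669316  0.67317567]
```

View pics/w42.png

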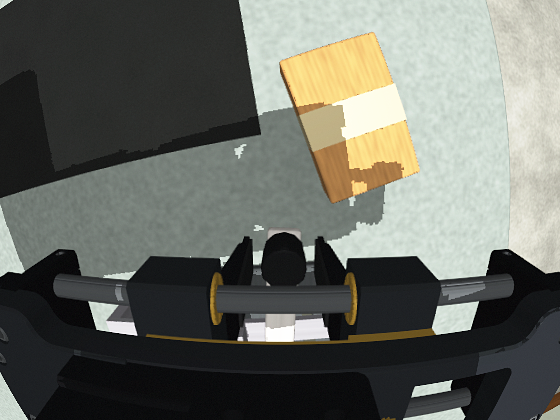

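```bash
python3 -m handwheel '[[[-0.01,-0.35,0],[0,0,-1.4]],[[-0.06,-0.7,0],[0,0,-2.8]],[[-0.15,-1.03,0],[0,0,-4.2]],[[-0.28,-1.35,0],[0,0,-5.6]],[[-0.45,-1.66,0],[0,0,-7]],[[-0.66,-1.94,0],[0,0,-8.4]],[[-0.9,-2.2,0],[0,0,-9.8]],[[-1.17,-2.42,0],[0,0,-11.2]]]'
python3 - <<'E'
from h import *
w,t=snap("wrist","w43"); p,r=t; print(p,np.degrees(np.arctan2(r[1,1],r[0,1])),get_obs()['wrist_force'])
for a in (130,140,150,160,170,174,177):
  w=np.radians(a); print(a,to([674.5+85*np.cos(w),8.5+85*np.sin(w),96],w-np.pi/2)[:2])
E
```

```text
t: 49.77
eef_pos: [615.5, 71.6, 96.1]
orientation: [1.181, 2.91, 0.002]
wrist_force: [2.1, 0.5, -0.1]
opening: 34.5
[615.54980721  71.64911538  96.10805183] 45.827099388174446 [ 0.33884073 -0.51738164  0.60577211]
130 (array([-0.06,  0.2 ,  0.  ]), array([0.  , 0.01, 1.27]))
140 (array([-0.05, -0.29,  0.  ]), array([ 0.  ,  0.01, -0.73]))
150 (array([-0.13, -0.78,  0.  ]), array([ 0.  ,  0.01, -2.73]))
160 (array([-0.28, -1.25,  0.  ]), array([ 0.  ,  0.01, -4.73]))
170 (array([-0.52, -1.68,  0.  ]), array([ 0.  ,  0.01, -6.73]))
174 (array([-0.64, -1.84,  0.  ]), array([ 0.  ,  0.01, -7.53]))
177 (array([-0.73, -1.96,  0.  ]), array([ 0.  ,  0.01, -8.13]))
```

View pics/w43.png

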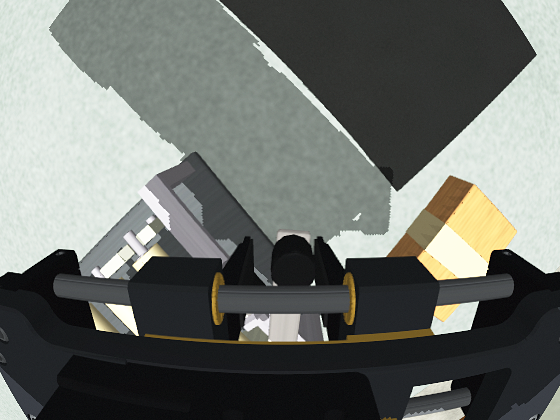

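```bash
python3 -m handwheel '[[[-0.05,-0.3,0],[0,0,-0.8]],[[-0.1,-0.6,0],[0,0,-2.1]],[[-0.17,-0.92,0],[0,0,-3.4]],[[-0.28,-1.25,0],[0,0,-4.7]],[[-0.43,-1.54,0],[0,0,-6.1]],[[-0.58,-1.76,0],[0,0,-7.2]],[[-0.64,-1.84,0],[0,0,-7.5]],[[-0.64,-1.84,0],[0,0,-7.5]]]'
python3 - <<'E'
from h import *
w,t=snap("wrist","w44"); p,r=t; print(p,np.degrees(np.arctan2(r[1,1],r[0,1])),get_obs()['wrist_force'])
E
```

```text
t: 50.48
eef_pos: [590.8, 18.2, 95.9]
orientation: [0.196, 3.135, 0.0]
wrist_force: [-1.0, 0.1, 0.3]
opening: 34.1
[590.79272313  18.22221048  95.86010834] 82.82945525054632 [ 0.05756912 -0.80467905 -0.10629205]
```

View pics/w44.png

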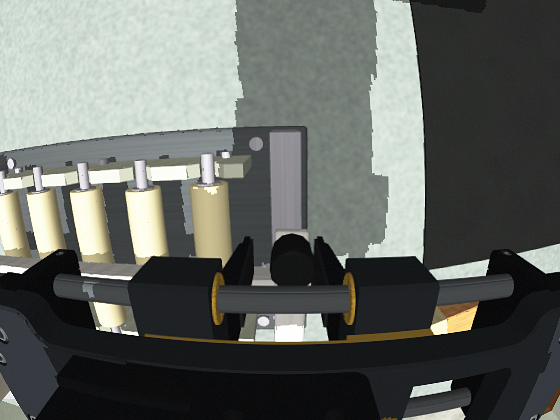

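```bash
python3 -m handwheel '[[[0,-0.05,0],[0,0,0]],[[0,-0.1,0],[0,0,0]],[[0,-0.14,0],[0,0,0]],[[0,-0.17,0],[0,0,0]],[[0,-0.17,0],[0,0,0]]]'
python3 -m handwheel '[[[0,-0.03,0],[0,0,0]],[[0,-0.06,0],[0,0,0]],[[0,-0.06,0],[0,0,0]]]'
```

```text
t: 50.95
eef_pos: [590.0, 15.0, 95.5]
orientation: [0.195, 3.135, 0.003]
wrist_force: [1.7, 9.6, 0.3]
opening: 34.3
t: 51.2
eef_pos: [590.0, 14.8, 95.4]
orientation: [0.195, 3.135, 0.007]
wrist_force: [2.6, 20.1, 0.5]
opening: 34.2
```

```bash
python3 -m handwheel '[[[0,0.15,0],[0,0,0]],[[0,0.22,0],[0,0,0]],[[0,0.22,0],[0,0,0]]]' 47
python3 -m handwheel '[[[0,0,-0.5],[0,0,0]],[[0,0,-1.4],[0,0,0]],[[0,0,-2.6],[0,0,0]],[[0,0,-3.8],[0,0,0]],[[0,0,-5],[0,0,0]],[[0,0,-6],[0,0,0]]]'
python3 - <<'E'
from h import *
w,t=snap("wrist","w45"); print(t[0],get_obs()['wrist_force'])
print(to([560,-75,333],np.radians(83.8)))
E
```

```text
t: 51.45
eef_pos: [590.4, 18.6, 95.3]
orientation: [-0.193, -3.136, 0.0]
wrist_force: [-0.2, -0.1, -0.6]
opening: 43.4
t: 51.95
eef_pos: [590.4, 17.9, 278.1]
orientation: [0.194, 3.134, -0.0]
wrist_force: [0.5, 0.0, 0.6]
opening: 44.5
[590.40027441  17.89786886 278.13891844] [-0.31437351 -0.03482147  4.15811783]
(array([ 0.67, -3.2 , -1.65]), array([ 0.  ,  0.11, -0.17]), array([ 0.17, -0.  , 35.83]))
```

View pics/w45.png

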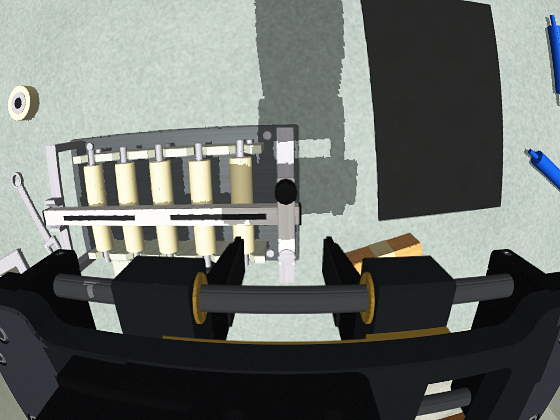

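```bash
python3 -m handwheel '[[[0.3,-1.2,-0.8],[0,0,0]],[[0.6,-2.4,-1.6],[0,0,0]],[[0.67,-3.2,-1.65],[0,0,0]],[[0.67,-3.2,-1.65],[0,0,0]],[[0.67,-3.2,-1.65],[0,0,0]]]'
python3 - <<'E'
from h import *
w,t=snap("wrist","w46"); show(w,"w46a",(100,110,390,290),2.7); print(t[0])
E
python3 -m handwheel '[[[1,1.2,0],[0,0,0]],[[2,2.4,0],[0,0,0]],[[3,3.7,0],[0,0,0]],[[3.5,5,0],[0,0,0]],[[3.5,6.3,0],[0,0,0]],[[3.5,7.6,0],[0,0,0]],[[3.5,8.9,0],[0,0,0]],[[3.5,10.2,0],[0,0,0]]]'
python3 -m handwheel '[[[1,1,0],[0,0,0]],[[1.5,2.3,0],[0,0,0]],[[1.5,3.6,0],[0,0,0]],[[1.5,4.5,0],[0,0,0]]]'
python3 - <<'E'
from h import *
snap("top","t46",(200,100,400,240),4);snap("side","s46",(250,150,420,290),4.5)
E
```

```text
t: 52.42
eef_pos: [558.4, -75.9, 325.0]
orientation: [0.197, 3.135, -0.0]
wrist_force: [0.2, -0.3, -1.1]
opening: 44.5
[558.36843077 -75.89591316 325.02152586]
t: 53.13
eef_pos: [490.4, 239.7, 324.5]
orientation: [-0.191, -3.135, 0.0]
wrist_force: [1.0, -0.5, 0.3]
opening: 44.7
t: 53.47
eef_pos: [461.4, 380.2, 324.2]
orientation: [-0.188, -3.135, -0.0]
wrist_force: [0.4, 0.4, -0.1]
opening: 44.6
```

View pics/w46a.png

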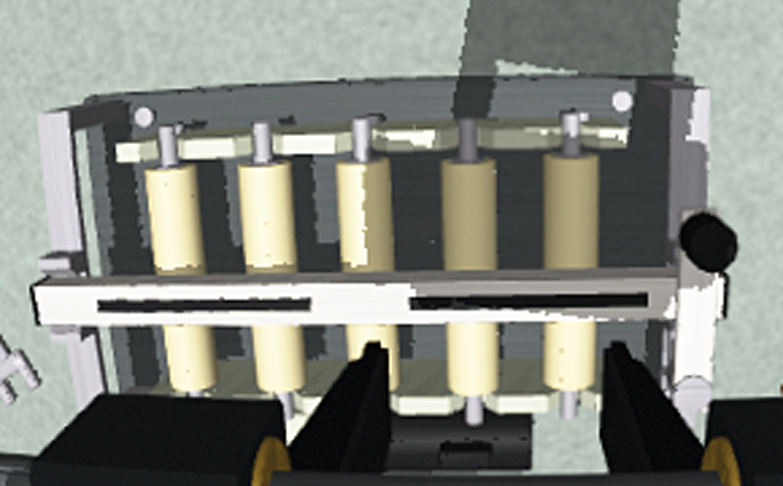

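View pics/t46.png

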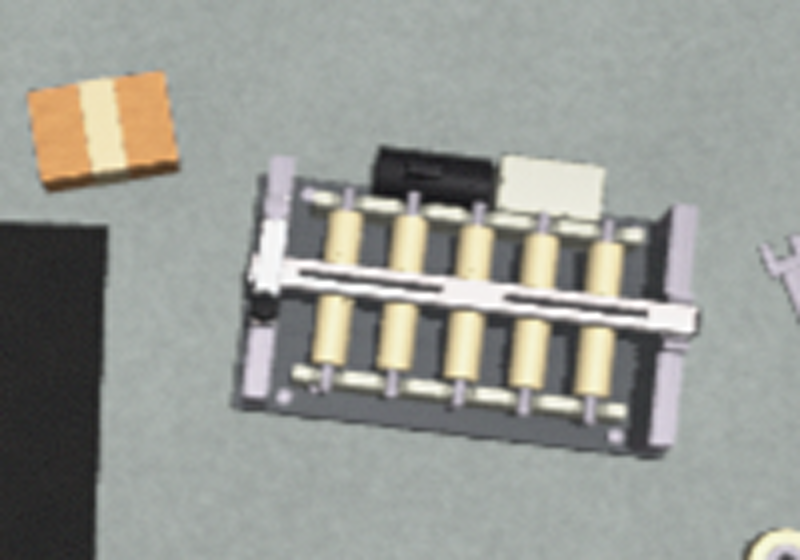

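View pics/s46.png

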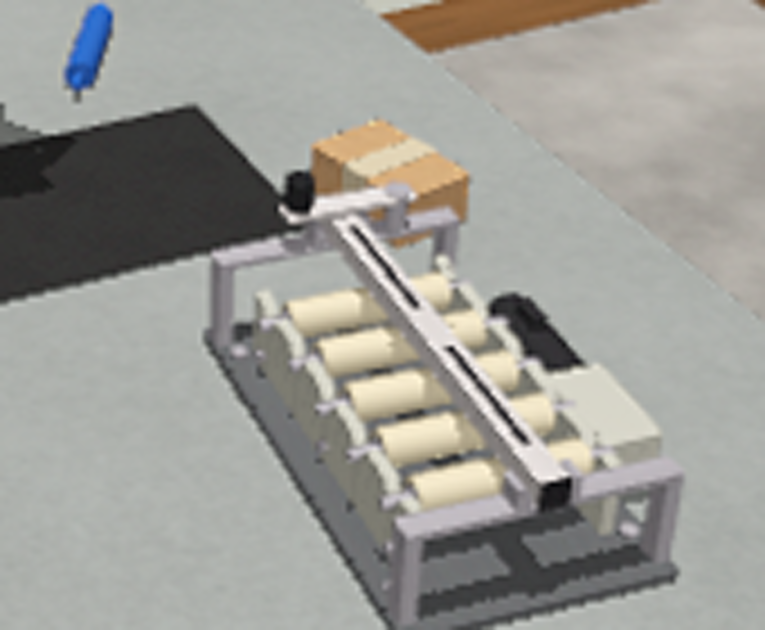

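```bash
python3 - <<'E'
from h import *
print(hand_in()); print(get_obs()['t'])
E
```

```text
the job is handed in; nothing more can be done
None
the job is handed in; nothing more can be done
```

The job is done and handed in at about 54 s of the 210 s allowed, with no verdict reported.

**What I did:**
- I swung the clamp open to about 1.7 rad and laid the rail on the bench.
- I put the four spare rollers in pockets 5, 3, 2 and 1. The fitted roller in pocket 4 was left in place.
- The rail had been knocked a few centimetres on the bench, so I measured it again, picked it up and laid it back in both notches.
- I pushed the clamp arm against its closed stop, where the wrist force reached about 20 N.

**Last checks:**
- In the last wrist and top views all five rollers have their spindles in the slots, though the fingers hide part of the pocket 3 end in the wrist view.
- In the side picture the rail's visible end is within about 1 pixel of where it was at the start, and the clamp arm lies across the rail.
- The other things on the bench were not touched.

**What disagreed or did not work first time:**
- **Fingertips:** in the pictures they sat about 30 mm behind the reported TCP. My first pass at the knob therefore went over it without touching, and I set all later heights with this offset.
- **Heights:** two-view heights read 4 to 10 mm above the text (rail top 115 against 111 mm, pocket 4 spindle 70 against 60 mm). I took these as camera error.
- **Rail centring:** the last measurement put the rail about 1.3 mm off the bed's centre along its length. I left it there.

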